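# Stand the acrylic flow meter up by way of the slanted rest

### The job

The acrylic flow meter has been left lying on its back: pick it up, lean it on the blue slanted rest with its foot on the ledge and its column up the slope, and let go of it there. Then take hold of it afresh and stand it upright in the middle of the grey plate, with its white valve knob towards the plate's yellow-striped edge, and let go. The acrylic cracks easily: squeeze it with no more than 15 N, set it down softly both times, and leave the vials and the filter cassette where they are.

Things in the scene. Friction and masses are not known exactly. Their poses are not given: they have to be found in the camera images.
- flow_meter: Clear acrylic flow meter, 0.22 kg, 126 tall. Black foot 8 thick, 50 (x) x 60 (y), carrying a straight column. Origin: underside of the foot; z runs up the column. Foot spans x -27 to +23, y -30 to +30. At the start it lies on its back (+x side down, knob up), z pointing roughly away from the robot and dipping 7 degrees, resting on the foot's edge and the column's top end.
- column (a point): Point on the flow meter's column axis (x = -2, y = 0), 80 mm above the underside of the foot. The column is 22 (x -13 to +9) by 26 (y -13 to +13) in section and reaches from the foot to 126. Hold it across the 26 mm width, pads on its two y faces. The mass centre lies below this point, nearer the foot.
- knob (a point): Front of the flow meter's valve knob: the point x = -31, y = 0, z = 24 mm in the flow meter's frame.
- rest: Fixed blue sheet-metal rest 84 wide (y), about 130 deep (x); origin at the centre of its underside, z up. A plate slopes up at 40 degrees towards +x; at its low end a ledge 60 long stands square to it. A cork block (18 x 18, 14 high) sits on the plate 97 to 115 from the ledge.
- rest_seat (a point): Point on the upper face of the rest's ledge, on the middle line, 23 mm out from the sloping plate: the flow meter's origin lies here when it leans there, foot's underside on the ledge, foot's back edge on the plate, back of the column on the cork, its y parallel to the rest's y and its z pointing up the slope.
- stand_plate: Fixed grey levelling plate 100 (x) x 90 (y) x 6 thick with a black rubber field; origin at the centre of its underside, z up. A yellow stripe marks its front edge, on its -x side. The upright meter's x axis is to point along the plate's x axis, so that the knob (-x) is on the striped side.
- plate_centre (a point): Centre of the plate's top face, 6 mm above its underside: where the flow meter's origin belongs.
- vial_blue: Bystander: white vial with a blue cap, 24 in diameter, 62 high, standing. Origin at the centre of its underside.
- vial_black: Bystander: brown vial with a black cap, 24 in diameter, 62 high, standing. Origin at the centre of its underside.
- cassette: Bystander: round grey filter cassette with a red band, 54 in diameter, 27 high, lying flat. Origin at the centre of its underside.
There are look-alikes about, which are no part of the job. There is more than one size of the rest; the job needs the larger.

How it is judged:
By the outcome, as a careful person would: the job done as asked, in the order asked, and still so for the second after the job is handed in, with the robot touching nothing.
It also fails if it takes over 61 s, if anything falls off the work surface, if the arm or the gripper's body presses on something with over 40 N, if the wrist force passes 120 N, or if a joint passes its speed limit or range.

### The arm

A 6-joint arm with a two-finger parallel gripper is mounted at the origin on a cart in front of the work surface, level with it; the furniture and walls round the work are solid. World frame = base frame: x ahead of the robot, y to its left, z up, the work surface at z = 0. Lengths are in mm, angles in rad, forces in N, time in s.
With the tool pointing down it reaches from about 375 to 900 mm from the base axis. Payload 3.1 kg.
Tool frame: the origin (TCP) lies between the finger pads; the fingertips stand 14 mm ahead of it and the grasp point (between the pads) lies 5 mm behind it; x points along the fingers, y is the direction in which the jaws open and shut, and the axes are right-handed (so a half turn about x gives the same grasp; the last joint's range is limited). The gripper opens to 87 mm and grips with 3 to 60 N. Pads are 19 mm wide; open, the fingers measure 117 mm over their backs; the gripper's body (75 mm by 190 mm) begins 51 mm behind the grasp point.
Start: joints at [-1.45, 0.527, 1.433, -0, 1.181, -0.178], TCP at [184.007, -597.276, 236.548] pointing down, gripper open.
Joint ranges: [-3.08, 3.08], [-0.75, 2.2], [0.22, 2.44], [-1.43, 4.57], [0, 2.65], [-2.85, 2.85]. Speed limits (rad/s): [2.79, 2.79, 3.14, 3.14, 3.14, 3.14].

### API

Orientations are given as a rotation vector (axis times angle).
In Python, from rig import readout, cams, workorder, nets gives the robot as it stands.
- The arm moves only by the tool apply_moves, never from a script. Its argument "moves" is a list of rows, each an object of numbers: "rx", "ry", "rz": the turn, a rotation vector about the world's x, y, z as a fraction of full scale; "tx", "ty", "tz": the shift along the world's x, y, z as a fraction of full scale; "jaw": the closure, from 0 (fully open) to 1 (shut). A call has exactly 10 rows; each row shifts and turns the commanded pose from where the row before left it; what a row does not reach is not made up. Full scale, the value 1, is 0.03 m for a shift and pi rad for a turn. A row lasts 1/12 s, in which the tool goes at most 41.7 mm and 7.16 degrees, less where a joint would pass 70% of its speed; a pose out of reach is approached as far as the arm can. A call with a number of a shift or a turn outside -1 to 1 is refused whole. A call with a gripper value outside its range is refused whole. The fingers move at their own pace and stop on an object; "squeeze" is the grip in N (left out, the last holds). Time passes only in rows, so rows that do not move let the fingers close, or fill a call up. It gives the time, the measured TCP pose, the force and the opening at its end, in the units of the state.
- readout.observe(): the state, without advancing time (a new reading comes with each control period).
- cams.snapshot(name): name is "side" or "top" or "wrist"; returns a dict with "pixels" (400x640x3 uint8, red, green, blue), "camera_matrix" (3x3 intrinsics, pixels), "xyz" and "rotation" of the camera in the world; the wrist camera has in their place "hand_eye" (4x4, takes a point from camera to tool coordinates, whose origin is the TCP and whose axes are the tool frame's). Camera axes: x right, y up, looking along -z (the intrinsics and any distortion apply to the point x, -y, -z); pixel columns grow to the right and rows downward; lengths in mm; the calibration is good to about 2 mm. The wrist camera is an equidistant fisheye: a pixel r from the principal point sees the ray r / f radians off the axis. A picture is of the moment at which its call begins: read the wrist's pose just before it. There is no depth.
- workorder.hand_in(): hands the job in, once; it reports no verdict.
Trained networks look in a picture, given as the dict that the camera call returned (one of the last four; its "shot" number tells which), for a name from the list of things; names that differ only in an ending like _2 or _b are one class to them, and where a whole thing is asked for, a point or a joint stands for the part that bears it (a point fixed in the world has none). Each returns a list of dicts, best first, with "p" (0 to 1); they miss things now and then, are a little off and sometimes report something else, mostly with a low value. They report only what shows in the picture. A call takes as long as a camera call. They do not tell look-alikes from the thing itself.
- nets.recognise(picture, name): "position" ([column, row] in pixels, amid what is visible of it).
- nets.mark_of(picture, name): "position" ([column, row] in pixels: a listed point, or the origin of a listed thing).
The state is a dict: "clock": time; "joints": joint angles; "joint_vel": joint speeds; "effort": joint torques, N m; "position": TCP position; "tool_rot": TCP orientation; "wrist_force": force on the tool from outside, world axes, zero at the start; "wrist_torque": the same for the moment, N m; "width": finger opening in mm.
Only numpy, scipy, OpenCV 4.12 (cv2) and the standard library are available. Lean on these libraries where they do the work, as an engineer would, in place of code of your own. Each camera call takes 0.05 s, during which the arm holds its last target.

## Working session

There is one attempt and no reset: what is moved stays moved. The work goes in short steps, Python scripts to look and compute and a tool call to move; the robot and the scene stay as the last step left them, time stands still between calls to the robot, and variables do not carry over. Pictures are saved under pics/ and viewed, and the job is handed in when it is done.

Besides the shell and the picture viewer there is one more tool, called after "Emit:" in YAML: its name, and indented under it one key for each argument. apply_moves: Moves the arm, as the interface text tells. Its arguments: {"type":"object","properties":{"moves":{"type":"array"},"squeeze":{"type":"number"}},"required":["moves"]}

```bash
mkdir -p pics; ls; cat > h.py <<'E'
import numpy as np, cv2
from rig import readout,cams,workorder,nets
def save(s,name): cv2.imwrite('pics/'+name+'.png',cv2.cvtColor(s['pixels'],cv2.COLOR_RGB2BGR))
E
python3 - <<'E'
from h import *
s0=readout.observe(); print({k:np.round(v,3) if not isinstance(v,dict) else v for k,v in s0.items()})
for n in ['top','side']:
    s=cams.snapshot(n); save(s,n+'0'); print({k:v for k,v in s.items() if k!='pixels'})
    for t in ['flow_meter','rest','stand_plate','vial_blue','vial_black','cassette']:
        print(t,'rec',[(np.round(d['position']),round(d['p'],2)) for d in nets.recognise(s,t)],'mark',[(np.round(d['position']),round(d['p'],2)) for d in nets.mark_of(s,t)])
    for t in ['column','knob','rest_seat','plate_centre']:
        print(t,'mark',[(np.round(d['position']),round(d['p'],2)) for d in nets.mark_of(s,t)])
E
```

```text
pics
{'clock': np.float64(0.0), 'joints': array([-1.451,  0.528,  1.434, -0.   ,  1.181, -0.179]), 'joint_vel': array([-0.001,  0.001,  0.   , -0.001, -0.001,  0.002]), 'effort': array([  0.   , -44.004, -17.659,   0.063,   0.058,  -0.   ]), 'position': array([ 183.92 , -596.595,  235.6  ]), 'tool_rot': array([ 2.062,  0.313, -2.062]), 'wrist_force': array([0.053, 0.174, 0.921]), 'wrist_torque': array([-0.031,  0.019,  0.045]), 'width': np.float64(86.908)}
{'camera_matrix': array([[515.16749931,   0.        , 323.3537889 ],
       [  0.        , 515.16749931, 198.17462369],
       [  0.        ,   0.        ,   1.        ]]), 'xyz': array([ 435.12059737,  359.13454459, 1444.83543108]), 'rotation': array([ 0.05645388, -0.08153347, -1.55415103]), 'shot': 1}
flow_meter rec [(array([389., 248.]), 0.6)] mark [(array([394., 268.]), 0.84), (array([383., 241.]), 0.47), (array([273., 233.]), 0.24)]
rest rec [(array([208., 211.]), 0.93), (array([328., 184.]), 0.76)] mark [(array([206., 214.]), 0.95), (array([272., 232.]), 0.72), (array([272., 234.]), 0.72), (array([328., 184.]), 0.56)]
stand_p
[... 997 characters left out ...]
ray([258., 295.]), 0.78), (array([294., 204.]), 0.57), (array([390., 194.]), 0.18)] mark [(array([255., 303.]), 0.86), (array([295., 213.]), 0.69)]
stand_plate rec [(array([321., 259.]), 0.73)] mark [(array([317., 263.]), 0.89)]
vial_blue rec [(array([266., 252.]), 0.74)] mark [(array([265., 262.]), 0.58)]
vial_black rec [] mark [(array([286., 192.]), 0.59), (array([400., 195.]), 0.54)]
cassette rec [(array([392., 182.]), 0.62)] mark [(array([395., 184.]), 0.63)]
column mark [(array([375., 199.]), 0.86)]
knob mark [(array([393., 185.]), 0.63), (array([319., 255.]), 0.38)]
rest_seat mark [(array([271., 282.]), 0.86), (array([317., 198.]), 0.59)]
plate_centre mark [(array([319., 261.]), 0.55)]
```

View pics/top0.png

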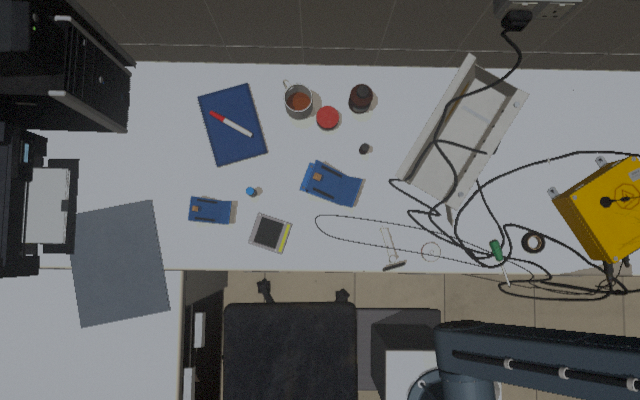

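View pics/side0.png

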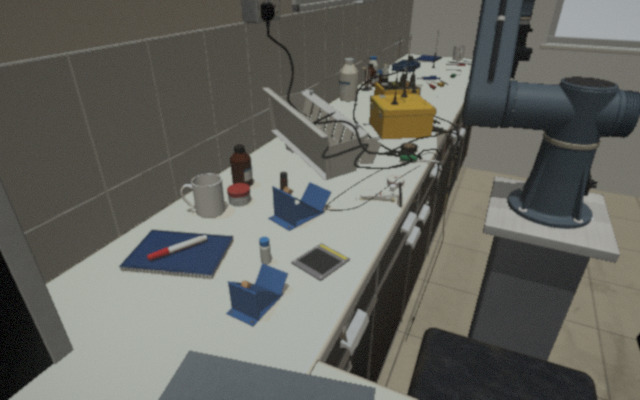

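```bash
python3 - <<'E'
import cv2
a=cv2.imread('pics/top0.png'); cv2.imwrite('pics/top0c.png',cv2.resize(a[130:290,180:450],None,fx=2.95,fy=2.95,interpolation=cv2.INTER_CUBIC))
a=cv2.imread('pics/side0.png'); cv2.imwrite('pics/side0c.png',cv2.resize(a[150:330,200:430],None,fx=3.3,fy=3.3,interpolation=cv2.INTER_CUBIC))
E
```

```text
(no output)
```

View pics/top0c.png

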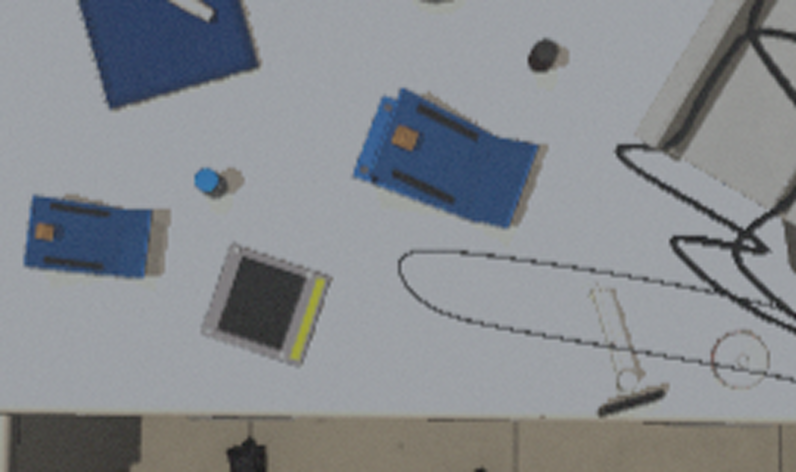

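View pics/side0c.png

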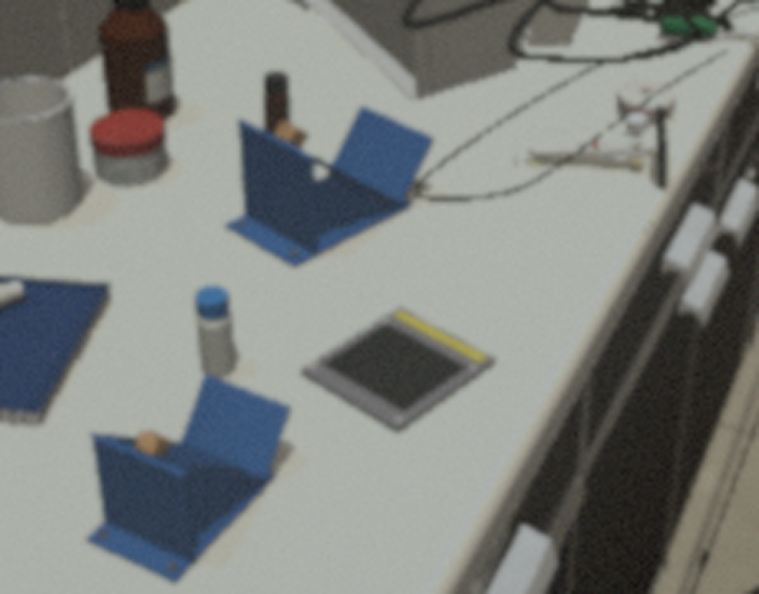

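The top view shows:
- **Flow meter:** clear column at (383–395, 229–268), black foot near the table edge.
- **Rests:** larger at (328,184), smaller at (208,211). The larger is the job's rest.
- **Plate:** (271,234), stripe on its right (-y) side.
- **Vials:** blue (251,190), small black-capped (363,149).

Look-alikes: the bottle at (361,97), the red jar at (327,117) and the clear disc at (430,252).

Next I'll triangulate.

```bash
cat >> h.py <<'E'
from scipy.spatial.transform import Rotation as R
C={'top':dict(K=np.array([[515.1675,0,323.3538],[0,515.1675,198.1746],[0,0,1]]),t=np.array([435.1206,359.1345,1444.8354]),r=np.array([0.05645388,-0.08153347,-1.55415103])),
'side':dict(K=np.array([[408.33606,0,317.21055],[0,408.33606,204.85749],[0,0,1]]),t=np.array([163.63753,1149.968,567.04242]),r=np.array([0.30295322,-1.37486753,-2.37660306]))}
def proj(c,P):
    c=C[c]; p=R.from_rotvec(c['r']).inv().apply(np.atleast_2d(P)-c['t'])
    return np.stack([c['K'][0,2]+c['K'][0,0]*p[:,0]/-p[:,2], c['K'][1,2]-c['K'][1,1]*p[:,1]/-p[:,2]],1)
def ray(c,px):
    c=C[c]; d=np.array([(px[0]-c['K'][0,2])/c['K'][0,0],-(px[1]-c['K'][1,2])/c['K'][1,1],-1.])
    return c['t'],R.from_rotvec(c['r']).apply(d/np.linalg.norm(d))
def atz(c,px,z=0):
    o,d=ray(c,px); return o+d*(z-o[2])/d[2]
def tri(pt,ps):
    o1,d1=ray('top',pt);o2,d2=ray('side',ps)
    A=np.stack([d1,-d2],1); s=np.linalg.lstsq(A,o2-o1,rcond=None)[0]
    a=o1+s[0]*d1;b=o2+s[1]*d2
    return (a+b)/2,np.linalg.norm(a-b)
E
python3 - <<'E'
from h import *
np.set_printoptions(precision=1,suppress=True)
for n,a,b in [('rest',(328,184),(295,213)),('rest_seat',(349,191),(317,198)),('plate',(271,234),(317,263)),('pc',(270,233),(319,261)),('meter',(394,268),(402,197)),('col',(383,240.5),(375,199)),('knob',(393,262),(393,185)),('vblue',(255,194),(265,262)),('vblack',(363,152),(286,192)),('disc',(429,250),(395,184)),('redjar',(327,118),(239,200)),('smallrest',(206,214),(255,303))]:
    print(n,*tri(a,b))
print('table edge',atz('top',(300,270)),atz('top',(400,268)))
for c,roi in [('top',(200,160,300,260)),('top',(295,155,370,212)),('top',(370,215,450,280)),('side',(262,175,345,235)),('side',(285,235,355,285)),('side',(350,170,420,212))]:
    pass
def crop(f,x0,y0,x1,y1,k,o):
    a=cv2.imread('pics/'+f+'.png')[y0:y1,x0:x1]; cv2.imwrite('pics/'+o+'.png',cv2.resize(a,None,fx=k,fy=k,interpolation=cv2.INTER_CUBIC))
crop('top0',295,155,370,212,10,'c1');crop('side0',262,175,345,235,9,'c2')
crop('top0',370,215,450,275,10,'c3');crop('side0',350,170,420,220,11,'c4')
E
```

```text
rest [607.4 326.7   3.8] 10.145659534623567
rest_seat [579.4 265.7  26.3] 4.801015994977258
plate [466.4 484.9  -5.1] 13.7483569544558
pc [465.4 485.6   1.6] 5.934165801471486
meter [371.9 139.5  15.3] 1.2629390285254933
col [444.1 168.2   6.3] 4.920227472430537
knob [393.9 149.3  52.7] 10.3668536869828
vblue [576.2 532.2  -5.3] 9.470272328767683
vblack [696.4 226.   -1.2] 0.36848129821411274
disc [420.8  38.3  -1.1] 2.470974091516377
redjar [791.7 329.5   1.5] 1.6732160372386682
smallrest [516.7 665.1   8.7] 9.280578513140467
table edge [361.4 398.9   0. ] [370.8 120.2   0. ]
```

View pics/c1.png

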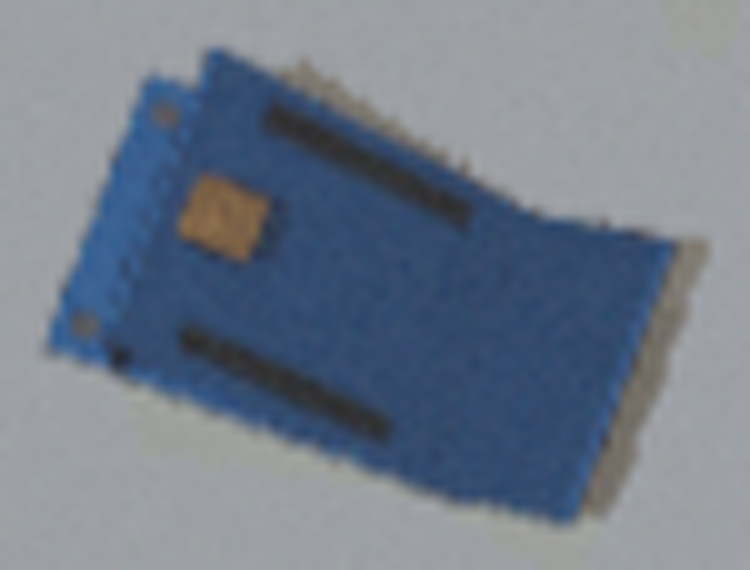

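View pics/c2.png

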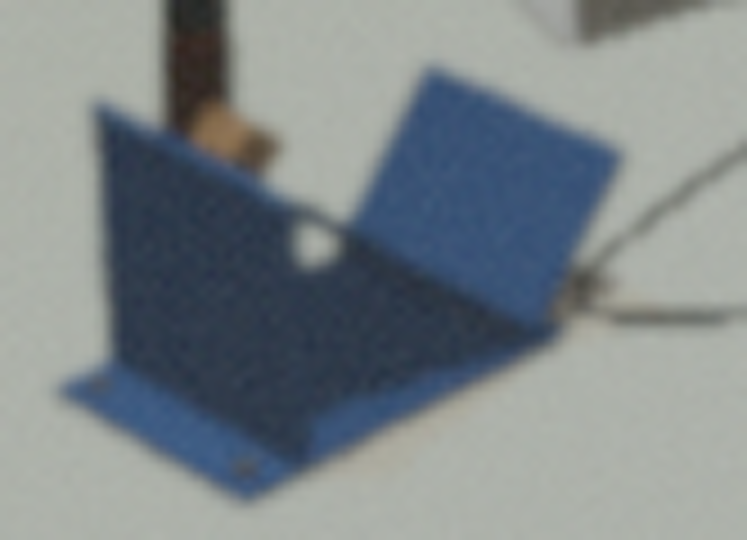

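View pics/c3.png

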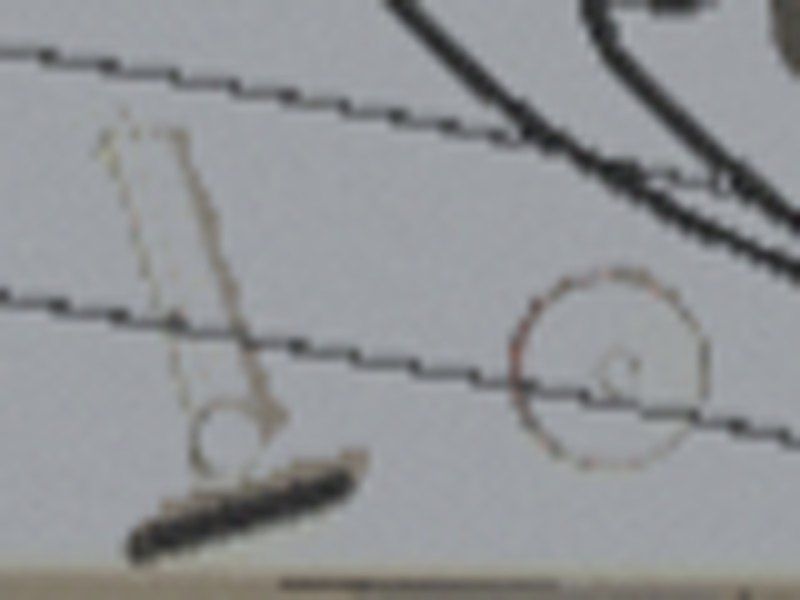

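View pics/c4.png

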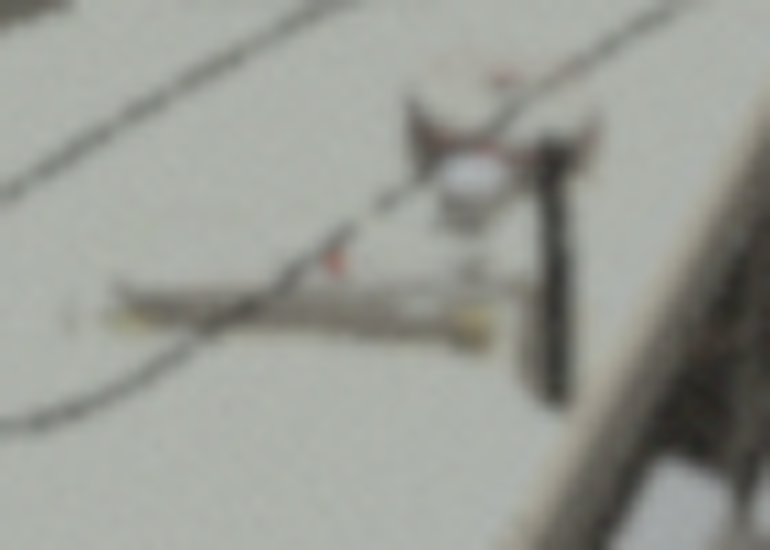

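```bash
cat > fit.py <<'E'
from h import *
from scipy.optimize import least_squares
np.set_printoptions(precision=1,suppress=True)
def Rz(a): return R.from_rotvec([0,0,a]).as_matrix()
s40,c40=np.sin(np.radians(40)),np.cos(np.radians(40))
# rest, origin at V (upper faces' junction) on the midline
top=[((362.5,179.2),'l',1),((352.7,207.2),'l',-1),((316,160),'p',1),((307,190.5),'p',-1),((310,162.5),'f',1),((300,190.2),'f',-1),((348,176.5),'v',1),((340,205),'v',-1),((317.5,176.5),'c',0)]
side=[((309.8,182.2),'l',-1),((331.1,192.2),'l',1),((272.8,186.4),'p',-1),((293.7,197.2),'p',1),((269,218.3),'f',-1),((289.5,230.5),'f',1)]
# in world: rest x ~ +y world
def rp(p,k,s):
    x,y,a,zv,Lp,xf=p
    q={'l':(-60*s40,60*c40+zv),'p':(Lp*c40,Lp*s40+zv),'f':(xf,0),'v':(0,zv),'c':(106*c40-14*s40,106*s40+14*c40+zv)}[k]
    return np.array([x,y,0])+Rz(a)@np.array([q[0],s*42,q[1]])
def res(p,full=False):
    r=[]
    for c,L in (('top',top),('side',side)):
        for px,k,s in L:
            r.append(proj(c,rp(p,k,-s if 1 else s))[0]-px)
    r=np.array(r); return r if full else r.ravel()
f=least_squares(res,[590,290,1.85,3,120,100],loss='soft_l1'); print('rest V',f.x,np.degrees(f.x[2])); print(res(f.x,True).tolist())
p=f.x; seat=p[:2].tolist(); S=np.array([p[0],p[1],p[3]])+Rz(p[2])@np.array([-23*s40,0,23*c40]); print('seat',S)
pt=[(259.7,212.4),(292.2,223.2),(281.4,253.7),(248.8,242.9)];ps=[(291.5,262.7),(321.2,243.3),(349.7,259.1),(320.6,280.3)]
# plate -x = stripe side => world -y approx
cor=np.array([[50,-45],[-50,-45],[-50,45],[50,45]])*1.
def rp2(p,full=False):
    P=np.c_[cor,np.full(4,6.)]@Rz(p[2]).T+[p[0],p[1],0]
    r=np.r_[proj('top',P)-pt,proj('side',P)-ps]; return r if full else r.ravel()
f=least_squares(rp2,[465,485,1.57+.3]); print('plate',f.x,np.degrees(f.x[2]));print(rp2(f.x,True).tolist())
E
python3 fit.py
```

```text
rest V [586.1 281.5   1.2   5.2 122.5 114.6] 70.85452276648215
[[0.15368987480178475, -0.4068912155375699], [-0.41749577423678375, 0.4451478636418358], [1.1364261406439482, 0.3242369282254174], [-0.7141747753094023, -0.7759407025646965], [0.11257868263550108, 0.09570035607941918], [-0.14678062261964442, 0.10801291100833055], [0.27115539252969256, -0.3357735341504622], [-1.841137178583665, -0.9226077908075183], [1.8503479682694888, 1.2475786397811248], [22.839834990065526, 10.013486607741669], [-20.63789621082867, -9.905900686676773], [23.48383520300513, 12.266588782047933], [-19.923500954479437, -9.702405284474139], [22.02199053828997, 12.517063817839414], [-20.129869703288705, -12.068707713212234]]
seat [581.3 267.5  22.8]
plate [463.2 485.2   1.3] 72.28152283992152
[[-1.7731896722799547, -0.6533755803339716], [-0.34891141493324085, -0.02188931791226878], [-0.05325234290251046, 0.24029809556293458], [-1.5575169459710878, -0.48115236341539], [-0.3440656449503763, -1.3564251436329755], [0.2641500762879332, -1.0178004773045757], [1.410995780590838, -1.0175532588032752], [0.5352148222659139, -0.7957323955681659]]
```

```bash
sed -i "s/-s if 1 else s/-s if c=='top' else s/" fit.py; cat >> fit.py <<'E'
# meter lying: x_m down, z_m away(dip 7deg)
def mpose(p):
    th=np.arctan2(14,126)
    # z_m = (cos th,0,-sin th) in yawed frame, y_m=+y, x_m = y x z
    z=np.array([np.cos(th),0,-np.sin(th)]);y=np.array([0,1,0.]);x=np.cross(y,z)
    M=Rz(p[2])@np.stack([x,y,z],1)
    o=np.array([p[0],p[1],0.]); o[2]=-(M@np.array([23,0,0]))[2]
    return M,o
obs=[('top',(392.8,258.7),(-31,0,24)),('top',(380.5,228.5),(-13,13,126)),('top',(388.3,228.),(-13,-13,126)),('top',(383.2,269.7),(-27,30,4)),('top',(405.2,263),(-27,-30,4)),('side',(393.2,186.2),(-31,0,24)),('side',(400.7,182.5),(-27,0,4)),('side',(400.,206.),(-2,30,0))]
obs=obs[:6]
def rm(p,full=False):
    M,o=mpose(p); r=np.array([proj(c,M@np.array(q,float)+o)[0]-px for c,px,q in obs]); return r if full else r.ravel()
f=least_squares(rm,[372,145,.2],loss='soft_l1'); print('meter',f.x,np.degrees(f.x[2])); print(rm(f.x,True).tolist())
M,o=mpose(f.x); print('o',o,'col80',M@[-2,0,80]+o,'col60',M@[-2,0,60]+o)
print(proj('side',(M@np.array([[-27,30,0],[23,30,0],[23,-30,0],[-27,-30,0],[9,13,126]]).T).T+o))
E
python3 fit.py
```

```text
rest V [586.9 281.7   1.2   6.4 125.2 114.8] 70.83464799691654
[[0.12175262981281776, -0.748088484081137], [-0.46803735301853067, 0.1216426911942392], [0.3431509638872967, -0.427458669251223], [-1.5445352251418853, -1.4746447836536731], [-0.02229943444200444, -0.2235784721496259], [-0.2915352008266723, -0.21783837083762592], [0.23071564163291214, -0.6725342802080263], [-1.8994140076643475, -1.242973423193149], [1.7819156367360733, 0.8814978126545441], [0.37602392362794035, -0.31125020793638214], [1.2426471234706469, -0.4027586068418998], [-0.02151517143164483, 0.3116766267840205], [1.5850608142025635, 0.6739283466734491], [-0.005197616685393314, 0.1256845990905049], [1.119058809494618, 0.315537239947588]]
seat [582.1 267.7  24. ]
plate [463.2 485.2   1.3] 72.28152283992152
[[-1.7731896722799547, -0.6533755803339716], [-0.34891141493324085, -0.02188931791226878], [-0.05325234290251046, 0.24029809556293458], [-1.5575169459710878, -0.48115236341539], [-0.3440656449503763, -1.3564251436329755], [0.2641500762879332, -1.0178004773045757], [1.410995780590838, -1.0175532588032752], [0.5352148222659139, -0.7957323955681659]]
meter [368.4 142.3   0.2] 12.240865269578673
[[0.04521359298075822, 0.988029966788929], [-1.332403939199878, -3.6612593865985446], [0.0422587143713713, -5.013030065265809], [0.2500639751836502, -0.36430002251182714], [-0.025715643378418918, 1.88511882912303], [1.377028695672493, -0.9000768478705083]]
o [368.4 142.3  22.9] col80 [446.3 159.2  16. ] col60 [426.9 155.   18.2]
[[403.  191.6]
 [403.1 207.8]
 [404.  197.5]
 [403.9 181.9]
 [358.1 199.8]]
```

```bash
python3 - <<'E'
from h import *
np.set_printoptions(precision=3,suppress=True)
s=readout.observe(); T=R.from_rotvec(s['tool_rot']).as_matrix(); print(T)
yaw=np.radians(12.2)
for sg in (1,-1):
    y=sg*np.array([-np.sin(yaw),np.cos(yaw),0]);x=np.array([0,0,-1.]);G=np.stack([x,y,np.cross(x,y)],1)
    d=R.from_matrix(G@T.T).as_rotvec(); print(sg,d,np.degrees(d))
w=cams.snapshot('wrist'); save(w,'w0'); print({k:v for k,v in w.items() if k!='pixels'})
E
```

```text
[[-0.     0.294 -0.956]
 [ 0.    -0.956 -0.294]
 [-1.    -0.     0.   ]]
1 [ 0.    -0.     3.056] [  0.001  -0.001 175.081]
-1 [-0.    -0.    -0.086] [-0.001 -0.001 -4.919]
{'camera_matrix': array([[309.707,   0.   , 318.17 ],
       [  0.   , 309.707, 200.825],
       [  0.   ,   0.   ,   1.   ]]), 'hand_eye': array([[  -0.   ,    0.299,   -0.954, -148.567],
       [   1.   ,   -0.   ,   -0.   ,   -0.46 ],
       [  -0.   ,   -0.954,   -0.299,  -82.953],
       [   0.   ,    0.   ,    0.   ,    1.   ]]), 'shot': 3}
```

View pics/w0.png

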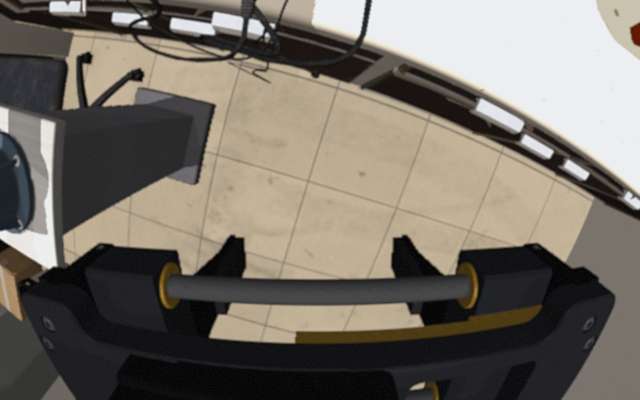

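Emit:
apply_moves:
  moves:
    - {"tx":0.98,"ty":0.83,"tz":0.15}
    - {"tx":0.98,"ty":0.83,"tz":0.15}
    - {"tx":0.98,"ty":0.83,"tz":0.15}
    - {"tx":0.98,"ty":0.83,"tz":0.15}
    - {"tx":0.98,"ty":0.83,"tz":0.15}
    - {"tx":0.98,"ty":0.83,"tz":0.15}
    - {"tx":0.98,"ty":0.83,"tz":0.15}
    - {"tx":0.98,"ty":0.83,"tz":0.15}
    - {"tx":0.98,"ty":0.83,"tz":0.15}
    - {"tx":0.98,"ty":0.83,"tz":0.15}

```text
invalid input at $.moves[0]: expected keys rx, ry, rz, tx, ty, tz, jaw
```

```bash
cat > rec.py <<'E'
from h import *
import json
s=readout.observe(); open('log.jsonl','a').write(json.dumps({k:np.array(v).tolist() for k,v in s.items()})+'\n')
np.set_printoptions(precision=3,suppress=True); print(s['clock'],s['joints'],s['position'],s['tool_rot'],s['wrist_force'],s['width'])
E
python3 rec.py
```

```text
1.75 [-1.45   0.528  1.433 -0.     1.181 -0.178] [ 184.009 -597.293  236.552] [ 2.061  0.31  -2.061] [ 0.074 -0.373  0.658] 87.09104657442788
```

Emit:
apply_moves:
  moves:
    - {"tx":0.1,"ty":0.95}
    - {"tx":0.1,"ty":0.95}
    - {"tx":0.1,"ty":0.95}
    - {"tx":0.1,"ty":0.95}
    - {"tx":0.1,"ty":0.95}
    - {"tx":0.1,"ty":0.95}
    - {"tx":0.1,"ty":0.95}
    - {"tx":0.1,"ty":0.95}
    - {"tx":0.1,"ty":0.95}
    - {"tx":0.1,"ty":0.95}

```text
invalid input at $.moves[0]: expected keys rx, ry, rz, tx, ty, tz, jaw
```

```bash
python3 rec.py
```

```text
1.75 [-1.45   0.528  1.433 -0.     1.181 -0.178] [ 184.009 -597.293  236.552] [ 2.061  0.31  -2.061] [ 0.074 -0.373  0.658] 87.09104657442788
```

Emit:
apply_moves:
  moves:
    - {"tx":-0.3,"ty":0.7,"tz":-0.25,"rz":-0.003}
    - {"tx":-0.3,"ty":0.7,"tz":-0.25,"rz":-0.003}
    - {"tx":-0.3,"ty":0.7,"tz":-0.25,"rz":-0.003}
    - {"tx":-0.3,"ty":0.7,"tz":-0.25,"rz":-0.003}
    - {"tx":-0.3,"ty":0.7,"tz":-0.25,"rz":-0.003}
    - {"tx":-0.3,"ty":0.7,"tz":-0.25,"rz":-0.003}
    - {"tx":-0.3,"ty":0.7,"tz":-0.25,"rz":-0.003}
    - {"tx":-0.3,"ty":0.7,"tz":-0.25,"rz":-0.003}
    - {"tx":-0.3,"ty":0.7,"tz":-0.25,"rz":-0.003}
    - {"tx":-0.3,"ty":0.7,"tz":-0.25}

```text
invalid input at $.moves[0]: expected keys rx, ry, rz, tx, ty, tz, jaw
```

```bash
python3 rec.py; python3 - <<'E'
from h import *
w=cams.snapshot('wrist'); save(w,'w1')
for t in ['flow_meter','rest','stand_plate']:
    print(t,[(np.round(d['position']),round(d['p'],2)) for d in nets.mark_of(w,t)])
for t in ['column','knob','rest_seat','plate_centre','cassette']:
    print(t,[(np.round(d['position']),round(d['p'],2)) for d in nets.mark_of(w,t)])
E
python3 rec.py
```

```text
1.75 [-1.45   0.528  1.433 -0.     1.181 -0.178] [ 184.009 -597.293  236.552] [ 2.061  0.31  -2.061] [ 0.074 -0.373  0.658] 87.09104657442788
flow_meter []
rest []
stand_plate []
column []
knob []
rest_seat []
plate_centre []
cassette []
2.2 [-1.451  0.527  1.433 -0.     1.181 -0.178] [ 183.99  -597.264  236.563] [ 2.061  0.31  -2.061] [ 1.145 -0.087 -0.352] 86.72386702624222
```

View pics/w1.png

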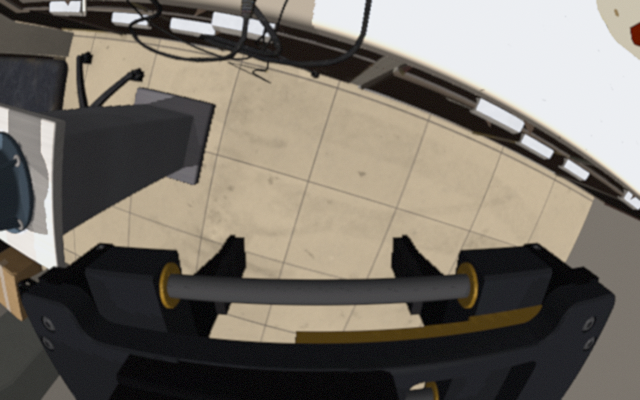

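Emit:
apply_moves:
  moves:
    - {"rx":0,"ry":0,"rz":0,"tx":0.98,"ty":0.83,"tz":0.15,"jaw":0}
    - {"rx":0,"ry":0,"rz":0,"tx":0.98,"ty":0.83,"tz":0.15,"jaw":0}
    - {"rx":0,"ry":0,"rz":0,"tx":0.98,"ty":0.83,"tz":0.15,"jaw":0}
    - {"rx":0,"ry":0,"rz":0,"tx":0.98,"ty":0.83,"tz":0.15,"jaw":0}
    - {"rx":0,"ry":0,"rz":0,"tx":0.98,"ty":0.83,"tz":0.15,"jaw":0}
    - {"rx":0,"ry":0,"rz":0,"tx":0.98,"ty":0.83,"tz":0.15,"jaw":0}
    - {"rx":0,"ry":0,"rz":0,"tx":0.98,"ty":0.83,"tz":0.15,"jaw":0}
    - {"rx":0,"ry":0,"rz":0,"tx":0.98,"ty":0.83,"tz":0.15,"jaw":0}
    - {"rx":0,"ry":0,"rz":0,"tx":0.98,"ty":0.83,"tz":0.15,"jaw":0}
    - {"rx":0,"ry":0,"rz":0,"tx":0.98,"ty":0.83,"tz":0.15,"jaw":0}

```text
clock: 3.03
position: [479.3, -346.8, 282.0]
tool_rot: [2.061, 0.31, -2.06]
wrist_force: [0.1, -0.6, -0.2]
width: 86.8
```

```bash
python3 rec.py
```

```text
3.0333 [-0.815  0.434  1.466 -0.     1.242  0.457] [ 479.26  -346.808  281.983] [ 2.061  0.31  -2.06 ] [ 0.084 -0.636 -0.196] 86.80529003236141
```

Emit:
apply_moves:
  moves:
    - {"rx":0,"ry":0,"rz":0,"tx":0.1,"ty":0.95,"tz":0,"jaw":0}
    - {"rx":0,"ry":0,"rz":0,"tx":0.1,"ty":0.95,"tz":0,"jaw":0}
    - {"rx":0,"ry":0,"rz":0,"tx":0.1,"ty":0.95,"tz":0,"jaw":0}
    - {"rx":0,"ry":0,"rz":0,"tx":0.1,"ty":0.95,"tz":0,"jaw":0}
    - {"rx":0,"ry":0,"rz":0,"tx":0.1,"ty":0.95,"tz":0,"jaw":0}
    - {"rx":0,"ry":0,"rz":0,"tx":0.1,"ty":0.95,"tz":0,"jaw":0}
    - {"rx":0,"ry":0,"rz":0,"tx":0.1,"ty":0.95,"tz":0,"jaw":0}
    - {"rx":0,"ry":0,"rz":0,"tx":0.1,"ty":0.95,"tz":0,"jaw":0}
    - {"rx":0,"ry":0,"rz":0,"tx":0.1,"ty":0.95,"tz":0,"jaw":0}
    - {"rx":0,"ry":0,"rz":0,"tx":0.1,"ty":0.95,"tz":0,"jaw":0}

```text
clock: 3.87
position: [508.0, -61.9, 281.7]
tool_rot: [2.061, 0.31, -2.06]
wrist_force: [0.2, -0.1, -0.2]
width: 87.0
```

```bash
python3 rec.py
```

```text
3.8667 [-0.34   0.319  1.657  0.     1.165  0.932] [507.973 -61.89  281.745] [ 2.061  0.31  -2.06 ] [ 0.151 -0.088 -0.23 ] 87.01392956631311
```

Emit:
apply_moves:
  moves:
    - {"rx":0,"ry":0,"rz":-0.003,"tx":-0.3,"ty":0.7,"tz":-0.25,"jaw":0}
    - {"rx":0,"ry":0,"rz":-0.003,"tx":-0.3,"ty":0.7,"tz":-0.25,"jaw":0}
    - {"rx":0,"ry":0,"rz":-0.003,"tx":-0.3,"ty":0.7,"tz":-0.25,"jaw":0}
    - {"rx":0,"ry":0,"rz":-0.003,"tx":-0.3,"ty":0.7,"tz":-0.25,"jaw":0}
    - {"rx":0,"ry":0,"rz":-0.003,"tx":-0.3,"ty":0.7,"tz":-0.25,"jaw":0}
    - {"rx":0,"ry":0,"rz":-0.003,"tx":-0.3,"ty":0.7,"tz":-0.25,"jaw":0}
    - {"rx":0,"ry":0,"rz":-0.003,"tx":-0.3,"ty":0.7,"tz":-0.25,"jaw":0}
    - {"rx":0,"ry":0,"rz":-0.003,"tx":-0.3,"ty":0.7,"tz":-0.25,"jaw":0}
    - {"rx":0,"ry":0,"rz":-0.003,"tx":-0.3,"ty":0.7,"tz":-0.25,"jaw":0}
    - {"rx":0,"ry":0,"rz":0,"tx":-0.3,"ty":0.7,"tz":-0.25,"jaw":0}

```text
clock: 4.7
position: [417.7, 147.7, 206.5]
tool_rot: [2.11, 0.226, -2.108]
wrist_force: [0.0, 0.3, 0.6]
width: 86.8
```

```bash
python3 - <<'E'
from h import *
w=cams.snapshot('wrist'); save(w,'w2')
for t in ['flow_meter','column','knob']:
    print(t,[(np.round(d['position']),round(d['p'],2)) for d in nets.mark_of(w,t)])
E
python3 rec.py
```

```text
flow_meter [(array([317., 219.]), 0.69)]
column [(array([310., 149.]), 0.96)]
knob []
4.9 [ 0.085  0.332  1.905 -0.     0.904  1.44 ] [418.134 146.971 206.664] [ 2.108  0.228 -2.107] [-0.35  -0.098 -0.606] 87.24462539752734
```

View pics/w2.png

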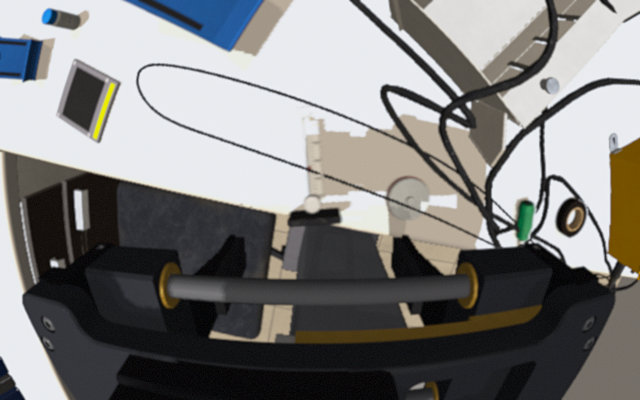

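```bash
cat >> h.py <<'E'
WK=(309.707,318.17,200.825)
HE=np.array([[0,0.299,-0.954,-148.567],[1,0,0,-0.46],[0,-0.954,-0.299,-82.953],[0,0,0,1.]])
def exactHE():
    w=cams.snapshot('wrist'); return w
def wray(px,st):
    u,v=px[0]-WK[1],px[1]-WK[2]; r=np.hypot(u,v); th=r/WK[0]
    d=np.array([np.sin(th)*u/r,-np.sin(th)*v/r,-np.cos(th)])
    T=R.from_rotvec(st['tool_rot']).as_matrix()
    return T@HE[:3,3]+np.array(st['position']), T@(HE[:3,:3]@d)
def wproj(P,st):
    T=R.from_rotvec(st['tool_rot']).as_matrix()
    q=(np.atleast_2d(P)-st['position'])@T; c=(q-HE[:3,3])@HE[:3,:3]
    th=np.arctan2(np.hypot(c[:,0],c[:,1]),-c[:,2]); ph=np.arctan2(-c[:,1],c[:,0])
    return np.stack([WK[1]+WK[0]*th*np.cos(ph),WK[2]+WK[0]*th*np.sin(ph)],1)
def watz(px,st,z):
    o,d=wray(px,st); return o+d*(z-o[2])/d[2]
def laststate():
    import json; return json.loads(open('log.jsonl').read().strip().split('\n')[-1])
def crop(f,x0,y0,x1,y1,k,o):
    a=cv2.imread('pics/'+f+'.png')[y0:y1,x0:x1]; cv2.imwrite('pics/'+o+'.png',cv2.resize(a,None,fx=k,fy=k,interpolation=cv2.INTER_CUBIC))
E
python3 - <<'E'
from h import *
np.set_printoptions(precision=1,suppress=True)
st=laststate()
crop('w2',270,90,360,240,4,'c5'); 
for px,z in [((312,204),50),((339,210),45),((289,216),45)]: print(watz(px,st,z))
a=cv2.imread('pics/w2.png')
E
```

```text
[401.  150.2  50. ]
[398.9 120.5  45. ]
[380.9 171.2  45. ]
```

View pics/c5.png

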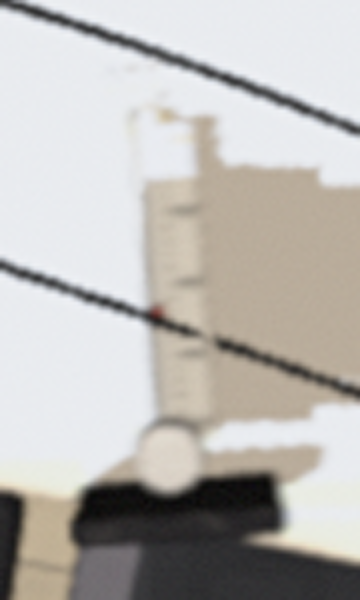

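```bash
cat > fitm.py <<'E'
import io,contextlib
with contextlib.redirect_stdout(io.StringIO()):
    from fit import *
st=laststate()
g=lambda u,v:(270+u/4,90+v/4)
W=[(g(170,458),(-31,0,24)),(g(78,516),(-27,30,8)),(g(283,503),(-27,-30,8)),(g(78,542),(-27,30,0)),(g(283,527),(-27,-30,0)),(g(85,487),(23,30,8)),(g(280,475),(23,-30,8))]
def rw(p,full=False):
    M,o=mpose(p); r=np.array([wproj(M@np.array(q,float)+o,st)[0]-px for px,q in W]); return r if full else r.ravel()
f2=least_squares(rw,[372,145,.2],loss='soft_l1'); print('meter',f2.x,np.degrees(f2.x[2])); print(rw(f2.x,True).tolist())
M,o=mpose(f2.x)
edges=[(-13,13,8),(-13,13,126),(9,13,126),(9,-13,126),(-13,-13,126),(-13,-13,8),(-13,-13,126),(-13,13,126)]
P=(wproj((M@np.array(edges,float).T).T+o,st)-[270,90])*4
im=cv2.imread('pics/c5.png'); cv2.polylines(im,[P.astype(int)],False,(0,0,255),1)
fo=(wproj((M@np.array([(-27,30,8),(-27,-30,8),(-27,-30,0),(-27,30,0),(-27,30,8),(23,30,8),(23,-30,8),(-27,-30,8)],float).T).T+o,st)-[270,90])*4
cv2.polylines(im,[fo.astype(int)],False,(0,255,0),1)
cv2.imwrite('pics/c5o.png',im)
for z in (50,60,70,80): print(z,M@[-2,0,z]+o)
E
python3 fitm.py
```

```text
meter [375.6 141.2   0.3] 16.935921824521845
[[0.577461614250808, -0.6210576664226153], [-3.207653310268313, 0.9592494549910668], [2.0032594675791415, -0.0031354632604916333], [-2.434907977523835, 1.6783554365522377], [2.46143906446423, 1.2840121413304928], [-0.513051409748698, -2.11841959582091], [-0.09244865177191741, -2.8449888623786137]]
50 [423.3 155.7  19.3]
60 [432.8 158.6  18.2]
70 [442.3 161.5  17.1]
80 [451.8 164.4  16. ]
```

View pics/c5o.png

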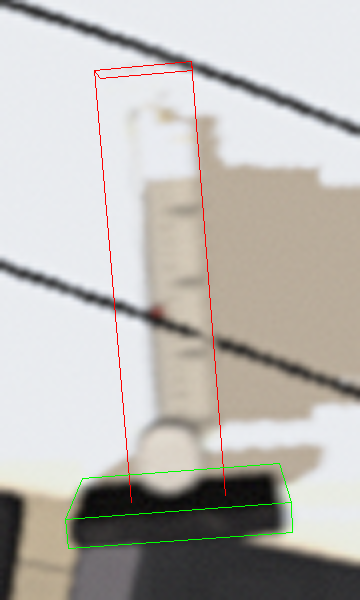

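```bash
python3 - <<'E'
from h import *
crop('w2',30,40,140,150,5,'c6'); crop('w2',375,165,440,230,6,'c7')
E
```

```text
(no output)
```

View pics/c6.png

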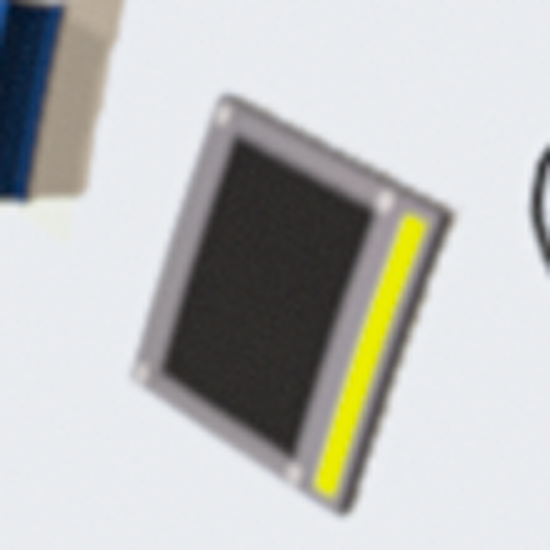

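View pics/c7.png

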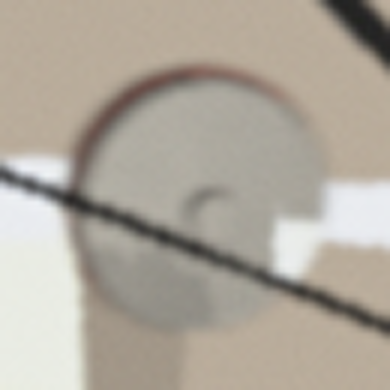

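```bash
python3 - <<'E'
from h import *
np.set_printoptions(precision=1,suppress=True)
st=laststate()
P=np.array([watz(p,st,6) for p in [(74.4,59),(120.4,83),(99,142.4),(57,115.4)]]); print(P, np.linalg.norm(P-np.roll(P,-1,0),axis=1),P.mean(0))
for a,b in [((387,196),(429.7,198)),((407,176),(407,219.5))]: print(watz(a,st,26),watz(b,st,26),np.linalg.norm(watz(a,st,26)-watz(b,st,26)))
g=lambda u,v:(270+u/4,90+v/4)
a,b=watz(g(78,516),st,50),watz(g(283,503),st,50); print(a,b,np.linalg.norm(a-b))
print('cam',wray((300,200.),st)[0])
print(C['top'], proj('top',[st['position']]))
E
```

```text
[[521.4 516.7   6. ]
 [491.9 421.4   6. ]
 [409.7 449.    6. ]
 [438.3 542.2   6. ]] [99.8 86.7 97.5 86.9] [465.3 482.3   6. ]
[420.5  68.4  26. ] [429.4  17.2  26. ] 52.01630177468434
[448.1  52.1  26. ] [398.2  36.6  26. ] 52.20513551803484
[379.6 169.9  50. ] [394.7 117.9  50. ] 54.16436452979642
cam [499.  165.2 355.3]
{'K': array([[515.2,   0. , 323.4],
       [  0. , 515.2, 198.2],
       [  0. ,   0. ,   1. ]]), 't': array([ 435.1,  359.1, 1444.8]), 'r': array([ 0.1, -0.1, -1.6])} [[403.1 252. ]]
```

```bash
python3 - <<'E'
from h import *
np.set_printoptions(precision=1,suppress=True)
st=laststate()
g=lambda u,v:(270+u/4,90+v/4)
for n,u,v,z in [('mid far',172,180,26),('mid near',183,415,31),('knob',170,459,51),('footL',76,515,49),('footR',285,502,49),('endL',130,112,22),('endR',205,118,22),('endL0',130,112,0),('endR0',205,118,0),('tanL',145,180,26),('tanR',200,180,26),('tanLn',160,410,31),('tanRn',207,410,31)]:
    print(n,watz(g(u,v),st,z))
a,b=watz(g(172,180),st,26),watz(g(183,415),st,31);print(np.degrees(np.arctan2(*(a-b)[[1,0]])))
E
python3 - <<'E'
import cv2,numpy as np
import sys; sys.path.insert(0,'.')
a=cv2.imread('pics/w2.png')[105:215,285:345]
a=cv2.resize(a,None,fx=5.4,fy=5.4,interpolation=cv2.INTER_CUBIC)
l=cv2.cvtColor(a,cv2.COLOR_BGR2LAB); l[...,0]=cv2.createCLAHE(6,(4,4)).apply(l[...,0]); cv2.imwrite('pics/c8.png',cv2.cvtColor(l,cv2.COLOR_LAB2BGR))
E
```

```text
mid far [468.6 164.   26. ]
mid near [407.2 147.7  31. ]
knob [400.6 149.5  51. ]
footL [379.3 170.5  49. ]
footR [394.8 117.3  49. ]
endL [483.8 178.8  22. ]
endR [486.5 159.   22. ]
endL0 [482.8 179.7   0. ]
endR0 [485.6 158.6   0. ]
tanL [467.1 171.   26. ]
tanR [470.2 156.8  26. ]
tanLn [407.3 154.1  31. ]
tanRn [410.  141.6  31. ]
14.925118715567043
```

View pics/c8.png

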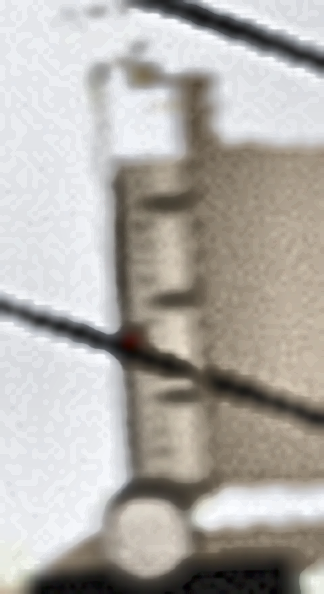

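Emit:
apply_moves:
  moves:
    - {"rx":-0.0022,"ry":0.008,"rz":0.0018,"tx":0.06,"ty":0.037,"tz":-0.42,"jaw":0}
    - {"rx":-0.0022,"ry":0.008,"rz":0.0018,"tx":0.06,"ty":0.037,"tz":-0.42,"jaw":0}
    - {"rx":-0.0022,"ry":0.008,"rz":0.0018,"tx":0.06,"ty":0.037,"tz":-0.42,"jaw":0}
    - {"rx":-0.0022,"ry":0.008,"rz":0.0018,"tx":0.06,"ty":0.037,"tz":-0.42,"jaw":0}
    - {"rx":-0.0022,"ry":0.008,"rz":0.0018,"tx":0.06,"ty":0.037,"tz":-0.42,"jaw":0}
    - {"rx":-0.0022,"ry":0.008,"rz":0.0018,"tx":0.06,"ty":0.037,"tz":-0.42,"jaw":0}
    - {"rx":-0.0022,"ry":0.008,"rz":0.0018,"tx":0.06,"ty":0.037,"tz":-0.42,"jaw":0}
    - {"rx":-0.0022,"ry":0.008,"rz":0.0018,"tx":0.06,"ty":0.037,"tz":-0.42,"jaw":0}
    - {"rx":-0.0022,"ry":0.008,"rz":0.0018,"tx":0.06,"ty":0.037,"tz":-0.42,"jaw":0}
    - {"rx":-0.0022,"ry":0.008,"rz":0.0018,"tx":0.06,"ty":0.037,"tz":-0.42,"jaw":0}

```text
clock: 5.73
position: [437.9, 156.8, 80.2]
tool_rot: [1.778, 0.233, -2.309]
wrist_force: [-0.1, -0.4, -0.1]
width: 86.9
```

```bash
python3 rec.py; python3 - <<'E'
from h import *
np.set_printoptions(precision=4,suppress=True)
s=readout.observe(); T=R.from_rotvec(s['tool_rot']).as_matrix(); print(T)
w=cams.snapshot('wrist'); save(w,'w3')
yaw=np.radians(15.5); y=-np.array([-np.sin(yaw),np.cos(yaw),0]);b=np.radians(15);h=np.array([np.cos(yaw),np.sin(yaw),0]);x=-h*np.sin(b)+np.array([0,0,-np.cos(b)])
G=np.stack([x,y,np.cross(x,y)],1); d=R.from_matrix(G@T.T).as_rotvec(); print('rot left frac',d/np.pi,'shift',np.array([436.6,158,18.5])-s['position'])
E
python3 rec.py
```

```text
5.7333 [ 0.13   0.669  1.776 -0.052  0.953  1.468] [437.941 156.812  80.226] [ 1.778  0.233 -2.309] [-0.131 -0.437 -0.129] 86.9455585611698
[[-0.2453  0.267  -0.9319]
 [-0.0752 -0.9637 -0.2563]
 [-0.9665  0.0072  0.2565]]
rot left frac [0.002  0.0013 0.0001] shift [ -1.3411   1.1884 -61.726 ]
5.7833 [ 0.13   0.673  1.775 -0.052  0.952  1.468] [438.395 156.994  78.17 ] [ 1.776  0.234 -2.31 ] [ 1.21   0.302 -1.331] 87.11188382385471
```

View pics/w3.png

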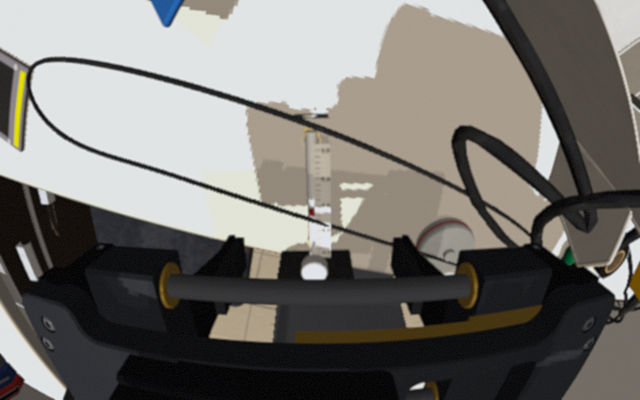

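```bash
python3 - <<'E'
from h import *
np.set_printoptions(precision=1,suppress=True)
st=laststate()
a=cv2.imread('pics/w3.png')[95:290,270:365]
cv2.imwrite('pics/c9.png',cv2.resize(a,None,fx=3,fy=3,interpolation=cv2.INTER_CUBIC))
yaw=np.radians(15.5);th=np.arctan2(14,126);z=np.array([np.cos(th),0,-np.sin(th)]);y=np.array([0,1,0.]);x=np.cross(y,z)
M=R.from_rotvec([0,0,yaw]).as_matrix()@np.stack([x,y,z],1);o=np.array([375.5,141,22.9])
im=cv2.imread('pics/c9.png')
for L,c in [([(-13,13,8),(-13,13,126),(9,13,126),(9,-13,126),(-13,-13,126),(-13,-13,8)],(0,0,255)),([(-31,-9,24),(-31,9,24)],(0,255,0))]:
    P=(wproj((M@np.array(L,float).T).T+o,st)-[270,95])*3; cv2.polylines(im,[P.astype(int)],False,c,1)
cv2.imwrite('pics/c9.png',im)
E
```

```text
(no output)
```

View pics/c9.png

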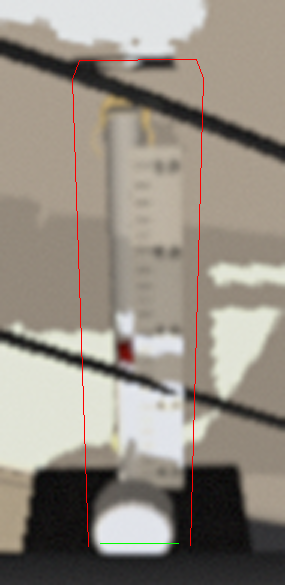

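Emit:
apply_moves:
  moves:
    - {"rx":0.0002,"ry":0.0001,"rz":0,"tx":-0.005,"ty":0.005,"tz":-0.3,"jaw":0}
    - {"rx":0.0002,"ry":0.0001,"rz":0,"tx":-0.005,"ty":0.005,"tz":-0.3,"jaw":0}
    - {"rx":0.0002,"ry":0.0001,"rz":0,"tx":-0.005,"ty":0.005,"tz":-0.3,"jaw":0}
    - {"rx":0.0002,"ry":0.0001,"rz":0,"tx":-0.005,"ty":0.005,"tz":-0.3,"jaw":0}
    - {"rx":0.0002,"ry":0.0001,"rz":0,"tx":-0.005,"ty":0.005,"tz":-0.3,"jaw":0}
    - {"rx":0.0002,"ry":0.0001,"rz":0,"tx":-0.005,"ty":0.005,"tz":-0.2,"jaw":0}
    - {"rx":0,"ry":0,"rz":0,"tx":0,"ty":0,"tz":-0.1,"jaw":0}
    - {"rx":0,"ry":0,"rz":0,"tx":0,"ty":0,"tz":0,"jaw":0}
    - {"rx":0,"ry":0,"rz":0,"tx":0,"ty":0,"tz":0,"jaw":0}
    - {"rx":0,"ry":0,"rz":0,"tx":0,"ty":0,"tz":0,"jaw":0}

```text
clock: 6.62
position: [435.3, 158.8, 26.8]
tool_rot: [1.776, 0.24, -2.311]
wrist_force: [0.2, -0.3, -0.1]
width: 87.0
```

```bash
python3 rec.py; python3 - <<'E'
from h import *
s=cams.snapshot('side'); save(s,'s1'); crop('s1',330,140,440,230,7,'c10')
w=cams.snapshot('wrist'); save(w,'w4')
E
python3 rec.py
```

```text
6.6167 [ 0.133  0.765  1.796 -0.052  0.84   1.471] [435.323 158.799  26.771] [ 1.776  0.24  -2.311] [ 0.246 -0.342 -0.066] 87.01480011954348
6.7167 [ 0.133  0.765  1.796 -0.051  0.84   1.471] [435.402 158.818  26.902] [ 1.776  0.24  -2.311] [-0.286 -0.373 -0.789] 86.99274976236786
```

View pics/c10.png

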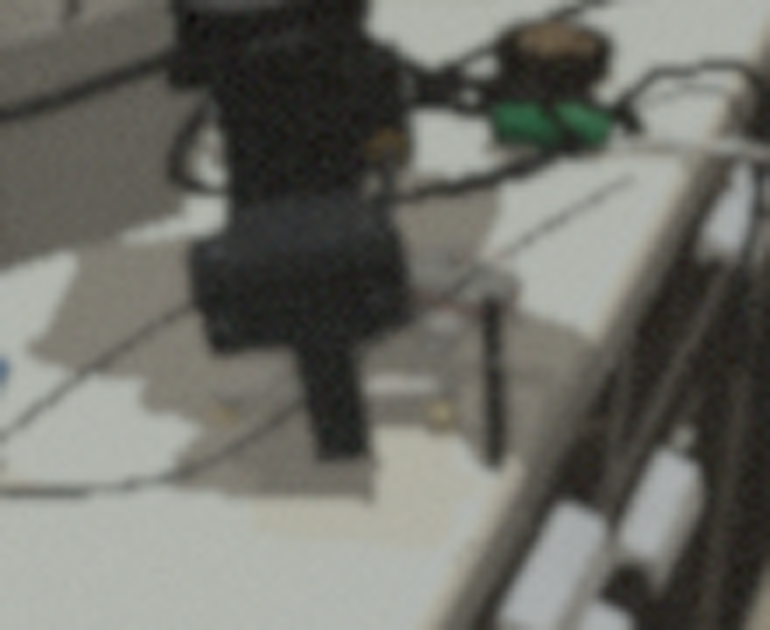

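View pics/w4.png

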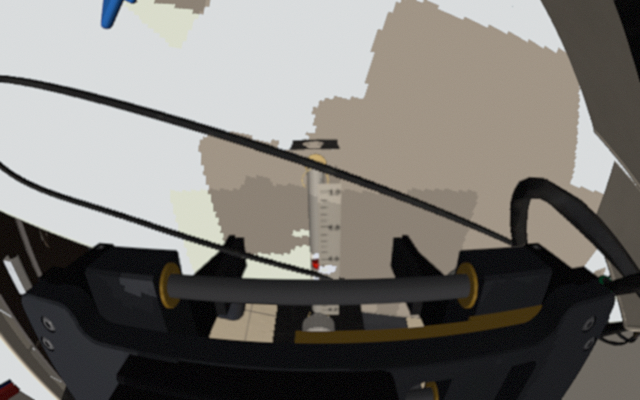

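Emit:
apply_moves:
  moves:
    - {"rx":0,"ry":0,"rz":0,"tx":0.04,"ty":-0.02,"tz":-0.14,"jaw":0}
    - {"rx":0,"ry":0,"rz":0,"tx":0,"ty":0,"tz":-0.13,"jaw":0}
    - {"rx":0,"ry":0,"rz":0,"tx":0,"ty":0,"tz":0,"jaw":0}
    - {"rx":0,"ry":0,"rz":0,"tx":0,"ty":0,"tz":0,"jaw":0.3}
    - {"rx":0,"ry":0,"rz":0,"tx":0,"ty":0,"tz":0,"jaw":0.6}
    - {"rx":0,"ry":0,"rz":0,"tx":0,"ty":0,"tz":0,"jaw":0.6}
    - {"rx":0,"ry":0,"rz":0,"tx":0,"ty":0,"tz":0,"jaw":0.6}
    - {"rx":0,"ry":0,"rz":0,"tx":0,"ty":0,"tz":0,"jaw":0.65}
    - {"rx":0,"ry":0,"rz":0,"tx":0,"ty":0,"tz":0,"jaw":0.7}
    - {"rx":0,"ry":0,"rz":0,"tx":0,"ty":0,"tz":0,"jaw":0.75}
  squeeze: 10

```text
clock: 7.55
position: [436.4, 158.1, 18.5]
tool_rot: [1.776, 0.24, -2.312]
wrist_force: [0.2, 0.6, -0.8]
width: 48.5
```

Emit:
apply_moves:
  moves:
    - {"rx":0,"ry":0,"rz":0,"tx":0,"ty":0,"tz":0,"jaw":0.8}
    - {"rx":0,"ry":0,"rz":0,"tx":0,"ty":0,"tz":0,"jaw":0.85}
    - {"rx":0,"ry":0,"rz":0,"tx":0,"ty":0,"tz":0,"jaw":0.9}
    - {"rx":0,"ry":0,"rz":0,"tx":0,"ty":0,"tz":0,"jaw":1}
    - {"rx":0,"ry":0,"rz":0,"tx":0,"ty":0,"tz":0,"jaw":1}
    - {"rx":0,"ry":0,"rz":0,"tx":0,"ty":0,"tz":0,"jaw":1}
    - {"rx":0,"ry":0,"rz":0,"tx":0,"ty":0,"tz":0,"jaw":1}
    - {"rx":0,"ry":0,"rz":0,"tx":0,"ty":0,"tz":0.1,"jaw":1}
    - {"rx":0,"ry":0,"rz":0,"tx":0,"ty":0,"tz":0.1,"jaw":1}
    - {"rx":0,"ry":0,"rz":0,"tx":0,"ty":0,"tz":0.1,"jaw":1}
  squeeze: 10

```text
clock: 8.38
position: [436.2, 158.0, 27.5]
tool_rot: [1.775, 0.24, -2.312]
wrist_force: [-0.4, 0.7, -2.7]
width: 26.1
```

```bash
python3 rec.py; python3 - <<'E'
from h import *
w=cams.snapshot('wrist'); save(w,'w5')
E
cat > kin.py <<'E'
from h import *
import json
from scipy.optimize import least_squares
L=[json.loads(l) for l in open('log.jsonl')]
def fk(q,p):
    a1,dy,d1,L2,a3,L3,L6=p[:7]
    Ry=lambda a:R.from_rotvec([0,a,0]);Rzz=lambda a:R.from_rotvec([0,0,a])
    r=Rzz(q[0]);t=r.apply([a1,dy,d1]);r=r*Ry(q[1]);t=t+r.apply([0,0,L2]);r=r*Ry(q[2]);t=t+r.apply([a3,0,L3])
    r=r*Rzz(q[3]);r=r*Ry(q[4]);t=t+r.apply([0,0,L6]);r=r*Rzz(q[5])
    return t,r
# tool frame x along last z
B=R.from_matrix(np.array([[0,0,0],[0,0,0],[0,0,0.]])+np.eye(3))
if __name__=='__main__':
    np.set_printoptions(precision=2,suppress=True)
    f=least_squares(lambda p:np.concatenate([fk(l['joints'],p)[0]-l['position'] for l in L]+[1e-2*(p-np.array([0,110,400,400,0,400,250]))]),[0,110,400,400,0,400,250]); print(f.x)
    print(np.array([fk(l['joints'],f.x)[0]-l['position'] for l in L]))
    for l in (L[0],L[-1]):
        print((fk(l['joints'],f.x)[1].inv()*R.from_rotvec(l['tool_rot'])).as_matrix())
E
python3 kin.py
```

```text
8.3833 [ 0.131  0.764  1.793 -0.052  0.844  1.47 ] [436.221 157.998  27.527] [ 1.775  0.24  -2.312] [-0.363  0.656 -2.749] 26.061592967058303
[  0.08 111.   274.32 587.72 113.99 391.71 291.43]
[[-0.    0.02  0.01]
 [-0.    0.02  0.01]
 [-0.    0.02  0.01]
 [-0.    0.02  0.01]
 [-0.   -0.    0.  ]
 [ 0.04 -0.01 -0.01]
 [ 0.06  0.   -0.03]
 [ 0.    0.   -0.  ]
 [ 0.    0.   -0.  ]
 [-0.01 -0.    0.  ]
 [-0.01 -0.    0.  ]
 [-0.01 -0.    0.01]]
[[ 0. -1. -0.]
 [-0.  0. -1.]
 [ 1.  0. -0.]]
[[ 0. -1. -0.]
 [ 0.  0. -1.]
 [ 1.  0.  0.]]
```

View pics/w5.png

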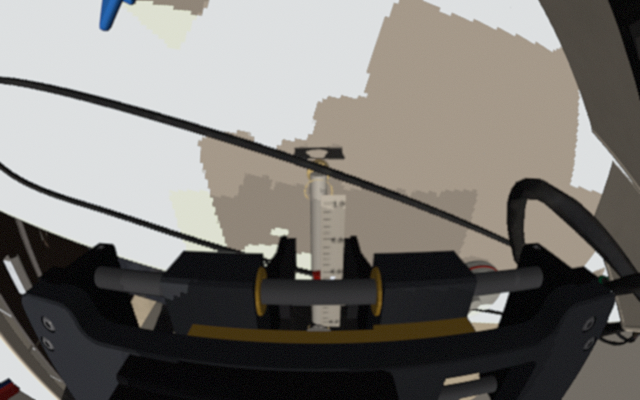

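```bash
cat > plan.py <<'E'
from kin import *
KP=np.array([0.08,111.,274.32,587.72,113.99,391.71,291.43])
f_=least_squares(lambda p:np.concatenate([fk(l['joints'],p)[0]-l['position'] for l in L]+[1e-2*(p-KP)]),KP);KP=f_.x
TB=R.from_matrix(np.array([[0,-1,0],[0,0,-1],[1,0,0.]]))
lo=np.array([-3.08,-.75,.22,-1.43,0,-2.85]);hi=np.array([3.08,2.2,2.44,4.57,2.65,2.85])
def fkt(q): t,r=fk(q,KP); return t,r*TB
def ik(pos,Rt,seeds=12,q0=None):
    rng=np.random.default_rng(0); best=[]
    def e(q):
        t,r=fkt(q); return np.r_[(t-pos)/100,(r.inv()*Rt).as_rotvec()]
    S=[q0] if q0 is not None else []
    S=S+[rng.uniform(np.maximum(lo,[-.5,0,1,-1.4,0,-2.8]),np.minimum(hi,[1.5,1.5,2.4,4.5,2.6,2.8])) for _ in range(seeds)]
    for s in S:
        f=least_squares(e,np.clip(s,lo+1e-3,hi-1e-3),bounds=(lo,hi))
        if np.linalg.norm(f.fun)<1e-3 and not any(np.allclose(f.x,b,atol=.02) for b in best): best.append(f.x)
    return best
def tool(pos,rv): 
    X=np.eye(4);X[:3,:3]=R.from_rotvec(rv).as_matrix();X[:3,3]=pos;return X
def mk(M,o): X=np.eye(4);X[:3,:3]=M;X[:3,3]=o;return X
def lean(seat,psi,out=0,up=0):
    # meter pose leaning; out: mm off the plate (normal), up: mm along slope
    a=np.radians(40);h=np.array([np.cos(psi),np.sin(psi),0]);Z=np.array([0,0,1.])
    z=h*np.cos(a)+Z*np.sin(a); x=h*np.sin(a)-Z*np.cos(a); y=np.cross(z,x)
    return mk(np.stack([x,y,z],1),np.array(seat)-x*out+z*up)
def lying(yaw,o):
    th=np.arctan2(14,126);z=np.array([np.cos(th),0,-np.sin(th)]);y=np.array([0,1,0.]);x=np.cross(y,z)
    return mk(R.from_rotvec([0,0,yaw]).as_matrix()@np.stack([x,y,z],1),o)
Tg=tool([436.4,158.1,18.5],[1.776,.24,-2.312])
# meter pose at grasp: yaw from tool y, lateral 0 in tool
ty=Tg[:3,1]; yawm=np.arctan2(ty[0],-ty[1])
Mg=lying(yawm,[375.5,141,22.9])
G=np.linalg.inv(Tg)@Mg   # meter in tool
G[1,3]=0
E
python3 - <<'E'
from plan import *
np.set_printoptions(precision=3,suppress=True)
print(np.degrees(yawm)); print(G)
for out in (0,60):
    X=lean([582.,267.7,24],np.radians(70.8),out)@np.linalg.inv(G)
    print(out,X[:3,3],'tilt',np.degrees(np.arccos(-X[2,0])))
    for q in ik(X[:3,3],R.from_matrix(X[:3,:3])): print(q)
# regrasp candidates: approach tilt beta (from x_m toward -z_m), meter lean, then upright on plate
c=np.array([463.5,484,6]);ps=np.radians(72)
hp=np.array([np.cos(ps),np.sin(ps),0]);yp=np.array([-np.sin(ps),np.cos(ps),0])
U=mk(np.stack([hp,yp,[0,0,1]],1),c)
for zg in (80,100):
  for be in (30,45,60,75,90):
    b=np.radians(be)
    for sg in (-1,1):
        x=np.array([np.cos(b),0,-np.sin(b)]);y=np.array([0,sg,0.]);Tm=mk(np.stack([x,y,np.cross(x,y)],1),np.array([-2,0,zg])+5*x)
        A=lean([582.,267.7,24],np.radians(70.8))@Tm; Bt=U@Tm
        qa=ik(A[:3,3],R.from_matrix(A[:3,:3]));qb=ik(Bt[:3,3],R.from_matrix(Bt[:3,:3]))
        print(zg,be,sg,'lean',[np.round(q,2).tolist() for q in qa],'up',[np.round(q,2).tolist() for q in qb])
E
```

```text
15.552132559564505
[[ 0.989 -0.002 -0.15  12.074]
 [-0.002 -1.    -0.     0.   ]
 [-0.15   0.001 -0.989 62.248]
 [ 0.     0.     0.     1.   ]]
0 [597.417 311.943  66.725] tilt 31.38407448473434
[ 0.104  0.774  1.706  0.934  0.625 -0.326]
60 [584.734 275.521 112.687] tilt 31.38407448473434
[ 0.04   0.678  1.75   0.863  0.69  -0.3  ]
80 30 -1 lean [[0.27, 0.77, 1.49, 0.2, 0.79, 0.47]] up [[0.32, 0.91, 2.0, 2.07, 0.92, -1.33]]
80 30 1 lean [[0.27, 0.77, 1.49, 0.2, 0.79, -2.67]] up [[0.32, 0.91, 2.0, 2.07, 0.92, 1.81]]
80 45 -1 lean [[0.36, 0.82, 1.34, -0.08, 1.04, 0.74]] up [[0.4, 0.78, 1.91, 1.78, 0.58, -0.93]]
80 45 1 lean [[0.36, 0.82, 1.34, -0.08, 1.04, -2.41]] up [[0.4, 0.78, 1.91, 1.78, 0.58, 2.21]]
80 60 -1 lean [[0.43, 0.91, 1.17, -0.26, 1.32, 0.87]] up [[0.48, 0.72, 1.78, 0.98, 0.43, -0.07]]
80 60 1 lean [[0.43, 0.91, 1.17, -0.26, 1.32, -2.28]] up []
80 75 -1 lean [[0.49, 1.02, 1.0, -0.4, 1.6, 0.91]] up [[0.57, 0.72, 1.61, 0.29, 0.62, 0.66]]
80 75 1 lean [[0.49, 1.02, 1.0, -0.4, 1.6, -2.23]] up [[0.57, 0.72, 1.61, 0.29, 0.62, -2.48]]
80 90 -1 lean [[0.54, 1.14, 0.83, -0.54, 1.
[... 372 characters left out ...]
0.07, 1.08, 0.75]] up [[0.4, 0.74, 1.91, 1.71, 0.57, -0.85]]
100 45 1 lean [[0.38, 0.82, 1.3, -0.07, 1.08, -2.39]] up [[0.4, 0.74, 1.91, 1.71, 0.57, 2.29]]
100 60 -1 lean [[0.45, 0.91, 1.13, -0.25, 1.37, 0.87]] up [[0.48, 0.68, 1.77, 0.91, 0.46, 0.01]]
100 60 1 lean [[0.45, 0.91, 1.13, -0.25, 1.37, -2.27]] up []
100 75 -1 lean [[0.51, 1.02, 0.95, -0.39, 1.65, 0.91]] up [[0.57, 0.69, 1.6, 0.27, 0.66, 0.68]]
100 75 1 lean [[0.51, 1.02, 0.95, -0.39, 1.65, -2.23]] up [[0.57, 0.69, 1.6, 0.27, 0.66, -2.46]]
100 90 -1 lean [[0.55, 1.15, 0.78, -0.54, 1.91, 0.89]] up [[0.64, 0.74, 1.42, -0.0, 0.98, 0.95]]
100 90 1 lean [[0.55, 1.15, 0.78, -0.54, 1.91, -2.25]] up [[0.64, 0.74, 1.42, 0.0, 0.98, -2.19]]
```

```bash
python3 rec.py; cat >> plan.py <<'E'
def delta(X,n=1):
    s=readout.observe(); T=R.from_rotvec(s['tool_rot']); d=(R.from_matrix(X[:3,:3])*T.inv()).as_rotvec()
    sh=(X[:3,3]-s['position'])/30; return np.r_[d/np.pi,sh]/n, np.degrees(np.linalg.norm(d))
E
python3 - <<'E'
from plan import *
np.set_printoptions(precision=4,suppress=True)
X=lean([582.,267.7,24],np.radians(70.8),100,20)@np.linalg.inv(G)
print(X[:3,3]); d,a=delta(X); print(d,a)
print(ik(X[:3,3],R.from_matrix(X[:3,:3])))
Y=X.copy();Y[2,3]+=0
# start +160mm lifted
print(d-np.array([0,0,0,0,0,150/30]))
E
```

```text
8.4333 [ 0.131  0.763  1.793 -0.052  0.844  1.47 ] [436.498 158.059  28.027] [ 1.776  0.24  -2.311] [-0.17  -0.051 -2.368] 25.835966550924283
[581.3166 265.7088 156.1847]
[ 0.183  -0.1946  0.2895  4.8273  3.5883  4.2719] 70.89978571239817
[array([ 0.0217,  0.5994,  1.7418,  0.7881,  0.7576, -0.2175])]
[ 0.183  -0.1946  0.2895  4.8273  3.5883 -0.7281]
```

Emit:
apply_moves:
  moves:
    - {"rx":0,"ry":0,"rz":0,"tx":0,"ty":0,"tz":0.4,"jaw":1}
    - {"rx":0,"ry":0,"rz":0,"tx":0,"ty":0,"tz":0.9,"jaw":1}
    - {"rx":0,"ry":0,"rz":0,"tx":0,"ty":0,"tz":1,"jaw":1}
    - {"rx":0,"ry":0,"rz":0,"tx":0,"ty":0,"tz":1,"jaw":1}
    - {"rx":0,"ry":0,"rz":0,"tx":0,"ty":0,"tz":1,"jaw":1}
    - {"rx":0,"ry":0,"rz":0,"tx":0,"ty":0,"tz":0.7,"jaw":1}
    - {"rx":0.0131,"ry":-0.0139,"rz":0.0207,"tx":0.345,"ty":0.256,"tz":-0.052,"jaw":1}
    - {"rx":0.0131,"ry":-0.0139,"rz":0.0207,"tx":0.345,"ty":0.256,"tz":-0.052,"jaw":1}
    - {"rx":0.0131,"ry":-0.0139,"rz":0.0207,"tx":0.345,"ty":0.256,"tz":-0.052,"jaw":1}
    - {"rx":0.0131,"ry":-0.0139,"rz":0.0207,"tx":0.345,"ty":0.256,"tz":-0.052,"jaw":1}
  squeeze: 10

```text
clock: 9.27
position: [477.5, 189.2, 172.4]
tool_rot: [1.882, 0.612, -1.99]
wrist_force: [0.2, 0.3, -2.9]
width: 26.0
```

Emit:
apply_moves:
  moves:
    - {"rx":0.0131,"ry":-0.0139,"rz":0.0207,"tx":0.345,"ty":0.256,"tz":-0.052,"jaw":1}
    - {"rx":0.0131,"ry":-0.0139,"rz":0.0207,"tx":0.345,"ty":0.256,"tz":-0.052,"jaw":1}
    - {"rx":0.0131,"ry":-0.0139,"rz":0.0207,"tx":0.345,"ty":0.256,"tz":-0.052,"jaw":1}
    - {"rx":0.0131,"ry":-0.0139,"rz":0.0207,"tx":0.345,"ty":0.256,"tz":-0.052,"jaw":1}
    - {"rx":0.0131,"ry":-0.0139,"rz":0.0207,"tx":0.345,"ty":0.256,"tz":-0.052,"jaw":1}
    - {"rx":0.0131,"ry":-0.0139,"rz":0.0207,"tx":0.345,"ty":0.256,"tz":-0.052,"jaw":1}
    - {"rx":0.0131,"ry":-0.0139,"rz":0.0207,"tx":0.345,"ty":0.256,"tz":-0.052,"jaw":1}
    - {"rx":0.0131,"ry":-0.0139,"rz":0.0207,"tx":0.345,"ty":0.256,"tz":-0.052,"jaw":1}
    - {"rx":0.0131,"ry":-0.0139,"rz":0.0207,"tx":0.345,"ty":0.256,"tz":-0.052,"jaw":1}
    - {"rx":0.0131,"ry":-0.0139,"rz":0.0207,"tx":0.345,"ty":0.256,"tz":-0.052,"jaw":1}
  squeeze: 10

```text
clock: 10.1
position: [580.6, 266.1, 156.3]
tool_rot: [1.9, 1.356, -1.062]
wrist_force: [0.2, 1.1, -2.4]
width: 26.0
```

```bash
python3 - <<'E'
from h import *
w=cams.snapshot('wrist'); save(w,'w6');s=cams.snapshot('side'); save(s,'s2')
crop('s2',230,90,430,240,4,'c11')
E
python3 rec.py
```

```text
10.2 [ 0.02   0.602  1.741  0.788  0.759 -0.22 ] [581.623 264.882 155.118] [ 1.903  1.351 -1.069] [ 0.909 -1.579 -2.338] 25.90955287061256
```

View pics/w6.png

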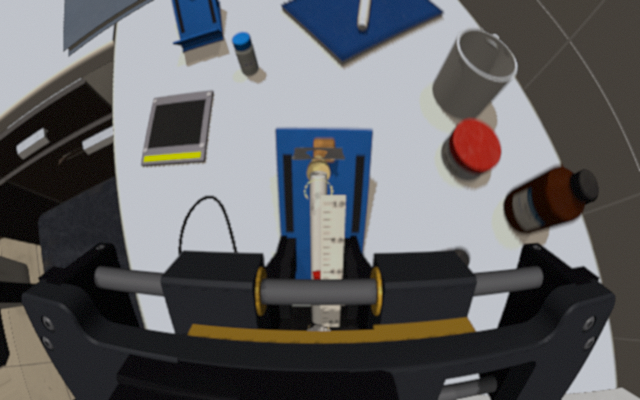

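View pics/c11.png

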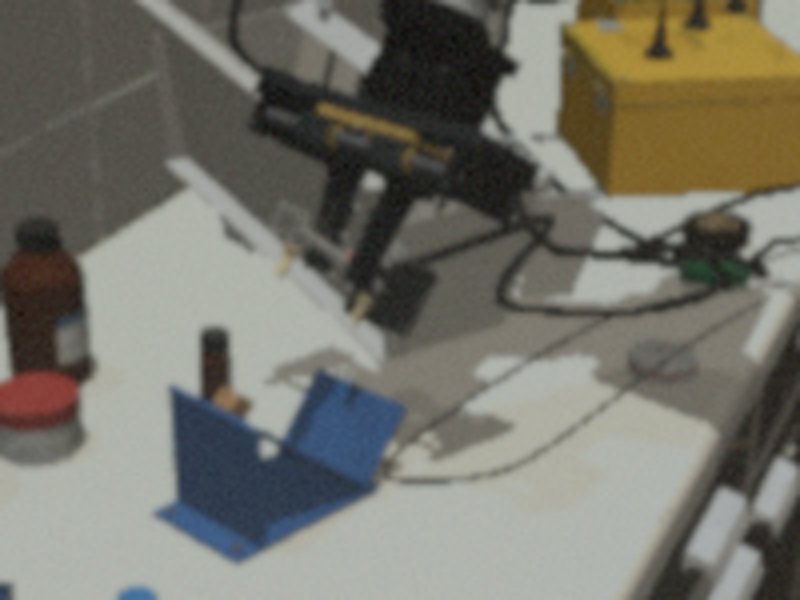

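```bash
python3 - <<'E'
from h import *
crop('w6',262,115,392,265,4,'c12')
E
```

```text
(no output)
```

View pics/c12.png

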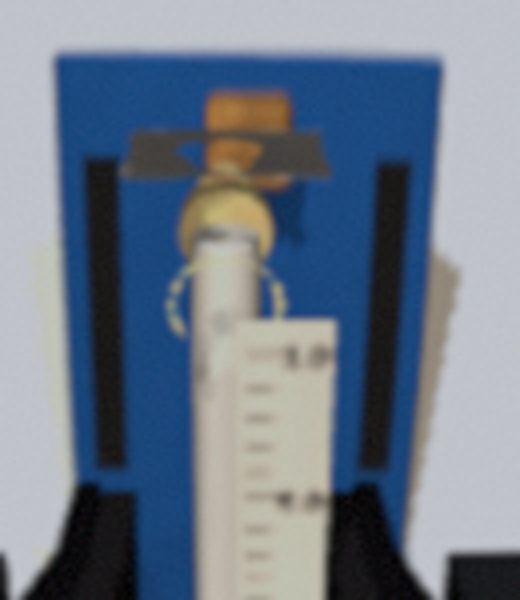

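```bash
cat > fitr.py <<'E'
import io,contextlib
with contextlib.redirect_stdout(io.StringIO()):
    from fit import *
st=laststate()
g=lambda u,v:(262+u/4,115+v/4)
Wp=[(g(57,58),'p',1),(g(442,60),'p',-1),(g(248,126),'c',0)]
El=[(g(72,480),1),(g(410,480),-1)]
def rr(p,full=False):
    a=res(p,True)*np.array([1.0]) 
    b=[wproj(rp(p,k,s),st)[0]-px for px,k,s in Wp]
    c=[]
    for px,s in El:
        A,B=wproj(np.array([rp(p,'v',s),rp(p,'p',s)]),st)
        c.append(A[0]+(B[0]-A[0])*(px[1]-A[1])/(B[1]-A[1])-px[0])
    b=np.array(b)
    return (a,b,c) if full else np.r_[a.ravel(),2*b.ravel(),2*np.array(c)]
for drop in (0,1):
    f=least_squares(rr if not drop else (lambda p:np.r_[0.05*rr(p)[:30],rr(p)[30:]]),[586,281,1.236,5,122,114],loss='soft_l1')
    p=f.x; S=np.array([p[0],p[1],p[3]])+Rz(p[2])@np.array([-23*s40,0,23*c40]); print(p,np.degrees(p[2]),'seat',S); a,b,c=rr(p,True); print(np.round(a,1).tolist(),b.round(1).tolist(),np.round(c,1))
E
python3 fitr.py
```

```text
[593.  287.    1.2  12.7 118.1 107.2] 70.22201989663145 seat [588.  273.1  30.4]
[[-1.5, -3.1], [-2.5, -2.2], [0.6, -2.4], [-1.6, -3.5], [0.9, -1.8], [0.4, -1.9], [-1.3, -3.1], [-3.8, -3.7], [-0.1, -2.0], [-2.2, -2.0], [-1.6, -2.0], [-1.6, -0.8], [-0.4, -0.4], [-1.0, -0.7], [-0.2, -0.5]] [[-1.6, -0.1], [0.0, 0.4], [-0.3, 0.8]] [ 0.1 -0.4]
[593.8 288.1   1.2  11.5 117.6 105.4] 70.24338626340577 seat [588.8 274.2  29.1]
[[-1.9, -3.3], [-2.9, -2.5], [0.3, -2.6], [-1.9, -3.7], [1.1, -1.8], [0.6, -2.0], [-1.8, -3.3], [-4.2, -3.9], [-0.5, -2.2], [-2.7, -1.5], [-2.0, -1.5], [-2.0, -0.2], [-0.8, 0.3], [-0.9, -0.9], [-0.2, -0.6]] [[-0.9, -0.2], [0.1, 0.3], [0.1, -0.0]] [ 0.8 -0.2]
```

```bash
python3 - <<'E'
from plan import *
np.set_printoptions(precision=4,suppress=True)
X=lean([585.5,270.8,26.5],np.radians(70.5),35,15)@np.linalg.inv(G)
print(X[:3,3]); d,a=delta(X,10); print(d,a)
E
```

```text
[597.4745 304.5865 105.6779]
[-0.     -0.0001 -0.0002  0.0528  0.1323 -0.1648] 0.3490784336548147
```

Emit:
apply_moves:
  moves:
    - {"rx":0,"ry":0,"rz":0,"tx":0.065,"ty":0.165,"tz":-0.205,"jaw":1}
    - {"rx":0,"ry":0,"rz":0,"tx":0.065,"ty":0.165,"tz":-0.205,"jaw":1}
    - {"rx":0,"ry":0,"rz":0,"tx":0.065,"ty":0.165,"tz":-0.205,"jaw":1}
    - {"rx":0,"ry":0,"rz":0,"tx":0.065,"ty":0.165,"tz":-0.205,"jaw":1}
    - {"rx":0,"ry":0,"rz":0,"tx":0.065,"ty":0.165,"tz":-0.205,"jaw":1}
    - {"rx":0,"ry":0,"rz":0,"tx":0.065,"ty":0.165,"tz":-0.205,"jaw":1}
    - {"rx":0,"ry":0,"rz":0,"tx":0.065,"ty":0.165,"tz":-0.205,"jaw":1}
    - {"rx":0,"ry":0,"rz":0,"tx":0.065,"ty":0.165,"tz":-0.205,"jaw":1}
    - {"rx":0,"ry":0,"rz":0,"tx":0,"ty":0,"tz":0,"jaw":1}
    - {"rx":0,"ry":0,"rz":0,"tx":0,"ty":0,"tz":0,"jaw":1}
  squeeze: 10

```text
clock: 11.03
position: [596.5, 305.6, 105.7]
tool_rot: [1.902, 1.353, -1.068]
wrist_force: [-0.1, 0.2, -3.0]
width: 25.9
```

```bash
python3 rec.py; python3 - <<'E'
from h import *
w=cams.snapshot('wrist'); save(w,'w7');s=cams.snapshot('side'); save(s,'s3');t=cams.snapshot('top'); save(t,'t3')
crop('s3',255,150,355,240,8,'c13');crop('w7',250,95,400,275,3.3,'c14');crop('t3',290,145,400,225,7,'c15')
E
python3 rec.py
```

```text
11.0333 [ 0.093  0.706  1.701  0.854  0.679 -0.239] [596.465 305.627 105.723] [ 1.902  1.353 -1.068] [-0.104  0.167 -2.987] 25.89273386276377
11.1833 [ 0.092  0.704  1.701  0.854  0.679 -0.239] [596.995 305.073 106.674] [ 1.903  1.351 -1.067] [-0.433  0.3   -3.138] 25.753583092515317
```

View pics/c13.png

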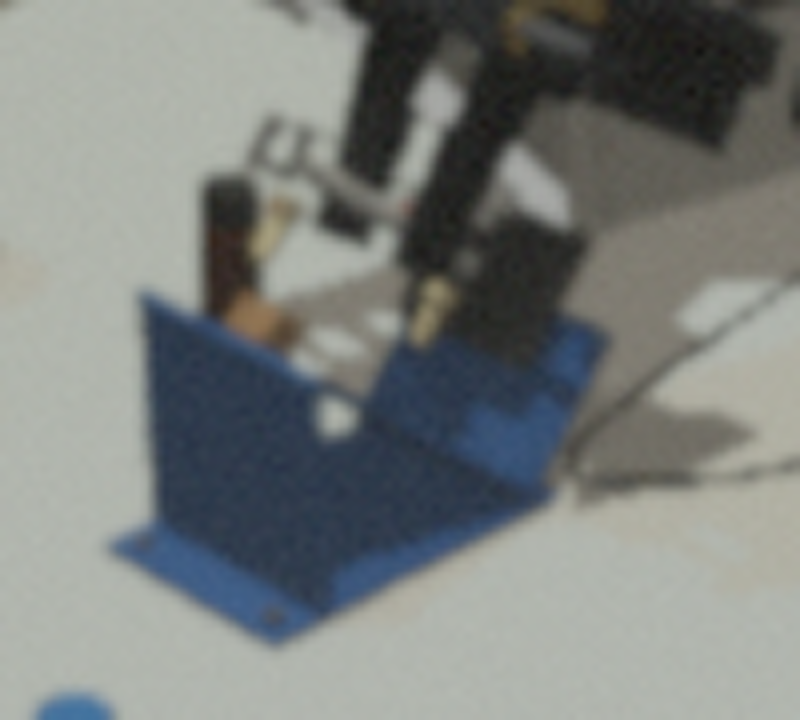

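View pics/c14.png

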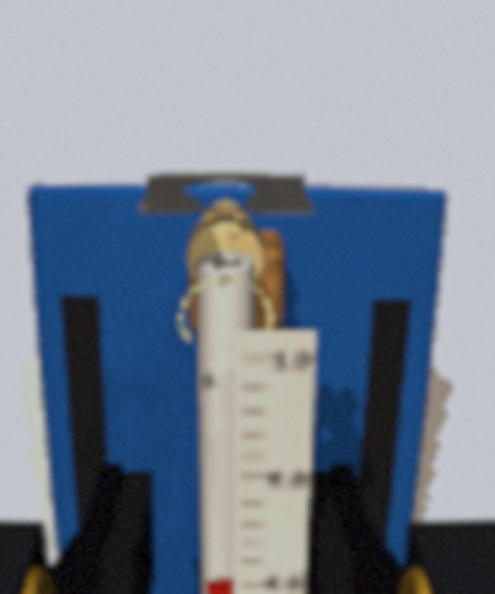

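View pics/c15.png

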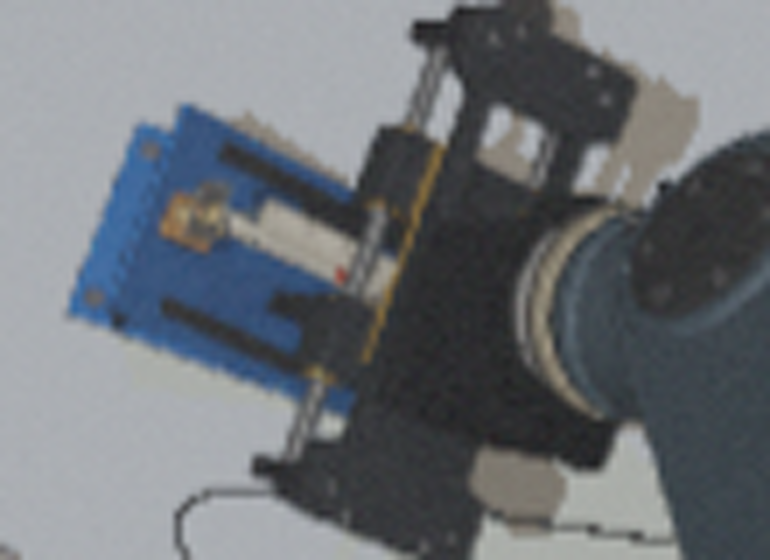

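```bash
cat > fitr2.py <<'E'
import io,contextlib
with contextlib.redirect_stdout(io.StringIO()):
    from fitr import *
    import plan
st2=laststate(); st1=st
import json
Ls=[json.loads(l) for l in open('log.jsonl')]
st1=[l for l in Ls if abs(l['clock']-10.2)<.02][0]; st2=[l for l in Ls if abs(l['clock']-11.1833)<.01][0]
g2=lambda u,v:(250+u/3.3,95+v/3.3)
T2=plan.tool(st2['position'],st2['tool_rot']); Mm=T2@plan.G
E=np.array([[9,13,126],[9,-13,126],[-13,13,126],[-13,-13,126]],float)
P=wproj((Mm[:3,:3]@E.T).T+Mm[:3,3],st2); print('pred col end in c14',((P-[250,95])*3.3).round(0).tolist(),'obs [147,178],[302,178],[140,212],[313,212]')
T1=plan.tool(st1['position'],st1['tool_rot']); M1=T1@plan.G
P=wproj((M1[:3,:3]@E.T).T+M1[:3,3],st1); print('pred c12',((P-[262,115])*4).round(0).tolist(),'obs [140,130],[318,130],[125,178],[328,178]')
def seat(p): return np.array([p[0],p[1],p[3]])+Rz(p[2])@np.array([-23*s40,0,23*c40])
def rr2(p,wt=1):
    b=[(wproj(rp(p,k,s),st1)[0]-px) for px,k,s in Wp]
    b+=[(wproj(rp(p,k,s),st2)[0]-px) for px,k,s in [(g2(33,187),'p',1),(g2(444,193),'p',-1)]]
    c=[]
    for S,px,s in [(st1,g(72,480),1),(st1,g(410,480),-1),(st2,g2(52,520),1),(st2,g2(417,520),-1)]:
        A,B=wproj(np.array([rp(p,'v',s),rp(p,'p',s)]),S)
        c.append(A[0]+(B[0]-A[0])*(px[1]-A[1])/(B[1]-A[1])-px[0])
    return np.r_[wt*res(p),np.array(b).ravel(),c,(p[3]-5)/2,(p[4]-120)/3]
for wt in (1,.3,.02):
    f=least_squares(rr2,[586,281,1.236,5,122,114],loss='soft_l1',kwargs=dict(wt=wt)); print(wt,f.x,np.degrees(f.x[2]),'seat',seat(f.x)); print(rr2(f.x,wt)[30:].round(1))
E
python3 fitr2.py
```

```text
pred col end in c14 [[140.0, 169.0], [315.0, 169.0], [127.0, 216.0], [330.0, 216.0]] obs [147,178],[302,178],[140,212],[313,212]
pred c12 [[122.0, 125.0], [334.0, 125.0], [106.0, 182.0], [352.0, 182.0]] obs [140,130],[318,130],[125,178],[328,178]
1 [590.9 283.5   1.2   7.6 124.6 111.3] 70.11177303480366 seat [585.8 269.6  25.2]
[-2.1 -0.8 -0.9 -0.1 -1.2  7.7 -0.4  1.1  0.7  0.9 -0.4 -1.4  2.2 -2.8
  1.3  1.5]
0.3 [593.1 287.8   1.2  10.9 119.  106.1] 70.23311591553103 seat [588.1 273.9  28.5]
[-1.5 -1.  -0.5 -0.5 -0.5  0.9  0.4  0.8  1.1  0.4  0.3 -0.8  3.  -2.1
  3.  -0.3]
0.02 [593.5 288.4   1.2  10.3 118.6 105.3] 70.28856139677491 seat [588.5 274.5  28. ]
[-1.2 -0.9 -0.5 -0.5 -0.4  0.4  0.8  0.8  1.   0.2  0.5 -0.8  3.4 -2.2
  2.7 -0.5]
```

```bash
python3 - <<'E'
from plan import *
np.set_printoptions(precision=4,suppress=True)
X=lean([588,273.5,28],np.radians(70.2),6,8)@np.linalg.inv(G)
print(X[:3,3]); d,a=delta(X,1); print(d,a, d[3:]*30)
E
```

```text
[604.6491 319.7169  80.4631]
[-0.0001 -0.     -0.0037  0.2551  0.4881 -0.8737] 0.6721946336074808 [  7.6543  14.6437 -26.2105]
```

Emit:
apply_moves:
  moves:
    - {"rx":0,"ry":0,"rz":-0.0007,"tx":0.05,"ty":0.098,"tz":-0.175,"jaw":1}
    - {"rx":0,"ry":0,"rz":-0.0007,"tx":0.05,"ty":0.098,"tz":-0.175,"jaw":1}
    - {"rx":0,"ry":0,"rz":-0.0007,"tx":0.05,"ty":0.098,"tz":-0.175,"jaw":1}
    - {"rx":0,"ry":0,"rz":-0.0007,"tx":0.05,"ty":0.098,"tz":-0.175,"jaw":1}
    - {"rx":0,"ry":0,"rz":-0.0007,"tx":0.05,"ty":0.098,"tz":-0.175,"jaw":1}
    - {"rx":0,"ry":0,"rz":0,"tx":0,"ty":0,"tz":0,"jaw":1}
    - {"rx":0,"ry":0,"rz":0,"tx":0,"ty":0,"tz":0,"jaw":1}
    - {"rx":0,"ry":0,"rz":0,"tx":0,"ty":0,"tz":0,"jaw":1}
    - {"rx":0,"ry":0,"rz":0,"tx":0,"ty":0,"tz":0,"jaw":1}
    - {"rx":0,"ry":0,"rz":0,"tx":0,"ty":0,"tz":0,"jaw":1}
  squeeze: 10

```text
clock: 12.02
position: [604.5, 319.9, 80.5]
tool_rot: [1.912, 1.342, -1.072]
wrist_force: [0.2, 0.0, -3.0]
width: 26.0
```

```bash
python3 rec.py; python3 - <<'E'
from h import *
w=cams.snapshot('wrist'); save(w,'w8');s=cams.snapshot('side'); save(s,'s4')
crop('s4',255,150,355,240,8,'c16');crop('w8',250,95,400,275,3.3,'c17')
E
python3 rec.py
```

```text
12.0167 [ 0.118  0.756  1.683  0.895  0.639 -0.256] [604.483 319.854  80.461] [ 1.912  1.342 -1.072] [ 0.2    0.032 -2.955] 26.030407545607414
12.1167 [ 0.118  0.756  1.683  0.895  0.639 -0.256] [604.453 319.829  80.497] [ 1.912  1.342 -1.072] [-0.253  0.629 -2.632] 26.099252803308307
```

View pics/c16.png

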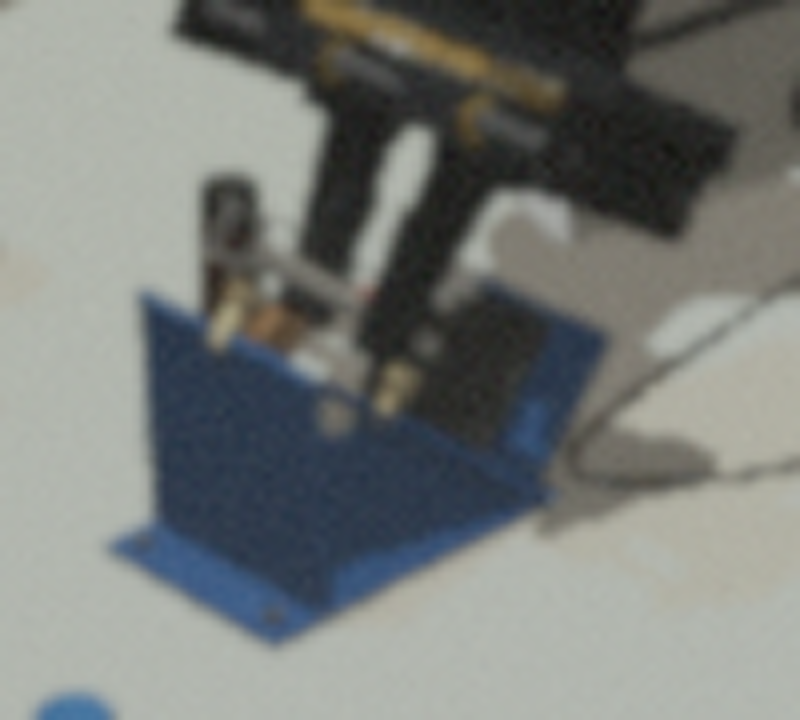

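View pics/c17.png

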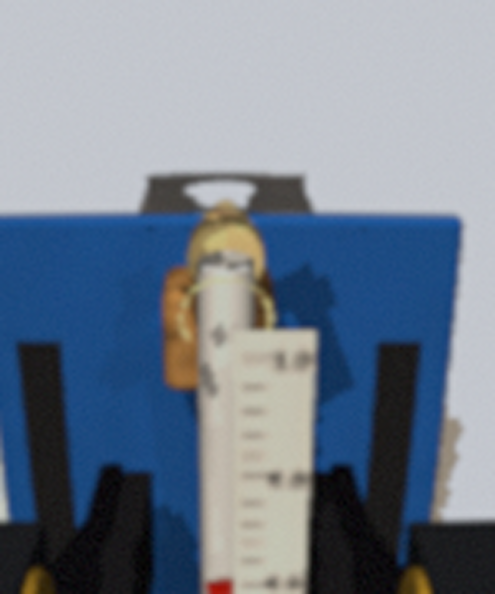

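Emit:
apply_moves:
  moves:
    - {"rx":0,"ry":0,"rz":0,"tx":-0.042,"ty":0.015,"tz":0,"jaw":1}
    - {"rx":0,"ry":0,"rz":0,"tx":-0.0087,"ty":-0.024,"tz":-0.0214,"jaw":1}
    - {"rx":0,"ry":0,"rz":0,"tx":-0.0087,"ty":-0.024,"tz":-0.0214,"jaw":1}
    - {"rx":0,"ry":0,"rz":0,"tx":-0.0087,"ty":-0.024,"tz":-0.0214,"jaw":1}
    - {"rx":0,"ry":0,"rz":0,"tx":-0.0087,"ty":-0.024,"tz":-0.0214,"jaw":1}
    - {"rx":0,"ry":0,"rz":0,"tx":-0.0087,"ty":-0.024,"tz":-0.0214,"jaw":1}
    - {"rx":0,"ry":0,"rz":0,"tx":-0.0087,"ty":-0.024,"tz":-0.0214,"jaw":1}
    - {"rx":0,"ry":0,"rz":0,"tx":0,"ty":0,"tz":0,"jaw":1}
    - {"rx":0,"ry":0,"rz":0,"tx":0,"ty":0,"tz":0,"jaw":1}
    - {"rx":0,"ry":0,"rz":0,"tx":0,"ty":0,"tz":0,"jaw":1}
  squeeze: 10

```text
clock: 12.95
position: [601.6, 316.1, 76.3]
tool_rot: [1.912, 1.342, -1.072]
wrist_force: [-0.4, 0.5, -3.3]
width: 25.9
```

```bash
cat > fr.py <<'E'
from h import *
h=np.array([.339,.941,0]);Z=np.array([0,0,1.]);a=np.radians(40)
z=h*np.cos(a)+Z*np.sin(a);x=h*np.sin(a)-Z*np.cos(a);y=np.cross(z,x)
s=readout.observe(); f=np.array(s['wrist_force'])-[0,0.3,-2.8]; np.set_printoptions(precision=2,suppress=True)
print('meter-frame extra force x,y,z',f@x,f@y,f@z,'torque',s['wrist_torque'],s['width'])
E
python3 rec.py; python3 fr.py
```

```text
12.95 [ 0.112  0.76   1.694  0.91   0.633 -0.28 ] [601.553 316.081  76.325] [ 1.912  1.342 -1.072] [-0.415  0.53  -3.292] 25.881160710237086
meter-frame extra force x,y,z 0.42568579467984435 0.46874454723568626 -0.25805284030577397 torque [-0.54  0.12 -0.03] 25.881160710237086
```

Emit:
apply_moves:
  moves:
    - {"rx":0,"ry":0,"rz":0,"tx":-0.0044,"ty":-0.012,"tz":-0.0107,"jaw":1}
    - {"rx":0,"ry":0,"rz":0,"tx":-0.0044,"ty":-0.012,"tz":-0.0107,"jaw":1}
    - {"rx":0,"ry":0,"rz":0,"tx":-0.0044,"ty":-0.012,"tz":-0.0107,"jaw":1}
    - {"rx":0,"ry":0,"rz":0,"tx":-0.0044,"ty":-0.012,"tz":-0.0107,"jaw":1}
    - {"rx":0,"ry":0,"rz":0,"tx":-0.0044,"ty":-0.012,"tz":-0.0107,"jaw":1}
    - {"rx":0,"ry":0,"rz":0,"tx":-0.0044,"ty":-0.012,"tz":-0.0107,"jaw":1}
    - {"rx":0,"ry":0,"rz":0,"tx":0,"ty":0,"tz":0,"jaw":1}
    - {"rx":0,"ry":0,"rz":0,"tx":0,"ty":0,"tz":0,"jaw":1}
    - {"rx":0,"ry":0,"rz":0,"tx":0,"ty":0,"tz":0,"jaw":1}
    - {"rx":0,"ry":0,"rz":0,"tx":0,"ty":0,"tz":0,"jaw":1}
  squeeze: 10

```text
clock: 13.78
position: [600.7, 313.9, 74.4]
tool_rot: [1.912, 1.342, -1.072]
wrist_force: [0.2, -0.0, -2.6]
width: 25.8
```

```bash
python3 rec.py; python3 fr.py; python3 - <<'E'
from h import *
w=cams.snapshot('wrist'); save(w,'w9');s=cams.snapshot('side'); save(s,'s5')
crop('s5',255,150,355,240,8,'c18');crop('w9',250,95,400,275,3.3,'c19')
E
```

```text
13.7833 [ 0.108  0.763  1.698  0.916  0.631 -0.291] [600.687 313.911  74.394] [ 1.912  1.342 -1.072] [ 0.204 -0.014 -2.607] 25.831947904675896
meter-frame extra force x,y,z -0.2929233545423518 -0.29810084240966955 -0.04918927536087201 torque [-0.54  0.07 -0.03] 25.831947904675896
```

View pics/c18.png

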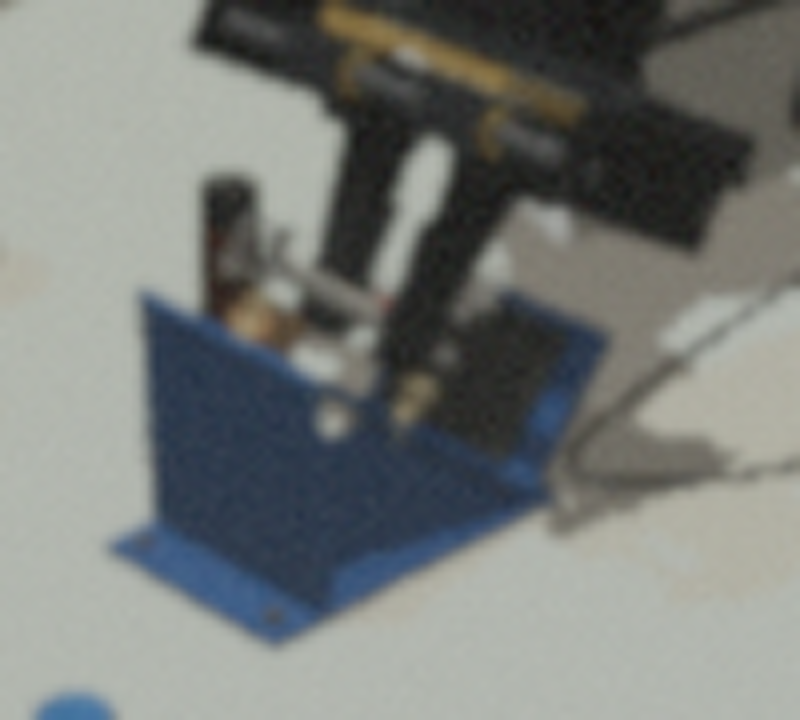

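View pics/c19.png

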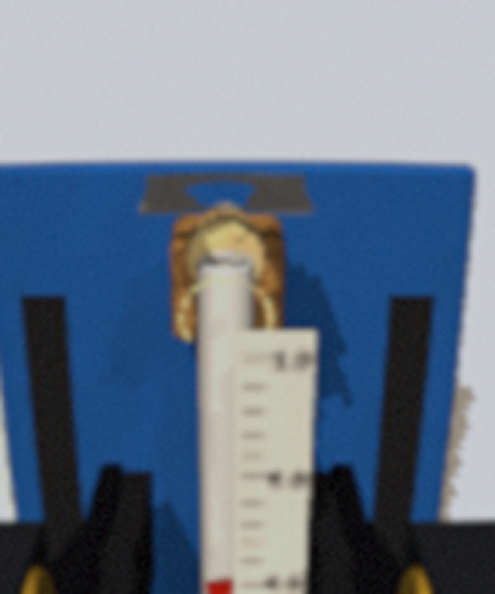

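Emit:
apply_moves:
  moves:
    - {"rx":0,"ry":0,"rz":0,"tx":-0.0044,"ty":-0.012,"tz":-0.0107,"jaw":1}
    - {"rx":0,"ry":0,"rz":0,"tx":-0.0044,"ty":-0.012,"tz":-0.0107,"jaw":1}
    - {"rx":0,"ry":0,"rz":0,"tx":-0.0044,"ty":-0.012,"tz":-0.0107,"jaw":1}
    - {"rx":0,"ry":0,"rz":0,"tx":-0.0044,"ty":-0.012,"tz":-0.0107,"jaw":1}
    - {"rx":0,"ry":0,"rz":0,"tx":-0.0044,"ty":-0.012,"tz":-0.0107,"jaw":1}
    - {"rx":0,"ry":0,"rz":0,"tx":-0.0044,"ty":-0.012,"tz":-0.0107,"jaw":1}
    - {"rx":0,"ry":0,"rz":0,"tx":0,"ty":0,"tz":0,"jaw":1}
    - {"rx":0,"ry":0,"rz":0,"tx":0,"ty":0,"tz":0,"jaw":1}
    - {"rx":0,"ry":0,"rz":0,"tx":0,"ty":0,"tz":0,"jaw":1}
    - {"rx":0,"ry":0,"rz":0,"tx":0,"ty":0,"tz":0,"jaw":1}
  squeeze: 10

```text
clock: 14.72
position: [600.7, 313.4, 74.4]
tool_rot: [1.915, 1.345, -1.069]
wrist_force: [1.2, 5.5, 6.1]
width: 26.0
```

```bash
python3 rec.py; python3 fr.py
```

```text
14.7167 [ 0.105  0.763  1.7    0.925  0.632 -0.302] [600.682 313.413  74.385] [ 1.915  1.345 -1.069] [1.182 5.457 6.098] 25.991204936761267
meter-frame extra force x,y,z -3.4396104154743643 0.6355516638609767 9.744047204854017 torque [ 1.06 -0.09  0.1 ] 25.991204936761267
```

Emit:
apply_moves:
  moves:
    - {"rx":0,"ry":0,"rz":0,"tx":0.0087,"ty":0.024,"tz":0.0214,"jaw":1}
    - {"rx":0,"ry":0,"rz":0,"tx":0.0087,"ty":0.024,"tz":0.0214,"jaw":1}
    - {"rx":0,"ry":0,"rz":0,"tx":0.0044,"ty":0.012,"tz":0.0107,"jaw":1}
    - {"rx":0,"ry":0,"rz":0,"tx":0,"ty":0,"tz":0,"jaw":1}
    - {"rx":0,"ry":0,"rz":0,"tx":0,"ty":0,"tz":0,"jaw":1}
    - {"rx":0,"ry":0,"rz":0,"tx":0,"ty":0,"tz":0,"jaw":1}
    - {"rx":0,"ry":0,"rz":0,"tx":0,"ty":0,"tz":0,"jaw":1}
    - {"rx":0,"ry":0,"rz":0,"tx":0,"ty":0,"tz":0,"jaw":1}
    - {"rx":0,"ry":0,"rz":0,"tx":0,"ty":0,"tz":0,"jaw":1}
    - {"rx":0,"ry":0,"rz":0,"tx":0,"ty":0,"tz":0,"jaw":1}
  squeeze: 10

```text
clock: 15.55
position: [600.7, 313.7, 74.2]
tool_rot: [1.913, 1.342, -1.072]
wrist_force: [0.2, 5.8, 2.9]
width: 25.8
```

```bash
python3 rec.py; python3 fr.py; python3 - <<'E'
from h import *
w=cams.snapshot('wrist'); save(w,'w10');s=cams.snapshot('side'); save(s,'s6')
crop('s6',255,150,355,240,8,'c20');crop('w10',250,95,400,275,3.3,'c21')
E
```

```text
15.55 [ 0.107  0.763  1.698  0.917  0.631 -0.293] [600.708 313.664  74.233] [ 1.913  1.342 -1.072] [0.243 5.798 2.917] 25.844817158720698
meter-frame extra force x,y,z -1.0009627893478654 1.6353116813572566 7.701130261287826 torque [ 0.67 -0.12  0.05] 25.844817158720698
```

View pics/c20.png

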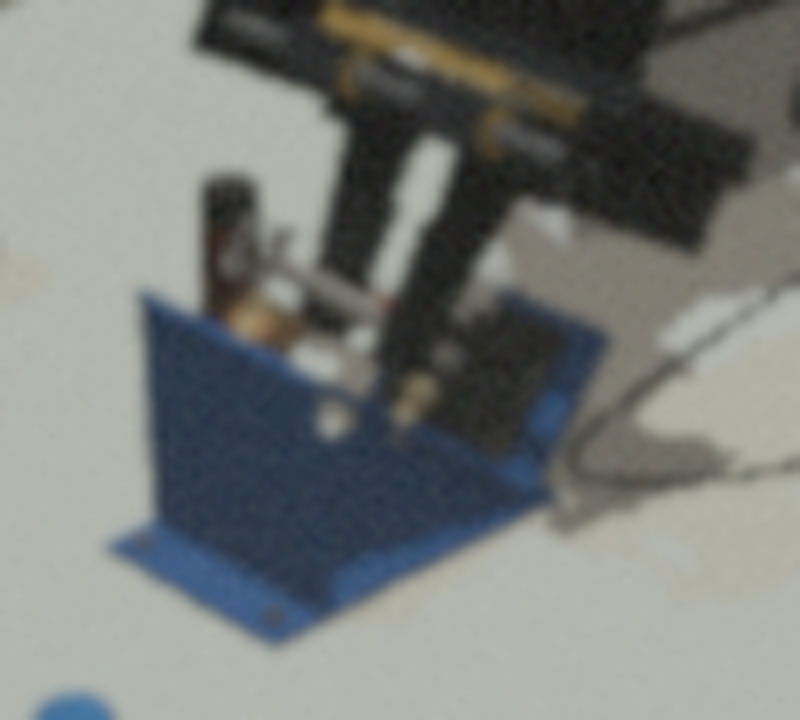

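View pics/c21.png

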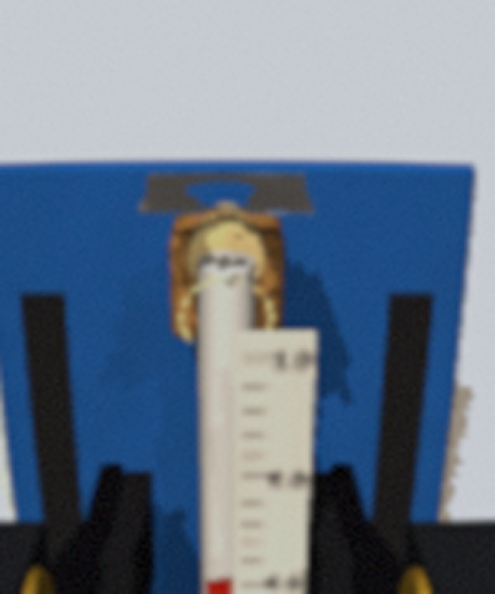

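Emit:
apply_moves:
  moves:
    - {"rx":0,"ry":0,"rz":0,"tx":0.0044,"ty":0.012,"tz":0.0107,"jaw":1}
    - {"rx":0,"ry":0,"rz":0,"tx":0,"ty":0,"tz":0,"jaw":1}
    - {"rx":0,"ry":0,"rz":0,"tx":0.0036,"ty":0.01,"tz":-0.0128,"jaw":1}
    - {"rx":0,"ry":0,"rz":0,"tx":0.0036,"ty":0.01,"tz":-0.0128,"jaw":1}
    - {"rx":0,"ry":0,"rz":0,"tx":0,"ty":0,"tz":0,"jaw":1}
    - {"rx":0,"ry":0,"rz":0,"tx":0,"ty":0,"tz":0,"jaw":1}
    - {"rx":0,"ry":0,"rz":0,"tx":0,"ty":0,"tz":0,"jaw":1}
    - {"rx":0,"ry":0,"rz":0,"tx":0,"ty":0,"tz":0,"jaw":1}
    - {"rx":0,"ry":0,"rz":0,"tx":0,"ty":0,"tz":0,"jaw":1}
    - {"rx":0,"ry":0,"rz":0,"tx":0,"ty":0,"tz":0,"jaw":1}
  squeeze: 10

```text
clock: 16.48
position: [601.0, 314.4, 73.6]
tool_rot: [1.912, 1.342, -1.072]
wrist_force: [0.5, 1.9, 4.8]
width: 25.9
```

```bash
python3 rec.py; python3 fr.py; python3 - <<'E'
import numpy as np
from plan import *
s=laststate(); M=tool(s['position'],s['tool_rot'])@G
np.set_printoptions(precision=2,suppress=True); print('foot origin',M[:3,3],'z elev',np.degrees(np.arcsin(M[2,2])),'yaw',np.degrees(np.arctan2(M[1,2],M[0,2])))
b=M@[23,0,0,1]; f=M@[-27,0,0,1]; print('foot back edge',b,'front',f)
E
```

```text
16.4833 [ 0.109  0.764  1.697  0.917  0.63  -0.291] [601.034 314.396  73.635] [ 1.912  1.342 -1.072] [0.529 1.924 4.836] 25.914395796274615
meter-frame extra force x,y,z -4.752348825123882 0.05255151201719677 6.216592700626358 torque [ 0.28 -0.15  0.07] 25.914395796274615
foot origin [585.18 270.31  30.91] z elev 40.00447645486235 yaw 70.23764138112485
foot back edge [590.17 284.23  13.29   1.  ] front [579.33 253.97  51.59   1.  ]
```

Emit:
apply_moves:
  moves:
    - {"rx":0,"ry":0,"rz":0,"tx":0.0087,"ty":0.024,"tz":0.0214,"jaw":1}
    - {"rx":0,"ry":0,"rz":0,"tx":0,"ty":0,"tz":0,"jaw":1}
    - {"rx":0,"ry":0,"rz":0,"tx":0.0036,"ty":0.01,"tz":-0.0128,"jaw":1}
    - {"rx":0,"ry":0,"rz":0,"tx":0.0036,"ty":0.01,"tz":-0.0128,"jaw":1}
    - {"rx":0,"ry":0,"rz":0,"tx":0.0036,"ty":0.01,"tz":-0.0128,"jaw":1}
    - {"rx":0,"ry":0,"rz":0,"tx":0.0036,"ty":0.01,"tz":-0.0128,"jaw":1}
    - {"rx":0,"ry":0,"rz":0,"tx":0,"ty":0,"tz":0,"jaw":1}
    - {"rx":0,"ry":0,"rz":0,"tx":0,"ty":0,"tz":0,"jaw":1}
    - {"rx":0,"ry":0,"rz":0,"tx":0,"ty":0,"tz":0,"jaw":1}
    - {"rx":0,"ry":0,"rz":0,"tx":0,"ty":0,"tz":0,"jaw":1}
  squeeze: 10

```text
clock: 17.32
position: [600.9, 315.3, 72.5]
tool_rot: [1.911, 1.342, -1.074]
wrist_force: [-2.4, -5.2, 3.0]
width: 25.5
```

```bash
python3 rec.py; python3 fr.py
```

```text
17.3167 [ 0.111  0.766  1.696  0.915  0.629 -0.288] [600.945 315.288  72.549] [ 1.911  1.342 -1.074] [-2.357 -5.216  2.986] 25.517255356523634
meter-frame extra force x,y,z -8.282233353491486 0.34782561300055365 -0.869720906615748 torque [-0.75  0.24 -0.01] 25.517255356523634
```

Emit:
apply_moves:
  moves:
    - {"rx":0,"ry":0,"rz":0,"tx":-0.0055,"ty":-0.015,"tz":0.019,"jaw":1}
    - {"rx":0,"ry":0,"rz":0,"tx":-0.0044,"ty":-0.012,"tz":-0.0107,"jaw":1}
    - {"rx":0,"ry":0,"rz":0,"tx":0,"ty":0,"tz":0,"jaw":1}
    - {"rx":0,"ry":0,"rz":0,"tx":0,"ty":0,"tz":0,"jaw":1}
    - {"rx":0,"ry":0,"rz":0,"tx":0,"ty":0,"tz":0,"jaw":1}
    - {"rx":0,"ry":0,"rz":0,"tx":0,"ty":0,"tz":0,"jaw":1}
    - {"rx":0,"ry":0,"rz":0,"tx":0,"ty":0,"tz":0,"jaw":1}
    - {"rx":0,"ry":0,"rz":0,"tx":0,"ty":0,"tz":0,"jaw":1}
    - {"rx":0,"ry":0,"rz":0,"tx":0,"ty":0,"tz":0,"jaw":1}
    - {"rx":0,"ry":0,"rz":0,"tx":0,"ty":0,"tz":0,"jaw":1}
  squeeze: 10

```text
clock: 18.15
position: [600.7, 315.4, 72.6]
tool_rot: [1.911, 1.343, -1.074]
wrist_force: [-3.2, -4.1, 0.1]
width: 25.9
```

```bash
python3 rec.py; python3 fr.py; python3 - <<'E'
from h import *
w=cams.snapshot('wrist'); save(w,'w11');s=cams.snapshot('side'); save(s,'s7')
crop('s7',255,150,355,240,8,'c22');crop('w11',250,95,400,275,3.3,'c23')
E
```

```text
18.15 [ 0.111  0.766  1.696  0.916  0.629 -0.29 ] [600.689 315.423  72.596] [ 1.911  1.343 -1.074] [-3.216 -4.055  0.05 ] 25.88901941872615
meter-frame extra force x,y,z -5.518209916182541 1.5502039374899836 -2.1424785802245156 torque [-0.96  0.45  0.15] 25.88901941872615
```

View pics/c22.png

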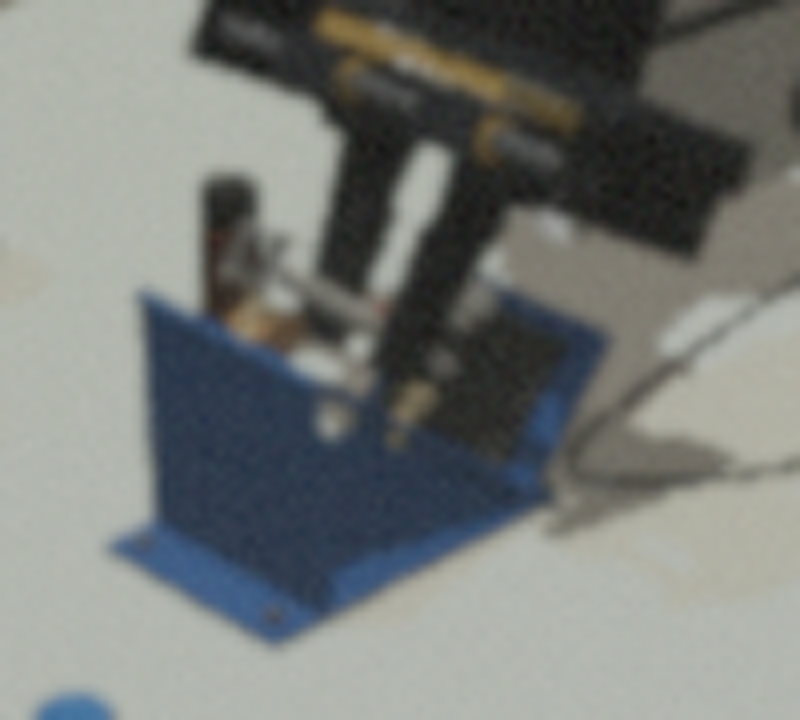

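View pics/c23.png

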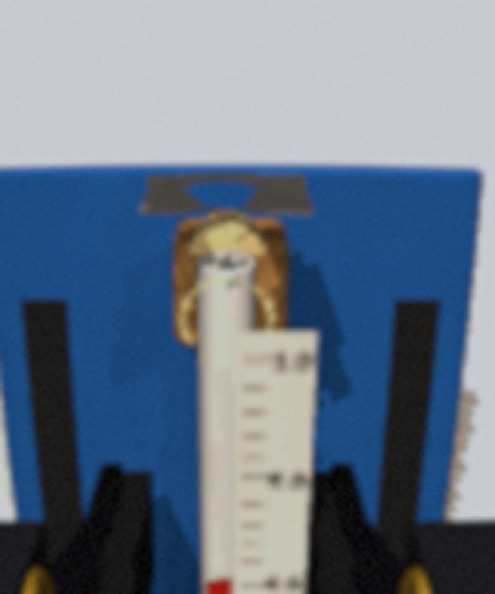

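Emit:
apply_moves:
  moves:
    - {"rx":0,"ry":0,"rz":0,"tx":-0.0055,"ty":-0.015,"tz":0.019,"jaw":1}
    - {"rx":0,"ry":0,"rz":0,"tx":-0.0036,"ty":-0.01,"tz":0.0128,"jaw":1}
    - {"rx":0,"ry":0,"rz":0,"tx":0,"ty":0,"tz":0,"jaw":1}
    - {"rx":0,"ry":0,"rz":0,"tx":-0.0044,"ty":-0.012,"tz":-0.0107,"jaw":1}
    - {"rx":0,"ry":0,"rz":0,"tx":-0.0044,"ty":-0.012,"tz":-0.0107,"jaw":1}
    - {"rx":0,"ry":0,"rz":0,"tx":0,"ty":0,"tz":0,"jaw":1}
    - {"rx":0,"ry":0,"rz":0,"tx":0,"ty":0,"tz":0,"jaw":1}
    - {"rx":0,"ry":0,"rz":0,"tx":0,"ty":0,"tz":0,"jaw":1}
    - {"rx":0,"ry":0,"rz":0,"tx":0,"ty":0,"tz":0,"jaw":1}
    - {"rx":0,"ry":0,"rz":0,"tx":0,"ty":0,"tz":0,"jaw":1}
  squeeze: 10

```text
clock: 19.08
position: [600.9, 314.3, 73.4]
tool_rot: [1.912, 1.342, -1.072]
wrist_force: [1.1, 0.5, -3.0]
width: 26.1
```

```bash
python3 rec.py; python3 fr.py
```

```text
19.0833 [ 0.108  0.765  1.697  0.918  0.63  -0.293] [600.898 314.265  73.413] [ 1.912  1.342 -1.072] [ 1.068  0.547 -2.956] 26.068742503672702
meter-frame extra force x,y,z 0.5013176229675339 -0.9211526129737843 0.3547168966198821 torque [-0.3   0.04  0.03] 26.068742503672702
```

Emit:
apply_moves:
  moves:
    - {"rx":0,"ry":0,"rz":0,"tx":-0.0044,"ty":-0.012,"tz":-0.0107,"jaw":1}
    - {"rx":0,"ry":0,"rz":0,"tx":0.0036,"ty":0.01,"tz":-0.0128,"jaw":1}
    - {"rx":0,"ry":0,"rz":0,"tx":0,"ty":0,"tz":0,"jaw":1}
    - {"rx":0,"ry":0,"rz":0,"tx":0,"ty":0,"tz":0,"jaw":1}
    - {"rx":0,"ry":0,"rz":0,"tx":0,"ty":0,"tz":0,"jaw":1}
    - {"rx":0,"ry":0,"rz":0,"tx":0,"ty":0,"tz":0,"jaw":1}
    - {"rx":0,"ry":0,"rz":0,"tx":0,"ty":0,"tz":0,"jaw":1}
    - {"rx":0,"ry":0,"rz":0,"tx":0,"ty":0,"tz":0,"jaw":1}
    - {"rx":0,"ry":0,"rz":0,"tx":0,"ty":0,"tz":0,"jaw":1}
    - {"rx":0,"ry":0,"rz":0,"tx":0,"ty":0,"tz":0,"jaw":1}
  squeeze: 10

```text
clock: 19.92
position: [601.0, 314.4, 73.0]
tool_rot: [1.913, 1.343, -1.071]
wrist_force: [0.4, 5.2, 2.7]
width: 25.6
```

```bash
python3 rec.py; python3 fr.py
```

```text
19.9167 [ 0.108  0.765  1.697  0.92   0.629 -0.295] [601.04  314.431  73.049] [ 1.913  1.343 -1.071] [0.424 5.243 2.718] 25.554836152179746
meter-frame extra force x,y,z -1.1448179016376703 1.2769781251535797 7.2206713424857 torque [ 0.49 -0.15  0.04] 25.554836152179746
```

Emit:
apply_moves:
  moves:
    - {"rx":0,"ry":0,"rz":0,"tx":0.0026,"ty":0.007,"tz":0.0064,"jaw":1}
    - {"rx":0,"ry":0,"rz":0,"tx":0,"ty":0,"tz":0,"jaw":1}
    - {"rx":0,"ry":0,"rz":0,"tx":0,"ty":0,"tz":0,"jaw":1}
    - {"rx":0,"ry":0,"rz":0,"tx":0,"ty":0,"tz":0,"jaw":0.69}
    - {"rx":0,"ry":0,"rz":0,"tx":0,"ty":0,"tz":0,"jaw":0.67}
    - {"rx":0,"ry":0,"rz":0,"tx":0,"ty":0,"tz":0,"jaw":0.64}
    - {"rx":0,"ry":0,"rz":0,"tx":0,"ty":0,"tz":0,"jaw":0.6}
    - {"rx":0,"ry":0,"rz":0,"tx":0,"ty":0,"tz":0,"jaw":0.55}
    - {"rx":0,"ry":0,"rz":0,"tx":0,"ty":0,"tz":0,"jaw":0.5}
    - {"rx":0,"ry":0,"rz":0,"tx":0,"ty":0,"tz":0,"jaw":0.4}
  squeeze: 4

```text
clock: 20.75
position: [600.7, 314.2, 72.6]
tool_rot: [1.912, 1.342, -1.073]
wrist_force: [0.1, 0.9, 0.3]
width: 44.0
```

```bash
python3 rec.py; python3 fr.py; python3 - <<'E'
from h import *
w=cams.snapshot('wrist'); save(w,'w12');s=cams.snapshot('side'); save(s,'s8')
crop('s8',255,150,355,240,8,'c24');crop('w12',230,95,410,275,3.3,'c25')
E
```

```text
20.75 [ 0.109  0.766  1.698  0.918  0.629 -0.294] [600.749 314.185  72.62 ] [ 1.912  1.342 -1.073] [0.078 0.875 0.294] 43.952512622057476
meter-frame extra force x,y,z -2.0052433868303696 0.1213133511540307 2.4233711883828915 torque [-0.3   0.01 -0.02] 43.952512622057476
```

View pics/c24.png

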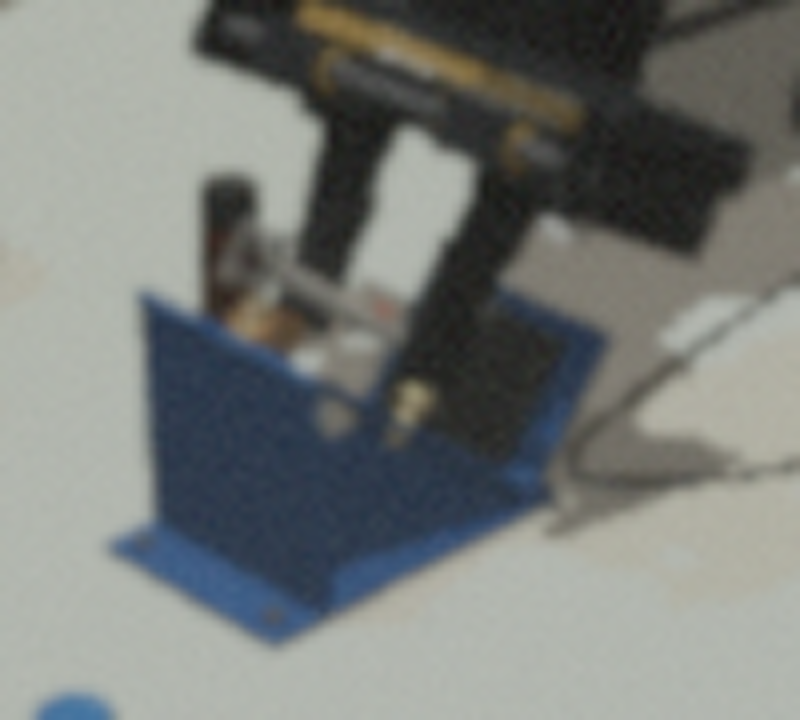

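View pics/c25.png

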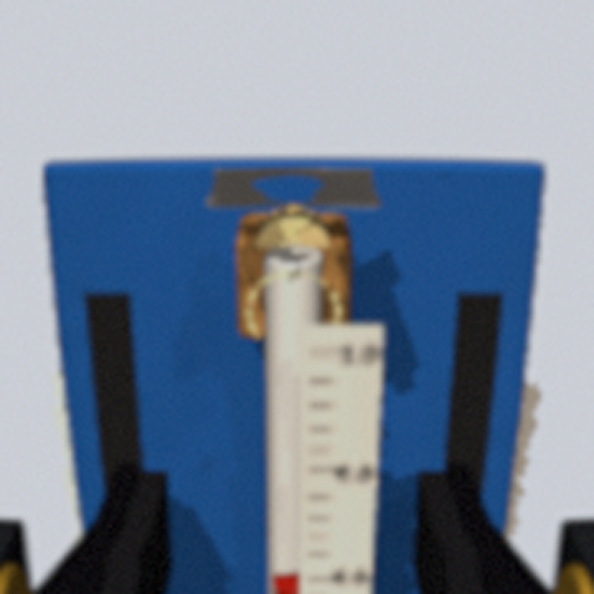

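```bash
cat >> plan.py <<'E'
def grasp_in_m(be,zg,xg=-2):
    b=np.radians(be);x=np.array([np.cos(b),0,-np.sin(b)]);y=np.array([0,-1,0.])
    return mk(np.stack([x,y,np.cross(x,y)],1),np.array([xg,0,zg])+5*x)
PSI=np.radians(70.2)
M0=tool([601.0,314.4,73.0],[1.912,1.342,-1.073])@G
SEAT=M0[:3,3]+1.5*M0[:3,2]
LEAN=lean(SEAT,PSI)
E
python3 - <<'E'
from plan import *
np.set_printoptions(precision=4,suppress=True)
print('seat',SEAT, LEAN[:3,:3]-M0[:3,:3])
for be in (70,80,90):
    T=LEAN@grasp_in_m(be,100); 
    Pg=T.copy();Pg[:3,3]-=70*T[:3,0]
    print(be,'grasp',T[:3,3],'pre',Pg[:3,3]); 
    for X in (Pg,T): print(ik(X[:3,3],R.from_matrix(X[:3,:3]),6))
T=LEAN@grasp_in_m(80,100);Pg=T.copy();Pg[:3,3]-=80*T[:3,0]
d,a=delta(Pg); print(d,a); print('retreat unit',readout.observe()['position'],R.from_rotvec(readout.observe()['tool_rot']).as_matrix()[:,0])
E
```

```text
seat [585.5074 271.3907  31.2517] [[ 0.001   0.0002  0.    ]
 [-0.0002  0.0007 -0.0002]
 [ 0.0002 -0.0007  0.0002]]
70 grasp [610.174  339.9046  92.7324] pre [622.0298 372.8354 153.3542]
[array([ 0.5175,  0.9628,  0.8491, -0.3357,  1.7337,  0.8766])]
[array([ 0.4894,  0.9812,  0.9846, -0.3423,  1.5797,  0.9026])]
80 grasp [609.9321 339.2328  93.2323] pre [625.1737 381.5679 146.8554]
[array([ 0.5553,  1.071 ,  0.6894, -0.4403,  1.9289,  0.8617])]
[array([ 0.5221,  1.0625,  0.8654, -0.4373,  1.7636,  0.9056])]
90 grasp [609.7234 338.653   93.8486] pre [627.8875 389.1059 138.8437]
[array([ 0.5851,  1.188 ,  0.5227, -0.5647,  2.1161,  0.8068])]
[array([ 0.5484,  1.1491,  0.7481, -0.5401,  1.9385,  0.8818])]
[-0.373   0.1346 -0.      0.8854  2.4454  2.7264] 71.38744100644384
retreat unit [600.7878 314.253   72.7243] [ 0.1773  0.4897 -0.8537]
```

Emit:
apply_moves:
  moves:
    - {"rx":0,"ry":0,"rz":0,"tx":-0.05,"ty":-0.14,"tz":0.25,"jaw":0.3}
    - {"rx":0,"ry":0,"rz":0,"tx":-0.11,"ty":-0.304,"tz":0.529,"jaw":0.3}
    - {"rx":0,"ry":0,"rz":0,"tx":-0.11,"ty":-0.304,"tz":0.529,"jaw":0.3}
    - {"rx":0,"ry":0,"rz":0,"tx":-0.13,"ty":-0.35,"tz":0.61,"jaw":0.3}
    - {"rx":0,"ry":0,"rz":0,"tx":-0.13,"ty":-0.35,"tz":0.61,"jaw":0.3}
    - {"rx":0,"ry":0,"rz":0,"tx":-0.13,"ty":-0.35,"tz":0.61,"jaw":0.3}
    - {"rx":0,"ry":0,"rz":0,"tx":-0.11,"ty":-0.33,"tz":0.56,"jaw":0.3}
    - {"rx":-0.0311,"ry":0.0112,"rz":0,"tx":0.127,"ty":0.352,"tz":0,"jaw":0.3}
    - {"rx":-0.0311,"ry":0.0112,"rz":0,"tx":0.127,"ty":0.352,"tz":0,"jaw":0.3}
    - {"rx":-0.0311,"ry":0.0112,"rz":0,"tx":0.127,"ty":0.352,"tz":0,"jaw":0.3}

```text
clock: 21.68
position: [588.7, 278.5, 185.2]
tool_rot: [1.675, 1.171, -1.3]
wrist_force: [-0.1, 0.1, 0.9]
width: 60.8
```

Emit:
apply_moves:
  moves:
    - {"rx":-0.0311,"ry":0.0112,"rz":0,"tx":0.127,"ty":0.352,"tz":0,"jaw":0.3}
    - {"rx":-0.0311,"ry":0.0112,"rz":0,"tx":0.127,"ty":0.352,"tz":0,"jaw":0.3}
    - {"rx":-0.0311,"ry":0.0112,"rz":0,"tx":0.127,"ty":0.352,"tz":0,"jaw":0.3}
    - {"rx":-0.0311,"ry":0.0112,"rz":0,"tx":0.127,"ty":0.352,"tz":0,"jaw":0.3}
    - {"rx":-0.0311,"ry":0.0112,"rz":0,"tx":0.127,"ty":0.352,"tz":0,"jaw":0.3}
    - {"rx":-0.0311,"ry":0.0112,"rz":0,"tx":0.127,"ty":0.352,"tz":-0.1,"jaw":0.3}
    - {"rx":-0.0311,"ry":0.0112,"rz":0,"tx":0.127,"ty":0.352,"tz":-0.2,"jaw":0.3}
    - {"rx":-0.0311,"ry":0.0112,"rz":0,"tx":0.127,"ty":0.352,"tz":-0.2,"jaw":0.3}
    - {"rx":-0.0311,"ry":0.0112,"rz":0,"tx":0.127,"ty":0.352,"tz":-0.2,"jaw":0.3}
    - {"rx":0,"ry":0,"rz":0,"tx":0.127,"ty":0.352,"tz":-0.2,"jaw":0.3}

```text
clock: 22.52
position: [624.4, 388.2, 151.3]
tool_rot: [0.835, 0.595, -1.775]
wrist_force: [-1.0, 0.2, -1.6]
width: 60.8
```

```bash
python3 rec.py; python3 - <<'E'
from plan import *
np.set_printoptions(precision=4,suppress=True)
T=LEAN@grasp_in_m(80,100);Pg=T.copy();Pg[:3,3]-=70*T[:3,0]
print(Pg[:3,3]); d,a=delta(Pg); print(d,a)
w=cams.snapshot('wrist'); save(w,'w13');s=cams.snapshot('side'); save(s,'s9');t=cams.snapshot('top');save(t,'t9')
crop('s9',230,110,370,240,5.5,'c26');crop('w13',200,40,440,240,3.3,'c27')
E
python3 rec.py
```

```text
22.5167 [ 0.56   1.069  0.677 -0.43   1.938  0.858] [624.425 388.233 151.298] [ 0.835  0.595 -1.775] [-1.033  0.168 -1.625] 60.81538856866377
[625.1737 381.5679 146.8554]
[-0.0038 -0.0006 -0.0005  0.025  -0.2222 -0.1481] 0.6990915885441858
22.6667 [ 0.557  1.062  0.681 -0.429  1.934  0.858] [625.498 386.309 154.725] [ 0.842  0.595 -1.773] [ 0.445 -0.139 -0.415] 60.72892188521896
```

View pics/c26.png

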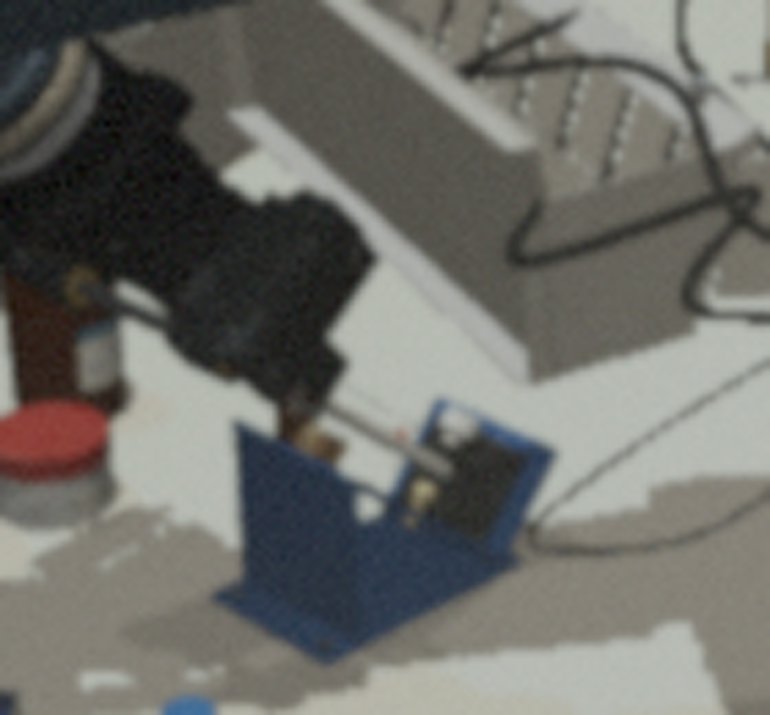

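View pics/w13.png

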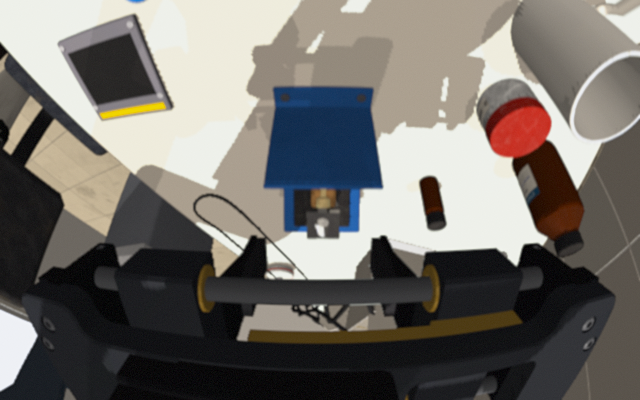

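```bash
python3 - <<'E'
from plan import *
np.set_printoptions(precision=2,suppress=True)
st=laststate(); f=lambda p:wproj((LEAN[:3,:3]@np.array(p,float).T).T+LEAN[:3,3],st)
print('col end',f([[9,13,126],[9,-13,126],[-13,13,126],[-13,-13,126],[-2,0,126]]))
print('plate top corners',f([[23,42,119],[23,-42,119]]))
crop('w13',260,80,390,250,4,'c28')
E
```

```text
col end [[301.82 207.03]
 [340.12 207.12]
 [302.02 238.61]
 [339.69 238.68]
 [320.93 223.04]]
plate top corners [[261.27 185.83]
 [380.51 186.14]]
```

View pics/c28.png

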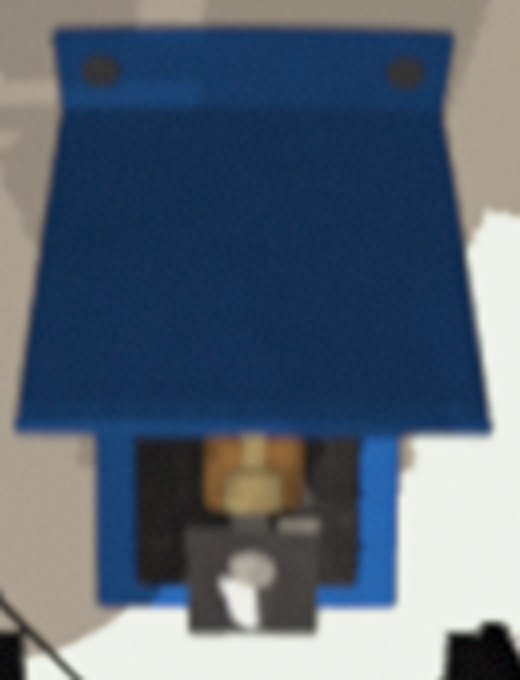

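Emit:
apply_moves:
  moves:
    - {"rx":0,"ry":0,"rz":0,"tx":-0.059,"ty":-0.198,"tz":-0.256,"jaw":0.3}
    - {"rx":0,"ry":0,"rz":0,"tx":-0.059,"ty":-0.198,"tz":-0.256,"jaw":0.3}
    - {"rx":0,"ry":0,"rz":0,"tx":-0.059,"ty":-0.198,"tz":-0.256,"jaw":0.3}
    - {"rx":0,"ry":0,"rz":0,"tx":-0.059,"ty":-0.198,"tz":-0.256,"jaw":0.3}
    - {"rx":0,"ry":0,"rz":0,"tx":-0.059,"ty":-0.198,"tz":-0.256,"jaw":0.3}
    - {"rx":0,"ry":0,"rz":0,"tx":-0.059,"ty":-0.198,"tz":-0.256,"jaw":0.3}
    - {"rx":0,"ry":0,"rz":0,"tx":0,"ty":0,"tz":0,"jaw":0.3}
    - {"rx":0,"ry":0,"rz":0,"tx":0,"ty":0,"tz":0,"jaw":0.3}
    - {"rx":0,"ry":0,"rz":0,"tx":0,"ty":0,"tz":0,"jaw":0.3}
    - {"rx":0,"ry":0,"rz":0,"tx":0,"ty":0,"tz":0,"jaw":0.3}

```text
clock: 23.5
position: [615.9, 351.0, 110.8]
tool_rot: [0.846, 0.595, -1.771]
wrist_force: [-0.7, -0.3, 0.8]
width: 60.5
```

```bash
python3 rec.py; python3 - <<'E'
from plan import *
np.set_printoptions(precision=4,suppress=True)
LEAN[:3,3]+=[1.4,-.5,0]
T=LEAN@grasp_in_m(80,100)
print(T[:3,3]); d,a=delta(T); print(d,a)
w=cams.snapshot('wrist'); save(w,'w14')
st=readout.observe(); f=lambda p:wproj((LEAN[:3,:3]@np.array(p,float).T).T+LEAN[:3,3],st)
print('col end',f([[9,13,126],[9,-13,126],[-13,13,126],[-13,-13,126],[-2,0,126]]))
crop('w14',220,100,420,300,3,'c29')
E
```

```text
23.5 [ 0.527  1.053  0.827 -0.426  1.795  0.892] [615.918 351.021 110.804] [ 0.846  0.595 -1.771] [-0.699 -0.347  0.831] 60.51654702568772
[611.3321 338.7328  93.2323]
[-0.0058  0.0019  0.0002 -0.1529 -0.4096 -0.5857] 1.0987636800916822
col end [[293.1194 241.7614]
 [344.5248 241.7738]
 [293.9198 282.2621]
 [343.6609 282.27  ]
 [318.8097 262.5744]]
```

View pics/c29.png

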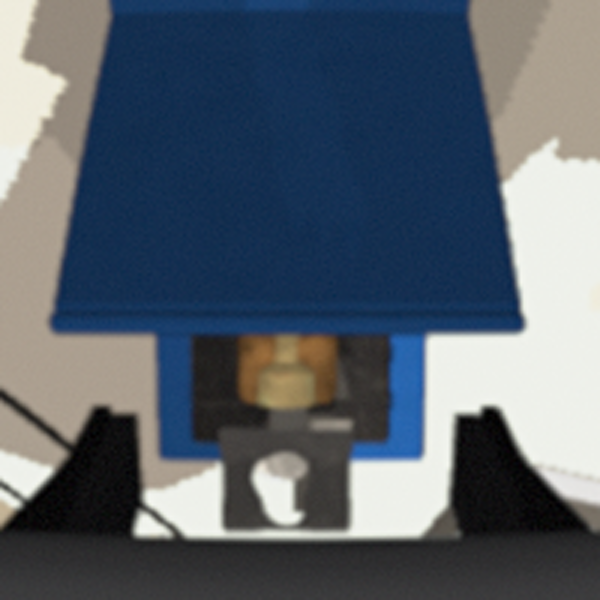

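Emit:
apply_moves:
  moves:
    - {"rx":-0.0015,"ry":0.0005,"rz":0,"tx":-0.059,"ty":-0.137,"tz":-0.169,"jaw":0.3}
    - {"rx":-0.0015,"ry":0.0005,"rz":0,"tx":-0.059,"ty":-0.137,"tz":-0.169,"jaw":0.3}
    - {"rx":-0.0015,"ry":0.0005,"rz":0,"tx":-0.059,"ty":-0.137,"tz":-0.169,"jaw":0.3}
    - {"rx":-0.0015,"ry":0.0005,"rz":0,"tx":-0.059,"ty":-0.137,"tz":-0.169,"jaw":0.3}
    - {"rx":0,"ry":0,"rz":0,"tx":-0.059,"ty":-0.137,"tz":-0.169,"jaw":0.3}
    - {"rx":0,"ry":0,"rz":0,"tx":0,"ty":0,"tz":0,"jaw":0.4}
    - {"rx":0,"ry":0,"rz":0,"tx":0,"ty":0,"tz":0,"jaw":0.5}
    - {"rx":0,"ry":0,"rz":0,"tx":0,"ty":0,"tz":0,"jaw":0.55}
    - {"rx":0,"ry":0,"rz":0,"tx":0,"ty":0,"tz":0,"jaw":0.6}
    - {"rx":0,"ry":0,"rz":0,"tx":0,"ty":0,"tz":0,"jaw":0.63}
  squeeze: 8

```text
clock: 24.38
position: [607.0, 330.3, 85.4]
tool_rot: [0.828, 0.582, -1.778]
wrist_force: [0.1, 0.8, 0.2]
width: 36.8
```

```bash
python3 rec.py; python3 - <<'E'
from plan import *
np.set_printoptions(precision=4,suppress=True)
T=LEAN@grasp_in_m(80,88)
print(T[:3,3]); d,a=delta(T); print(d,a)
w=cams.snapshot('wrist'); save(w,'w15');s=cams.snapshot('side'); save(s,'s10')
crop('w15',220,150,420,320,3.5,'c30'); crop('s10',230,110,370,240,5.5,'c31')
E
```

```text
24.3833 [ 0.514  1.06   0.895 -0.439  1.736  0.911] [607.027 330.273  85.436] [ 0.828  0.582 -1.778] [0.058 0.819 0.169] 36.8012813582155
[606.8183 330.5837  85.5188]
[ 0.0002 -0.0002  0.0002 -0.007   0.0103  0.0028] 0.06828040682798418
```

View pics/c30.png

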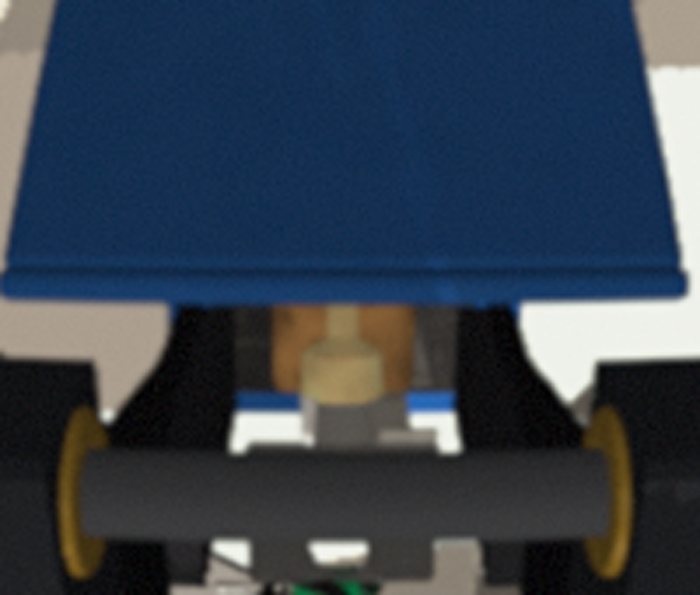

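View pics/c31.png

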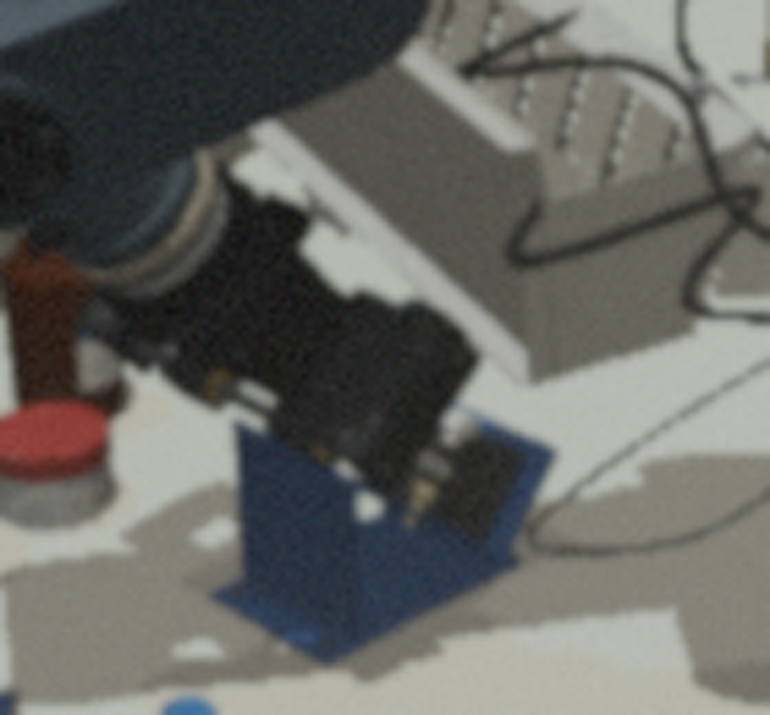

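Emit:
apply_moves:
  moves:
    - {"rx":0,"ry":0,"rz":0,"tx":0,"ty":0,"tz":0,"jaw":0.66}
    - {"rx":0,"ry":0,"rz":0,"tx":0,"ty":0,"tz":0,"jaw":0.68}
    - {"rx":0,"ry":0,"rz":0,"tx":0,"ty":0,"tz":0,"jaw":0.7}
    - {"rx":0,"ry":0,"rz":0,"tx":0,"ty":0,"tz":0,"jaw":0.73}
    - {"rx":0,"ry":0,"rz":0,"tx":0,"ty":0,"tz":0,"jaw":0.78}
    - {"rx":0,"ry":0,"rz":0,"tx":0,"ty":0,"tz":0,"jaw":0.85}
    - {"rx":0,"ry":0,"rz":0,"tx":0,"ty":0,"tz":0,"jaw":1}
    - {"rx":0,"ry":0,"rz":0,"tx":0,"ty":0,"tz":0,"jaw":1}
    - {"rx":0,"ry":0,"rz":0,"tx":0,"ty":0,"tz":0,"jaw":1}
    - {"rx":0,"ry":0,"rz":0,"tx":0,"ty":0,"tz":0,"jaw":1}
  squeeze: 13

```text
clock: 25.32
position: [606.7, 330.0, 85.0]
tool_rot: [0.827, 0.582, -1.779]
wrist_force: [-0.0, 0.1, 1.9]
width: 26.1
```

```bash
python3 rec.py
```

```text
25.3167 [ 0.514  1.061  0.896 -0.439  1.736  0.911] [606.691 330.013  85.001] [ 0.827  0.582 -1.779] [-0.041  0.08   1.948] 26.118147568357365
```

Emit:
apply_moves:
  moves:
    - {"rx":0,"ry":0,"rz":0,"tx":0,"ty":0,"tz":0.03,"jaw":1}
    - {"rx":0,"ry":0,"rz":0,"tx":0,"ty":0,"tz":0.06,"jaw":1}
    - {"rx":0,"ry":0,"rz":0,"tx":0,"ty":0,"tz":0.1,"jaw":1}
    - {"rx":0,"ry":0,"rz":0,"tx":0,"ty":0,"tz":0.15,"jaw":1}
    - {"rx":0,"ry":0,"rz":0,"tx":0,"ty":0,"tz":0.25,"jaw":1}
    - {"rx":0,"ry":0,"rz":0,"tx":0,"ty":0,"tz":0.4,"jaw":1}
    - {"rx":0,"ry":0,"rz":0,"tx":0,"ty":0,"tz":0.5,"jaw":1}
    - {"rx":0,"ry":0,"rz":0,"tx":0,"ty":0,"tz":0.6,"jaw":1}
    - {"rx":0,"ry":0,"rz":0,"tx":0,"ty":0,"tz":0.7,"jaw":1}
    - {"rx":0,"ry":0,"rz":0,"tx":0,"ty":0,"tz":0.5,"jaw":1}
  squeeze: 13

```text
clock: 26.15
position: [607.5, 330.3, 187.8]
tool_rot: [0.831, 0.581, -1.777]
wrist_force: [-0.0, 0.6, -2.0]
width: 25.8
```

```bash
python3 rec.py; python3 - <<'E'
from plan import *
w=cams.snapshot('wrist'); save(w,'w16');s=cams.snapshot('side'); save(s,'s11')
crop('s11',210,60,370,240,4,'c32')
np.set_printoptions(precision=4,suppress=True)
# plate refine with wrist shots seen: w16?
c=np.array([464.3,483.7,6.]);ps=np.radians(72)
hp=np.array([np.cos(ps),np.sin(ps),0]);yp=np.array([-np.sin(ps),np.cos(ps),0])
U=mk(np.stack([hp,yp,[0,0,1]],1),c)
Bt=U@grasp_in_m(80,88); print('place tool',Bt[:3,3]); Bt[2,3]+=60; d,a=delta(Bt); print(d,a)
E
python3 rec.py
```

```text
26.15 [ 0.514  0.953  0.856 -0.454  1.866  0.848] [607.482 330.289 187.806] [ 0.831  0.581 -1.777] [-0.02   0.623 -1.992] 25.75182881836453
place tool [463.9503 482.6236  89.076 ]
[ 0.2619 -0.088   0.0104 -4.8228  5.0575 -1.3369] 49.771117610046375
26.25 [ 0.514  0.951  0.854 -0.454  1.865  0.849] [608.634 330.898 189.184] [ 0.836  0.58  -1.774] [-0.307  1.089 -1.335] 26.046065726742558
```

View pics/c32.png

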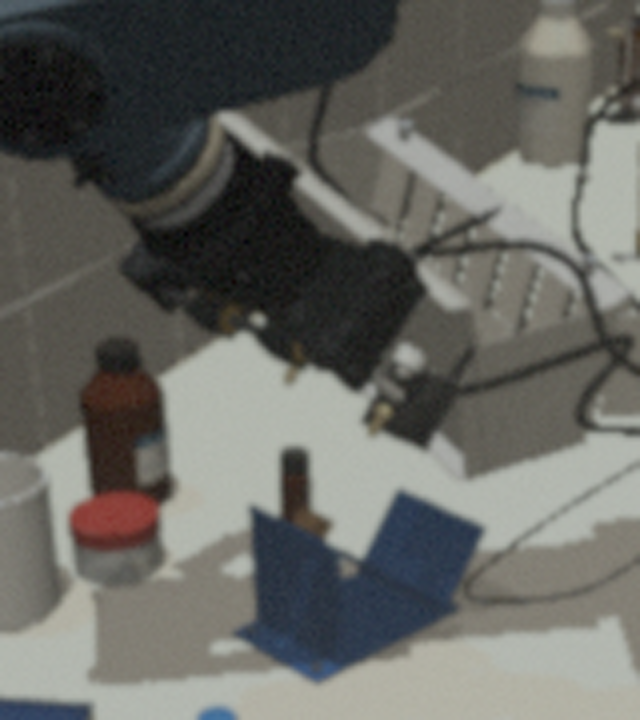

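View pics/w16.png

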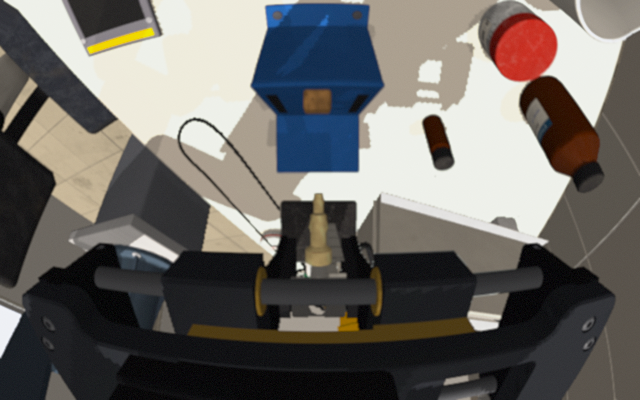

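Emit:
apply_moves:
  moves:
    - {"rx":0.0262,"ry":-0.0088,"rz":0.001,"tx":-0.482,"ty":0.506,"tz":0.1,"jaw":1}
    - {"rx":0.0262,"ry":-0.0088,"rz":0.001,"tx":-0.482,"ty":0.506,"tz":0.05,"jaw":1}
    - {"rx":0.0262,"ry":-0.0088,"rz":0.001,"tx":-0.482,"ty":0.506,"tz":0,"jaw":1}
    - {"rx":0.0262,"ry":-0.0088,"rz":0.001,"tx":-0.482,"ty":0.506,"tz":0,"jaw":1}
    - {"rx":0.0262,"ry":-0.0088,"rz":0.001,"tx":-0.482,"ty":0.506,"tz":0,"jaw":1}
    - {"rx":0.0262,"ry":-0.0088,"rz":0.001,"tx":-0.482,"ty":0.506,"tz":0,"jaw":1}
    - {"rx":0.0262,"ry":-0.0088,"rz":0.001,"tx":-0.482,"ty":0.506,"tz":0,"jaw":1}
    - {"rx":0.0262,"ry":-0.0088,"rz":0.001,"tx":-0.482,"ty":0.506,"tz":0,"jaw":1}
    - {"rx":0.0262,"ry":-0.0088,"rz":0.001,"tx":-0.482,"ty":0.506,"tz":0,"jaw":1}
    - {"rx":0.0262,"ry":-0.0088,"rz":0.001,"tx":-0.482,"ty":0.506,"tz":0,"jaw":1}
  squeeze: 13

```text
clock: 27.08
position: [460.8, 481.6, 188.3]
tool_rot: [1.576, 1.156, -1.333]
wrist_force: [0.3, 0.9, -3.0]
width: 25.7
```

```bash
python3 - <<'E'
from plan import *
w=cams.snapshot('wrist'); s=cams.snapshot('side'); save(s,'s12')
st=readout.observe(); w=cams.snapshot('wrist');save(w,'w17')
crop('s12',250,130,410,300,4,'c33')
np.set_printoptions(precision=4,suppress=True)
c=np.array([464.3,483.7,6.]);ps=np.radians(72)
hp=np.array([np.cos(ps),np.sin(ps),0]);yp=np.array([-np.sin(ps),np.cos(ps),0])
U=mk(np.stack([hp,yp,[0,0,1]],1),c)
Bt=U@grasp_in_m(80,88); Bt[2,3]+=60; d,a=delta(Bt); print(d,a)
E
python3 rec.py
```

```text
[ 0.0027 -0.0033 -0.0019  0.1545  0.0761 -1.2784] 0.8390752389737153
27.2333 [0.592 0.586 1.488 0.132 0.947 0.831] [459.315 480.341 187.427] [ 1.568  1.154 -1.338] [ 0.417 -0.954 -1.904] 25.448242199957413
```

View pics/c33.png

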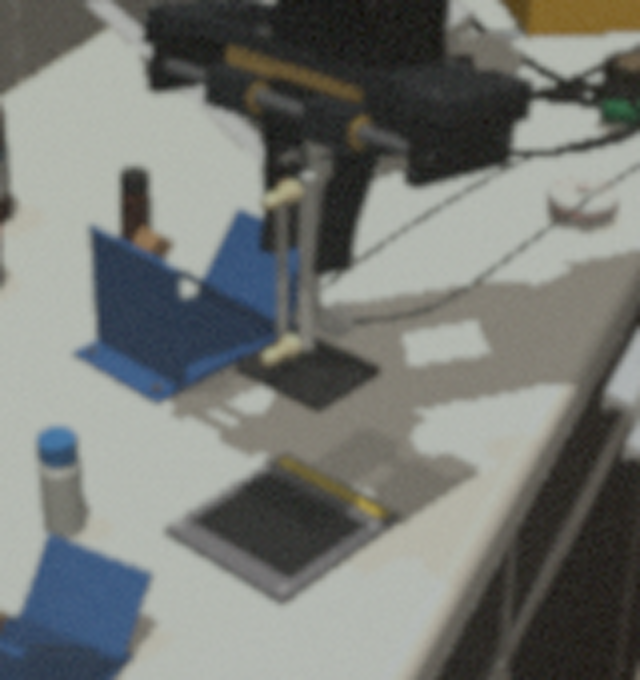

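View pics/w17.png

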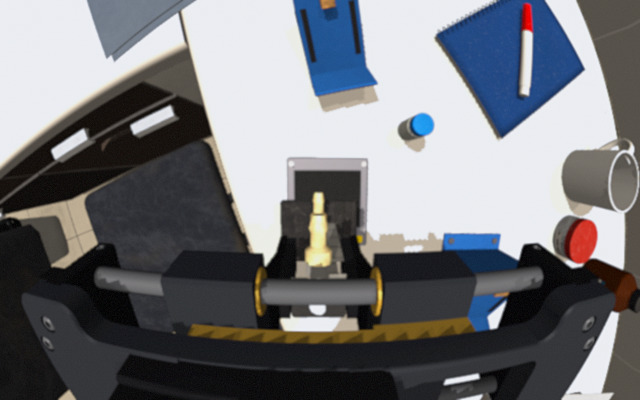

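```bash
python3 - <<'E'
from plan import *
crop('w17',260,140,390,280,4.5,'c34')
st=laststate()
np.set_printoptions(precision=1,suppress=True)
T=tool(st['position'],st['tool_rot']); M=T@np.linalg.inv(grasp_in_m(80,88))
print('meter z axis',M[:3,2],'yaw x',np.degrees(np.arctan2(M[1,0],M[0,0])),'origin',M[:3,3])
f=lambda P:(wproj(np.atleast_2d(P),st)-[260,140])*4.5
g=lambda p:(M[:3,:3]@np.array(p,float).T).T+M[:3,3]
print('foot top far L,R; near',f(g([[23,30,8],[23,-30,8],[-27,30,8],[-27,-30,8],[23,30,0],[23,-30,0]])))
c=np.array([464.3,483.7,6.]);ps=np.radians(72)
Rz=R.from_rotvec([0,0,ps]).as_matrix()
print('plate corners',f((Rz@np.array([[50,45,0],[50,-45,0],[-50,45,0],[-50,-45,0]]).T).T+c))
E
```

```text
meter z axis [0. 0. 1.] yaw x 72.34613648424542 origin [458.8 480.7 104.3]
foot top far L,R; near [[ 89.6 280.2]
 [439.3 280.2]
 [ 96.4 557.5]
 [432.3 557.4]
 [ 95.1 274.2]
 [433.6 274.2]]
plate corners [[102.2  89.9]
 [468.4  92.6]
 [106.4 484. ]
 [457.6 486.2]]
```

View pics/c34.png

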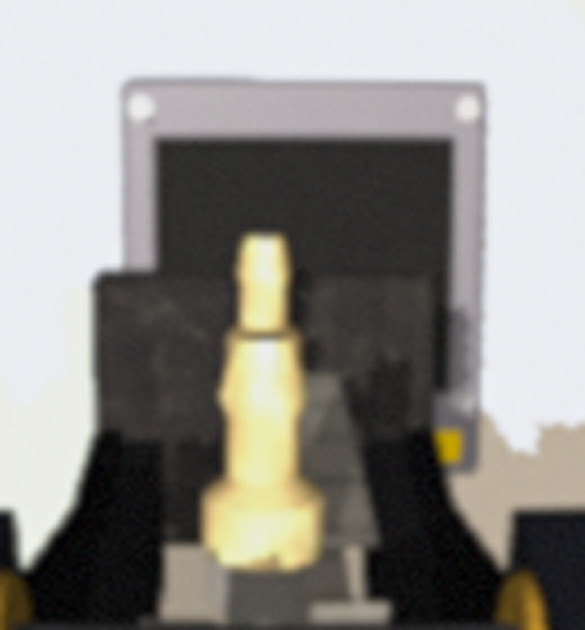

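```bash
python3 - <<'E'
from plan import *
st=laststate(); np.set_printoptions(precision=4,suppress=True)
ob=np.array([[123,81],[484,85],[474,472]])/4.5+[260,140]
q=np.array([[50,45,0],[50,-45,0],[-50,-45,0]])
def e(p): 
    P=(R.from_rotvec([0,0,p[2]]).as_matrix()@q.T).T+[p[0],p[1],6]; return (wproj(P,st)-ob).ravel()
f=least_squares(e,[464,484,1.25]); print(f.x,np.degrees(f.x[2]),f.fun)
c=np.array([f.x[0],f.x[1],6.]);Rz=R.from_rotvec([0,0,f.x[2]]).as_matrix()
Bt=mk(Rz,c)@grasp_in_m(80,88);print('target',Bt[:3,3]); Bt[2,3]+=25; d,a=delta(Bt); print(d,a)
E
```

```text
[469.3019 484.7655   1.2579] 72.0705161026465 [-0.7107 -0.2959  0.4584 -0.5777  0.2896  0.9678]
target [468.9535 483.6887  89.076 ]
[ 0.0027 -0.0033 -0.0015  0.3213  0.1116 -2.445 ] 0.8127317547037713
```

Emit:
apply_moves:
  moves:
    - {"rx":0.0003,"ry":-0.0004,"rz":-0.0002,"tx":0.04,"ty":0.014,"tz":-0.305,"jaw":1}
    - {"rx":0.0003,"ry":-0.0004,"rz":-0.0002,"tx":0.04,"ty":0.014,"tz":-0.305,"jaw":1}
    - {"rx":0.0003,"ry":-0.0004,"rz":-0.0002,"tx":0.04,"ty":0.014,"tz":-0.305,"jaw":1}
    - {"rx":0.0003,"ry":-0.0004,"rz":-0.0002,"tx":0.04,"ty":0.014,"tz":-0.305,"jaw":1}
    - {"rx":0.0003,"ry":-0.0004,"rz":-0.0002,"tx":0.04,"ty":0.014,"tz":-0.305,"jaw":1}
    - {"rx":0.0003,"ry":-0.0004,"rz":-0.0002,"tx":0.04,"ty":0.014,"tz":-0.305,"jaw":1}
    - {"rx":0.0003,"ry":-0.0004,"rz":-0.0002,"tx":0.04,"ty":0.014,"tz":-0.305,"jaw":1}
    - {"rx":0.0003,"ry":-0.0004,"rz":-0.0002,"tx":0.04,"ty":0.014,"tz":-0.305,"jaw":1}
    - {"rx":0,"ry":0,"rz":0,"tx":0,"ty":0,"tz":0,"jaw":1}
    - {"rx":0,"ry":0,"rz":0,"tx":0,"ty":0,"tz":0,"jaw":1}
  squeeze: 13

```text
clock: 28.07
position: [471.3, 484.8, 114.0]
tool_rot: [1.587, 1.151, -1.327]
wrist_force: [-0.5, 1.5, -1.8]
width: 25.8
```

```bash
python3 rec.py; python3 - <<'E'
from plan import *
w=cams.snapshot('wrist');save(w,'w18');s=cams.snapshot('side'); save(s,'s13');t=cams.snapshot('top');save(t,'t13')
crop('s13',270,180,370,300,5.5,'c35');crop('w18',260,120,390,260,4.5,'c36');crop('t13',230,180,330,270,7,'c37')
st=readout.observe()
np.set_printoptions(precision=1,suppress=True)
T=tool(st['position'],st['tool_rot']); M=T@np.linalg.inv(grasp_in_m(80,88)); print(M)
f=lambda P:(wproj(np.atleast_2d(P),st)-[260,120])*4.5
g=lambda p:(M[:3,:3]@np.array(p,float).T).T+M[:3,3]
print('foot top far L,R; near',f(g([[23,30,8],[23,-30,8],[-27,30,8],[-27,-30,8],[23,30,0],[23,-30,0]])))
Rz=R.from_rotvec([0,0,1.2579]).as_matrix()
print('plate corners',f((Rz@np.array([[50,45,0],[50,-45,0],[-50,45,0],[-50,-45,0]]).T).T+[469.3,484.8,6]))
E
python3 rec.py
```

```text
28.0667 [0.587 0.692 1.521 0.153 0.794 0.802] [471.338 484.848 114.01 ] [ 1.587  1.151 -1.327] [-0.496  1.497 -1.833] 25.806513075038822
[[  0.3  -1.   -0.  472.8]
 [  1.    0.3  -0.  486.8]
 [  0.   -0.    1.   32.6]
 [  0.    0.    0.    1. ]]
foot top far L,R; near [[ 89.6 370.2]
 [439.3 370.2]
 [ 96.4 647.5]
 [432.3 647.4]
 [ 95.1 364.2]
 [433.6 364.2]]
plate corners [[ 19.4 226.4]
 [479.4 225.1]
 [ 34.9 711.1]
 [467.3 710.3]]
28.2167 [0.587 0.69  1.52  0.153 0.794 0.802] [472.091 485.43  115.671] [ 1.59   1.151 -1.324] [-0.31  -0.165 -3.029] 25.922485391544203
```

View pics/c35.png

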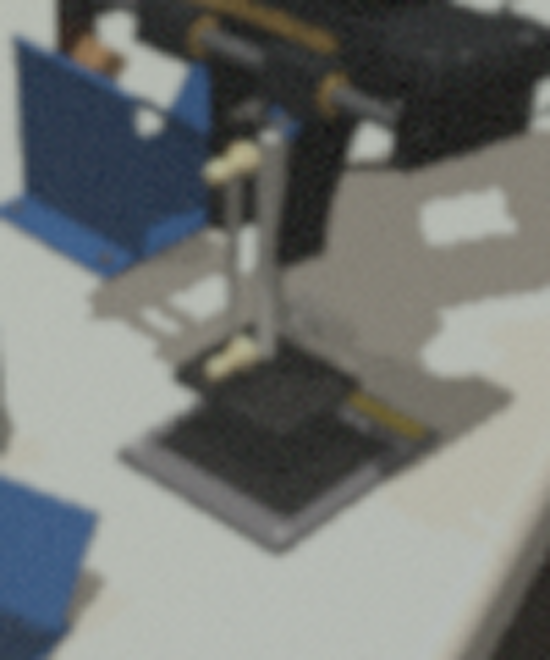

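View pics/c36.png

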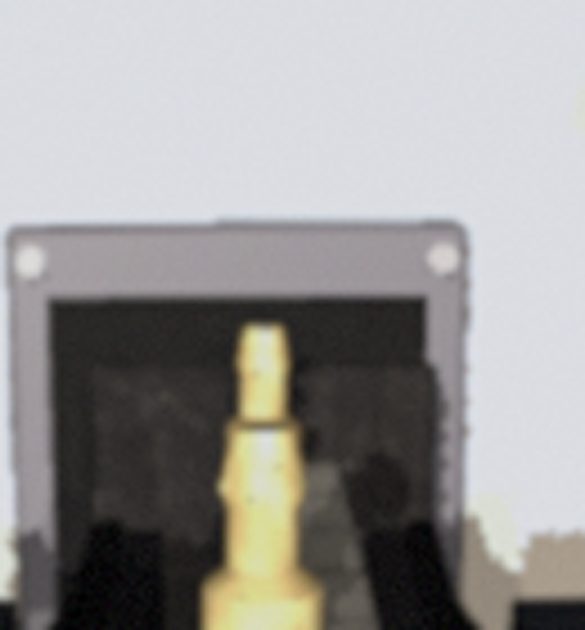

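View pics/c37.png

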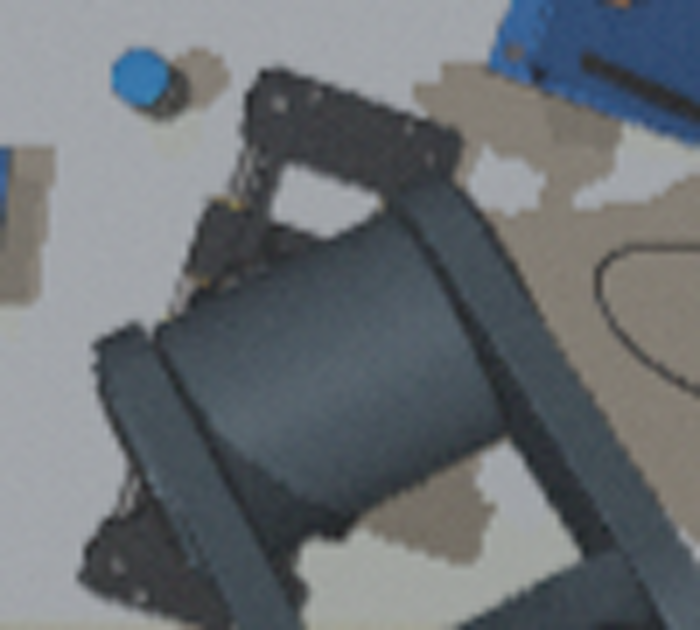

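Emit:
apply_moves:
  moves:
    - {"rx":0,"ry":0,"rz":0,"tx":-0.05,"ty":-0.015,"tz":-0.1,"jaw":1}
    - {"rx":0,"ry":0,"rz":0,"tx":-0.05,"ty":-0.015,"tz":-0.1,"jaw":1}
    - {"rx":0,"ry":0,"rz":0,"tx":-0.05,"ty":-0.015,"tz":-0.1,"jaw":1}
    - {"rx":0,"ry":0,"rz":0.001,"tx":-0.05,"ty":-0.015,"tz":-0.1,"jaw":1}
    - {"rx":0,"ry":0,"rz":0,"tx":0,"ty":0,"tz":-0.05,"jaw":1}
    - {"rx":0,"ry":0,"rz":0,"tx":0,"ty":0,"tz":0,"jaw":1}
    - {"rx":0,"ry":0,"rz":0,"tx":0,"ty":0,"tz":0,"jaw":1}
    - {"rx":0,"ry":0,"rz":0,"tx":0,"ty":0,"tz":0,"jaw":1}
    - {"rx":0,"ry":0,"rz":0,"tx":0,"ty":0,"tz":0,"jaw":1}
    - {"rx":0,"ry":0,"rz":0,"tx":0,"ty":0,"tz":0,"jaw":1}
  squeeze: 13

```text
clock: 29.05
position: [465.9, 483.4, 101.7]
tool_rot: [1.587, 1.153, -1.323]
wrist_force: [0.1, -0.5, -2.6]
width: 25.6
```

```bash
python3 rec.py; cat > lk.py <<'E'
import sys
from plan import *
n=sys.argv[1]
st=readout.observe()
w=cams.snapshot('wrist');save(w,'w'+n);s=cams.snapshot('side'); save(s,'s'+n)
crop('s'+n,270,180,370,300,5.5,'cs'+n);crop('w'+n,260,120,390,260,4.5,'cw'+n)
np.set_printoptions(precision=1,suppress=True)
T=tool(st['position'],st['tool_rot']); M=T@np.linalg.inv(grasp_in_m(80,88)); print('origin',M[:3,3],'zaxis',M[:3,2]*100,'yaw',np.degrees(np.arctan2(M[1,0],M[0,0])))
f=lambda P:(wproj(np.atleast_2d(P),st)-[260,120])*4.5
g=lambda p:(M[:3,:3]@np.array(p,float).T).T+M[:3,3]
print('foot top far L,R; ',f(g([[23,30,8],[23,-30,8]])))
Q=M.copy();Q[2,3]=6
print('plate far corners if centred',f((Q[:3,:3]@np.array([[50,45,0],[50,-45,0]]).T).T+Q[:3,3]))
E
python3 lk.py 20; python3 rec.py
```

```text
29.05 [0.59  0.704 1.542 0.158 0.759 0.794] [465.898 483.394 101.675] [ 1.587  1.153 -1.323] [ 0.146 -0.525 -2.596] 25.57458780157777
origin [466.6 484.8  18.6] zaxis [ -0.4  -0.3 100. ] yaw 72.12871578282555
foot top far L,R;  [[ 89.6 370.2]
 [439.3 370.2]]
plate far corners if centred [[ 21.4 211.4]
 [506.7 211.4]]
29.15 [0.59  0.704 1.542 0.158 0.759 0.794] [465.811 483.37  101.612] [ 1.587  1.153 -1.323] [ 0.48  -0.486 -2.517] 26.222714764950773
```

View pics/cw20.png

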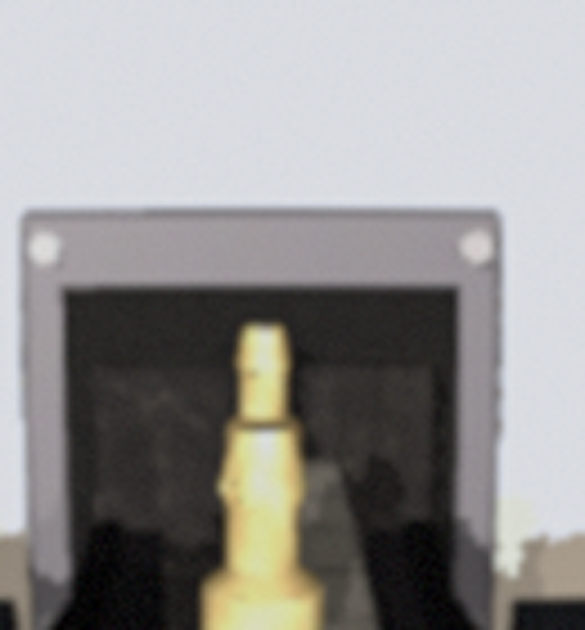

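View pics/cs20.png

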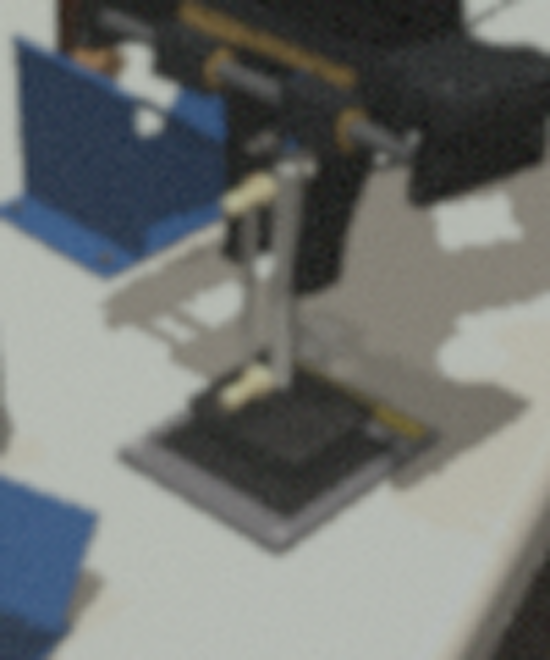

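Emit:
apply_moves:
  moves:
    - {"rx":0,"ry":0,"rz":0,"tx":-0.022,"ty":0.007,"tz":-0.06,"jaw":1}
    - {"rx":0,"ry":0,"rz":0,"tx":0,"ty":0,"tz":-0.06,"jaw":1}
    - {"rx":0,"ry":0,"rz":0,"tx":0,"ty":0,"tz":-0.06,"jaw":1}
    - {"rx":0,"ry":0,"rz":0,"tx":0,"ty":0,"tz":-0.06,"jaw":1}
    - {"rx":0,"ry":0,"rz":0,"tx":0,"ty":0,"tz":-0.06,"jaw":1}
    - {"rx":0,"ry":0,"rz":0,"tx":0,"ty":0,"tz":0,"jaw":1}
    - {"rx":0,"ry":0,"rz":0,"tx":0,"ty":0,"tz":0,"jaw":1}
    - {"rx":0,"ry":0,"rz":0,"tx":0,"ty":0,"tz":0,"jaw":1}
    - {"rx":0,"ry":0,"rz":0,"tx":0,"ty":0,"tz":0,"jaw":1}
    - {"rx":0,"ry":0,"rz":0,"tx":0,"ty":0,"tz":0,"jaw":1}
  squeeze: 13

```text
clock: 29.98
position: [465.1, 483.6, 92.6]
tool_rot: [1.587, 1.153, -1.323]
wrist_force: [0.2, -0.3, -2.2]
width: 25.9
```

```bash
python3 rec.py; python3 lk.py 21
```

```text
29.9833 [0.591 0.717 1.548 0.161 0.741 0.791] [465.131 483.555  92.589] [ 1.587  1.153 -1.323] [ 0.168 -0.26  -2.225] 25.907344205545307
origin [465.8 484.9   9.5] zaxis [ -0.4  -0.3 100. ] yaw 72.13048439753345
foot top far L,R;  [[ 89.6 370.2]
 [439.3 370.2]]
plate far corners if centred [[ 12.9 212.2]
 [515.6 212.3]]
```

View pics/cw21.png

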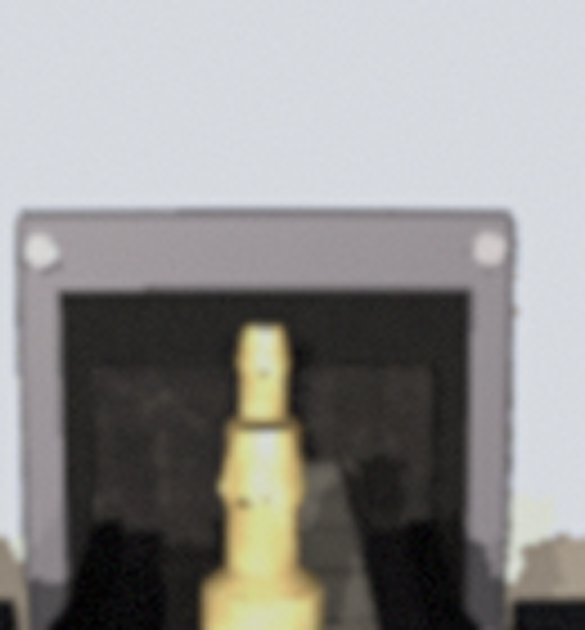

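View pics/cs21.png

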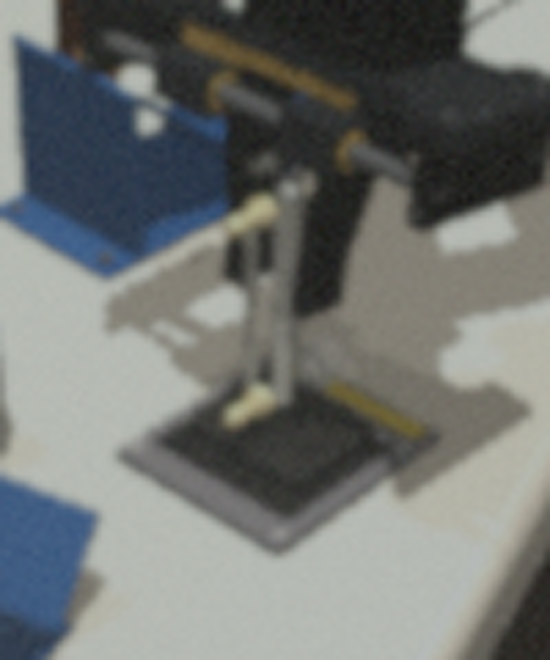

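Emit:
apply_moves:
  moves:
    - {"rx":0,"ry":0,"rz":0,"tx":0,"ty":0,"tz":-0.013,"jaw":1}
    - {"rx":0,"ry":0,"rz":0,"tx":0,"ty":0,"tz":-0.013,"jaw":1}
    - {"rx":0,"ry":0,"rz":0,"tx":0,"ty":0,"tz":-0.013,"jaw":1}
    - {"rx":0,"ry":0,"rz":0,"tx":0,"ty":0,"tz":-0.013,"jaw":1}
    - {"rx":0,"ry":0,"rz":0,"tx":0,"ty":0,"tz":-0.013,"jaw":1}
    - {"rx":0,"ry":0,"rz":0,"tx":0,"ty":0,"tz":0,"jaw":1}
    - {"rx":0,"ry":0,"rz":0,"tx":0,"ty":0,"tz":0,"jaw":1}
    - {"rx":0,"ry":0,"rz":0,"tx":0,"ty":0,"tz":0,"jaw":1}
    - {"rx":0,"ry":0,"rz":0,"tx":0,"ty":0,"tz":0,"jaw":1}
    - {"rx":0,"ry":0,"rz":0,"tx":0,"ty":0,"tz":0,"jaw":1}
  squeeze: 13

```text
clock: 30.92
position: [465.0, 483.5, 90.6]
tool_rot: [1.586, 1.153, -1.323]
wrist_force: [-0.5, -0.4, -1.5]
width: 26.0
```

```bash
python3 rec.py
```

```text
30.9167 [0.591 0.72  1.549 0.162 0.738 0.79 ] [465.044 483.52   90.592] [ 1.586  1.153 -1.323] [-0.532 -0.389 -1.549] 26.017947312056446
```

Emit:
apply_moves:
  moves:
    - {"rx":0,"ry":0,"rz":0,"tx":0,"ty":0,"tz":-0.013,"jaw":1}
    - {"rx":0,"ry":0,"rz":0,"tx":0,"ty":0,"tz":-0.013,"jaw":1}
    - {"rx":0,"ry":0,"rz":0,"tx":0,"ty":0,"tz":-0.013,"jaw":1}
    - {"rx":0,"ry":0,"rz":0,"tx":0,"ty":0,"tz":0,"jaw":1}
    - {"rx":0,"ry":0,"rz":0,"tx":0,"ty":0,"tz":0,"jaw":1}
    - {"rx":0,"ry":0,"rz":0,"tx":0,"ty":0,"tz":0,"jaw":1}
    - {"rx":0,"ry":0,"rz":0,"tx":0,"ty":0,"tz":0,"jaw":1}
    - {"rx":0,"ry":0,"rz":0,"tx":0,"ty":0,"tz":0,"jaw":1}
    - {"rx":0,"ry":0,"rz":0,"tx":0,"ty":0,"tz":0,"jaw":1}
    - {"rx":0,"ry":0,"rz":0,"tx":0,"ty":0,"tz":0,"jaw":1}
  squeeze: 13

```text
clock: 31.75
position: [465.3, 484.0, 90.3]
tool_rot: [1.588, 1.153, -1.322]
wrist_force: [-1.1, -1.0, 6.1]
width: 26.0
```

```bash
python3 rec.py
```

```text
31.75 [0.591 0.72  1.548 0.163 0.736 0.789] [465.269 484.026  90.324] [ 1.588  1.153 -1.322] [-1.112 -1.027  6.096] 26.040966993516992
```

Emit:
apply_moves:
  moves:
    - {"rx":0,"ry":0,"rz":0,"tx":0,"ty":0,"tz":0.016,"jaw":1}
    - {"rx":0,"ry":0,"rz":0,"tx":0,"ty":0,"tz":0,"jaw":1}
    - {"rx":0,"ry":0,"rz":0,"tx":0,"ty":0,"tz":0,"jaw":1}
    - {"rx":0,"ry":0,"rz":0,"tx":0,"ty":0,"tz":0,"jaw":1}
    - {"rx":0,"ry":0,"rz":0,"tx":0,"ty":0,"tz":0,"jaw":1}
    - {"rx":0,"ry":0,"rz":0,"tx":0,"ty":0,"tz":0,"jaw":1}
    - {"rx":0,"ry":0,"rz":0,"tx":0,"ty":0,"tz":0,"jaw":1}
    - {"rx":0,"ry":0,"rz":0,"tx":0,"ty":0,"tz":0,"jaw":1}
    - {"rx":0,"ry":0,"rz":0,"tx":0,"ty":0,"tz":0,"jaw":1}
    - {"rx":0,"ry":0,"rz":0,"tx":0,"ty":0,"tz":0,"jaw":1}
  squeeze: 8

```text
clock: 32.58
position: [465.4, 484.0, 90.3]
tool_rot: [1.588, 1.153, -1.322]
wrist_force: [-0.9, 0.9, 5.8]
width: 26.1
```

```bash
python3 rec.py; python3 lk.py 22
```

```text
32.5833 [0.591 0.72  1.548 0.163 0.736 0.79 ] [465.358 484.04   90.318] [ 1.588  1.153 -1.322] [-0.856  0.881  5.767] 26.05257948634436
origin [466.1 485.5   7.2] zaxis [ -0.4  -0.4 100. ] yaw 72.11124004248961
foot top far L,R;  [[ 89.6 370.2]
 [439.3 370.2]]
plate far corners if centred [[ 10.6 212.4]
 [517.9 212.5]]
```

View pics/cs22.png

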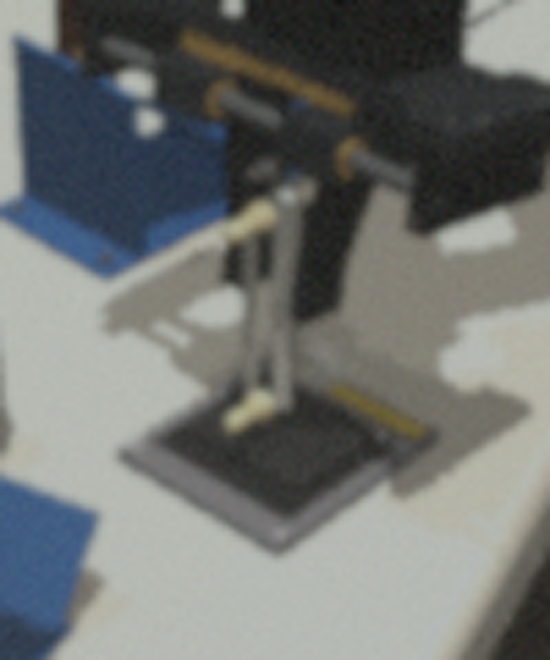

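View pics/cw22.png

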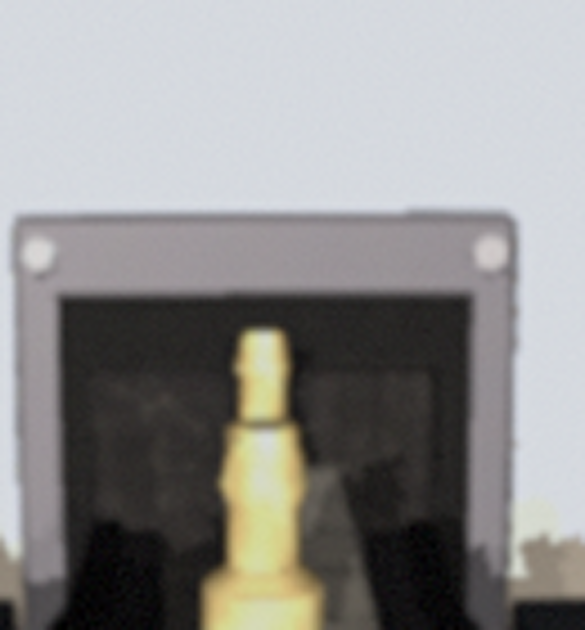

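Emit:
apply_moves:
  moves:
    - {"rx":0,"ry":0,"rz":0,"tx":0,"ty":0,"tz":0.01,"jaw":1}
    - {"rx":0,"ry":0,"rz":0,"tx":0,"ty":0,"tz":0.005,"jaw":1}
    - {"rx":0,"ry":0,"rz":0,"tx":0,"ty":0,"tz":0,"jaw":1}
    - {"rx":0,"ry":0,"rz":0,"tx":0,"ty":0,"tz":0,"jaw":0.69}
    - {"rx":0,"ry":0,"rz":0,"tx":0,"ty":0,"tz":0,"jaw":0.67}
    - {"rx":0,"ry":0,"rz":0,"tx":0,"ty":0,"tz":0,"jaw":0.64}
    - {"rx":0,"ry":0,"rz":0,"tx":0,"ty":0,"tz":0,"jaw":0.6}
    - {"rx":0,"ry":0,"rz":0,"tx":0,"ty":0,"tz":0,"jaw":0.55}
    - {"rx":0,"ry":0,"rz":0,"tx":0,"ty":0,"tz":0,"jaw":0.5}
    - {"rx":0,"ry":0,"rz":0,"tx":0,"ty":0,"tz":0,"jaw":0.4}
  squeeze: 4

```text
clock: 33.52
position: [465.0, 483.4, 90.2]
tool_rot: [1.586, 1.153, -1.324]
wrist_force: [-0.5, 0.2, 1.1]
width: 43.9
```

```bash
python3 rec.py; python3 lk.py 23
```

```text
33.5167 [0.591 0.72  1.549 0.162 0.737 0.79 ] [465.047 483.397  90.16 ] [ 1.586  1.153 -1.324] [-0.523  0.163  1.114] 43.91428940970713
origin [465.7 484.7   7.1] zaxis [ -0.3  -0.3 100. ] yaw 72.13059937059478
foot top far L,R;  [[ 89.6 370.2]
 [439.3 370.2]]
plate far corners if centred [[ 10.5 212.4]
 [518.1 212.5]]
```

View pics/cs23.png

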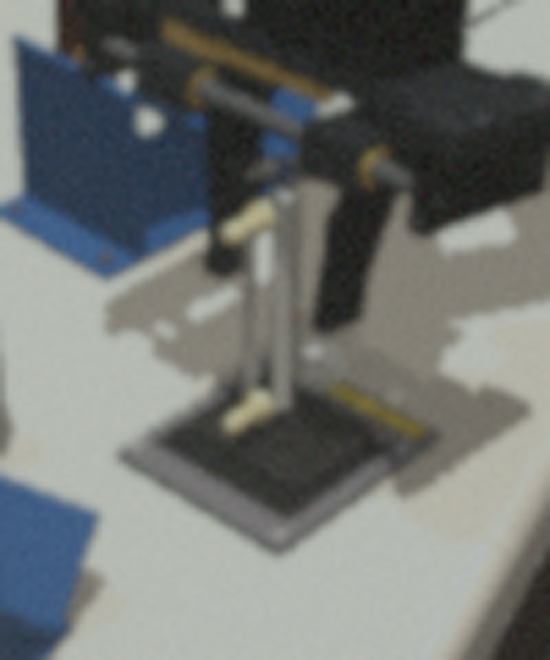

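View pics/cw23.png

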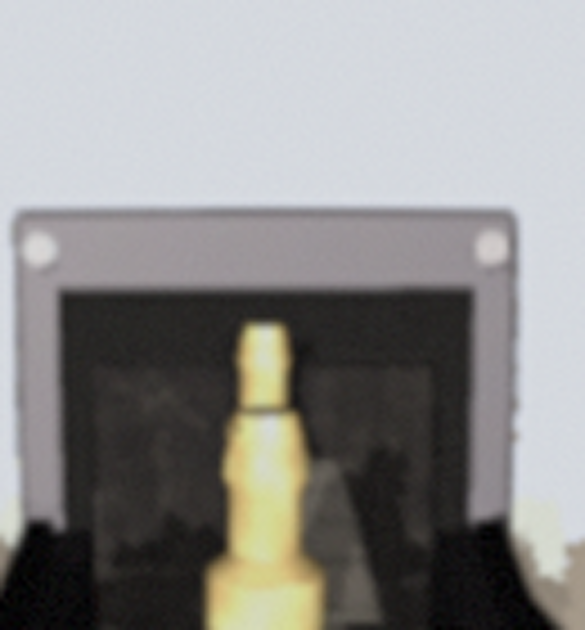

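Emit:
apply_moves:
  moves:
    - {"rx":0,"ry":0,"rz":0,"tx":0,"ty":0,"tz":0,"jaw":0.3}
    - {"rx":0,"ry":0,"rz":0,"tx":0,"ty":0,"tz":0,"jaw":0.3}
    - {"rx":0,"ry":0,"rz":0,"tx":-0.011,"ty":-0.033,"tz":0.2,"jaw":0.3}
    - {"rx":0,"ry":0,"rz":0,"tx":-0.027,"ty":-0.083,"tz":0.5,"jaw":0.3}
    - {"rx":0,"ry":0,"rz":0,"tx":-0.038,"ty":-0.116,"tz":0.7,"jaw":0.3}
    - {"rx":0,"ry":0,"rz":0,"tx":-0.038,"ty":-0.116,"tz":0.7,"jaw":0.3}
    - {"rx":0,"ry":0,"rz":0,"tx":-0.038,"ty":-0.116,"tz":0.7,"jaw":0.3}
    - {"rx":0,"ry":0,"rz":0,"tx":-0.038,"ty":-0.116,"tz":0.7,"jaw":0.3}
    - {"rx":0,"ry":0,"rz":0,"tx":-0.038,"ty":-0.116,"tz":0.7,"jaw":0.3}
    - {"rx":0,"ry":0,"rz":0,"tx":-0.038,"ty":-0.116,"tz":0.7,"jaw":0.3}

```text
clock: 34.45
position: [456.8, 458.8, 238.9]
tool_rot: [1.587, 1.153, -1.323]
wrist_force: [-0.1, -0.4, 1.0]
width: 61.0
```

Emit:
apply_moves:
  moves:
    - {"rx":0,"ry":0,"rz":0,"tx":0,"ty":-0.4,"tz":0.3,"jaw":0.3}
    - {"rx":0,"ry":0,"rz":0,"tx":0,"ty":-0.6,"tz":0.2,"jaw":0.3}
    - {"rx":0,"ry":0,"rz":0,"tx":0,"ty":-0.8,"tz":0,"jaw":0.3}
    - {"rx":0,"ry":0,"rz":0,"tx":0,"ty":-0.8,"tz":0,"jaw":0.3}
    - {"rx":0,"ry":0,"rz":0,"tx":0,"ty":-0.8,"tz":0,"jaw":0.3}
    - {"rx":0,"ry":0,"rz":0,"tx":0,"ty":-0.8,"tz":0,"jaw":0.3}
    - {"rx":0,"ry":0,"rz":0,"tx":0,"ty":-0.8,"tz":0,"jaw":0.3}
    - {"rx":0,"ry":0,"rz":0,"tx":0,"ty":-0.5,"tz":0,"jaw":0.3}
    - {"rx":0,"ry":0,"rz":0,"tx":0,"ty":0,"tz":0,"jaw":0.3}
    - {"rx":0,"ry":0,"rz":0,"tx":0,"ty":0,"tz":0,"jaw":0.3}

```text
clock: 35.28
position: [456.9, 293.1, 252.2]
tool_rot: [1.588, 1.152, -1.325]
wrist_force: [0.7, 0.8, -0.9]
width: 61.0
```

```bash
python3 rec.py; python3 - <<'E'
from plan import *
s=cams.snapshot('side'); save(s,'s30');t=cams.snapshot('top');save(t,'t30')
crop('s30',240,150,420,310,4.3,'c40');crop('t30',230,130,450,290,3.6,'c41')
w=cams.snapshot('wrist');save(w,'w30')
E
```

```text
35.2833 [0.284 0.35  1.719 0.177 0.977 0.506] [456.942 293.128 252.218] [ 1.588  1.152 -1.325] [ 0.697  0.783 -0.863] 60.977483209040265
```

View pics/c40.png

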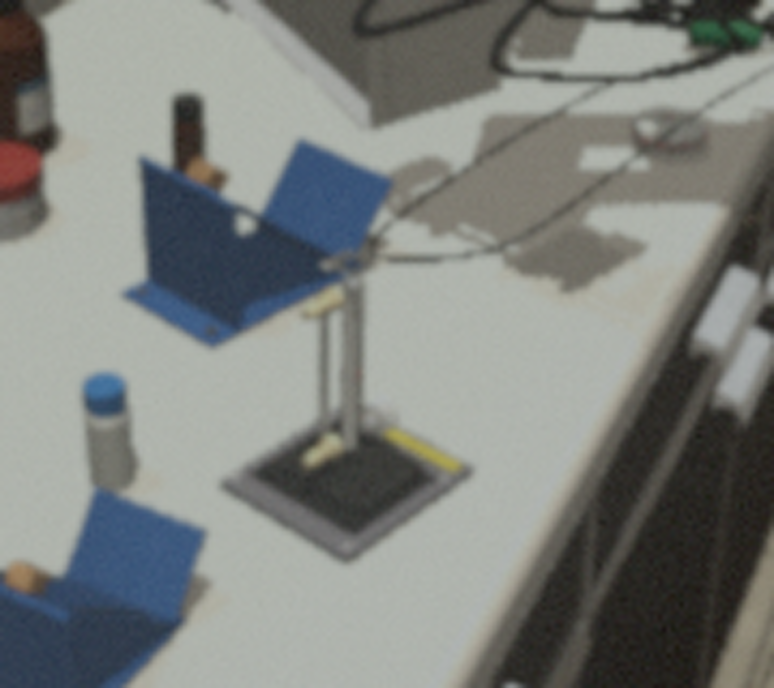

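View pics/c41.png

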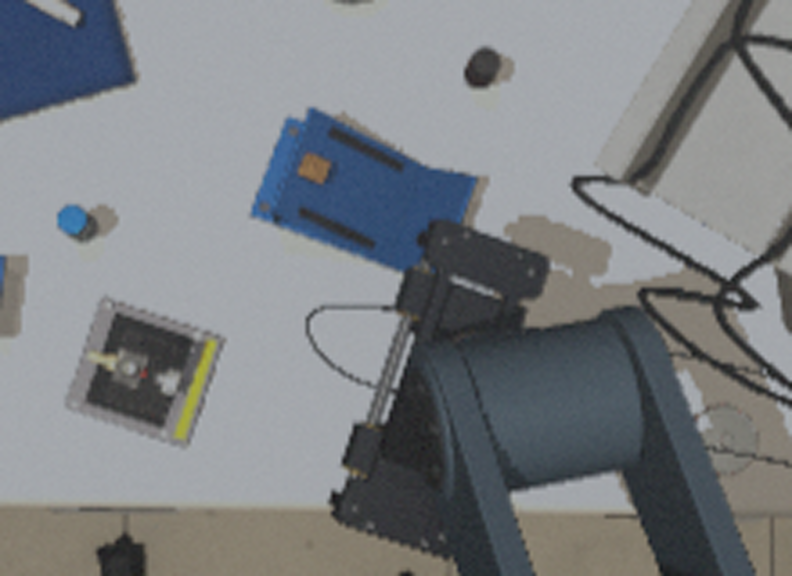

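View pics/w30.png

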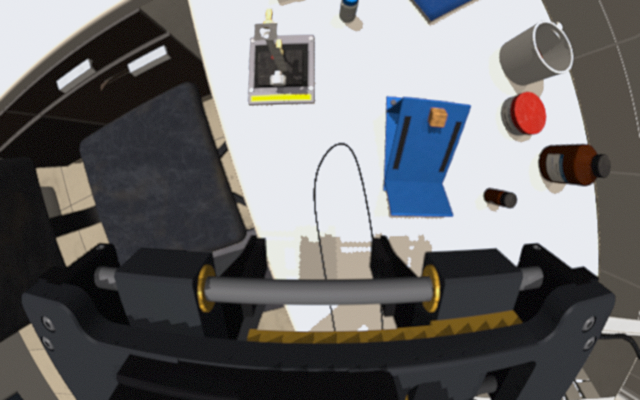

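```bash
python3 -c "
from rig import workorder
print(workorder.hand_in())"
```

```text
the job is handed in; nothing more can be done
None
```

I leaned the flow meter on the larger rest, let go, took hold of it again, stood it on the plate and handed the job in at about 35 s. No verdict was reported.

- **First placing:** I picked it up at 10 N and leaned it on the rest. The foot met the ledge and the back met the plate at up to about 10 N while I felt for contact. The picture after letting go showed it seated and centred.
- **Second placing:** I took it afresh near the top of the column at 13 N, turned it upright and lowered it onto the plate. Contact was about 8 N.
- **Last checks:** After backing off, the side, top and wrist views show it standing upright by itself, with the white knob towards the yellow stripe. The wrist picture before letting go put it within about 1 mm of the plate's centre across the stripe direction, and about as close along it. The vials look undisturbed in the final views, and so does the clear disc I took to be the cassette. The arm was clear, about 190 mm away.
- **What disagreed:** The top camera placed the rest and the plate about 4–6 mm off from the wrist camera. I followed the wrist camera and felt contact. The meter slipped roughly 1–2 mm in the grip on the ledge, and I allowed for that when regrasping.

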